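# Gauge the bearing housing and issue its balls

## Task

Check the bearing housing's bolt bores: move every gauge pin from the wooden stand into a bore of the housing, one pin to a bore in any order, pushed fully home so that its shoulder sits flush, and leave the pins there. Only once all the pins are in, pour all of the housing's bearing balls from the steel cup into the parts tray, and then stand the empty cup upright in the middle of the round rubber mat. Leave the ring, the V-block and the hub where they are.

Things in the scene. Friction and masses are not known exactly. Their poses are not given: they have to be found in the camera images.
- housing: Bearing housing, a fixed grey casting 50 mm tall, 158 mm along its x and 168 mm along its y, with a bare machined top 150 x 160 mm; origin at the centre of its underside, z up. The dark ring in the middle of its top is the closed bearing bore, not an opening. It does not move.
- stand: Fixed pale wooden pin stand, 120 x 120 mm, 45 mm tall, with five 10 mm holes, at the corners of a square of 80 mm pitch and in its middle, in which the gauge pins stand; origin at the centre of its underside.
- cup: Loose flared steel cup, 160 g: 68 mm tall, outside diameter 56 mm at the foot and 96 mm at the rim, walls 3 mm, floor 4 mm. A straight round black bar handle, 12 mm in diameter, sticks out level along the cup's own -x axis, 62 mm above its foot, from 44 mm to 127 mm from the cup's axis. Origin at the centre of its underside, z up out of the mouth. It holds the bearing balls at the start, which roll out once it is tipped to some 80 to 90 degrees.
- cup_handle (a point): A point on the axis of the cup's bar handle, 88 mm from the cup's axis along the cup's -x and 62 mm above its foot: where to pinch it. Its axes are the cup's.
- tray: Fixed open grey parts tray, 150 mm along its x, 140 mm along its y, walls 45 mm tall and 4 mm thick, floor 4 mm; origin at the centre of its underside.
- mat: Fixed flat black rubber cup mat, a disc 104 mm across and 2 mm thick; origin at the centre of its underside.
- ring_gauge: Bystander: dark steel ring, 70 mm across, 20 mm tall; leave it alone. Origin at the centre of its underside.
- vblock: Bystander: steel V-block 50 x 60 mm, 40 mm tall; leave it alone. Origin at the centre of its underside.
- hub: Bystander: flanged steel hub, 60 mm across, 28 mm tall; leave it alone. Origin at the centre of its underside.
- bore0 (a point): Centre of the mouth of one of the housing's five bolt bores, level with its machined top (50 mm up). Bores are 10 mm in diameter with a 2 mm lead-in, 38 mm deep, evenly round a circle of 58 mm radius about the housing's centre. Axes are the housing's.
- bore1 (a point): Centre of the mouth of one of the housing's five bolt bores, level with its machined top (50 mm up). Bores are 10 mm in diameter with a 2 mm lead-in, 38 mm deep, evenly round a circle of 58 mm radius about the housing's centre. Axes are the housing's.
- bore2 (a point): Centre of the mouth of one of the housing's five bolt bores, level with its machined top (50 mm up). Bores are 10 mm in diameter with a 2 mm lead-in, 38 mm deep, evenly round a circle of 58 mm radius about the housing's centre. Axes are the housing's.
- bore3 (a point): Centre of the mouth of one of the housing's five bolt bores, level with its machined top (50 mm up). Bores are 10 mm in diameter with a 2 mm lead-in, 38 mm deep, evenly round a circle of 58 mm radius about the housing's centre. Axes are the housing's.
- bore4 (a point): Centre of the mouth of one of the housing's five bolt bores, level with its machined top (50 mm up). Bores are 10 mm in diameter with a 2 mm lead-in, 38 mm deep, evenly round a circle of 58 mm radius about the housing's centre. Axes are the housing's.
- pin0_grip (a point): Centre of the handle of a gauge pin (60 g; may be absent). The pin is a steel shaft 8 mm in diameter and 35 mm long with a rounded tip, below a dark round handle 16 mm in diameter and 42 mm tall whose flat shoulder rests on the face around the hole. This point lies on the axis, 21 mm above the shoulder and 56 mm above the tip; z points from tip to handle.
- pin1_grip (a point): Centre of the handle of a gauge pin (60 g; may be absent). The pin is a steel shaft 8 mm in diameter and 35 mm long with a rounded tip, below a dark round handle 16 mm in diameter and 42 mm tall whose flat shoulder rests on the face around the hole. This point lies on the axis, 21 mm above the shoulder and 56 mm above the tip; z points from tip to handle.
- pin2_grip (a point): Centre of the handle of a gauge pin (60 g; may be absent). The pin is a steel shaft 8 mm in diameter and 35 mm long with a rounded tip, below a dark round handle 16 mm in diameter and 42 mm tall whose flat shoulder rests on the face around the hole. This point lies on the axis, 21 mm above the shoulder and 56 mm above the tip; z points from tip to handle.
- pin3_grip (a point): Centre of the handle of a gauge pin (60 g; may be absent). The pin is a steel shaft 8 mm in diameter and 35 mm long with a rounded tip, below a dark round handle 16 mm in diameter and 42 mm tall whose flat shoulder rests on the face around the hole. This point lies on the axis, 21 mm above the shoulder and 56 mm above the tip; z points from tip to handle.
- pin4_grip (a point): Centre of the handle of a gauge pin (60 g; may be absent). The pin is a steel shaft 8 mm in diameter and 35 mm long with a rounded tip, below a dark round handle 16 mm in diameter and 42 mm tall whose flat shoulder rests on the face around the hole. This point lies on the axis, 21 mm above the shoulder and 56 mm above the tip; z points from tip to handle.
- ball0_center (a point): Centre of a steel bearing ball, 16 mm in diameter, 17 g (may be absent).
- ball1_center (a point): Centre of a steel bearing ball, 16 mm in diameter, 17 g (may be absent).
- ball2_center (a point): Centre of a steel bearing ball, 16 mm in diameter, 17 g (may be absent).
- ball3_center (a point): Centre of a steel bearing ball, 16 mm in diameter, 17 g (may be absent).
- ball4_center (a point): Centre of a steel bearing ball, 16 mm in diameter, 17 g (may be absent).
Mind the look-alikes: they are no part of the job. There is more than one size of the cup; the one meant has the size given above.

How it is judged:
On the way, in this order (a step that is already met when the one before it is completed fails the run):
1. every gauge pin is fully home in a bore of the housing (((horizontal distance between pin0_grip and bore0 below 0.004 m and z of pin0_grip in the frame of bore0 below 0.024 m and angle between pin0_grip's own z axis and vertical below 0.09 rad) or (horizontal distance between pin0_grip and bore1 below 0.004 m and z of pin0_grip in the frame of bore1 below 0.024 m and angle between pin0_grip's own z axis and vertical below 0.09 rad) or (horizontal distance between pin0_grip and bore2 below 0.004 m and z of pin0_grip in the frame of bore2 below 0.024 m and angle between pin0_grip's own z axis and vertical below 0.09 rad) or (horizontal distance between pin0_grip and bore3 below 0.004 m and z of pin0_grip in the frame of bore3 below 0.024 m and angle between pin0_grip's own z axis and vertical below 0.09 rad) or (horizontal distance between pin0_grip and bore4 below 0.004 m and z of pin0_grip in the frame of bore4 below 0.024 m and angle between pin0_grip's own z axis and vertical below 0.09 rad)) and ((horizontal distance between pin1_grip and bore0 below 0.004 m and z of pin1_grip in the frame of bore0 below 0.024 m and angle between pin1_grip's own z axis and vertical below 0.09 rad) or (horizontal distance between pin1_grip and bore1 below 0.004 m and z of pin1_grip in the frame of bore1 below 0.024 m and angle between pin1_grip's own z axis and vertical below 0.09 rad) or (horizontal distance between pin1_grip and bore2 below 0.004 m and z of pin1_grip in the frame of bore2 below 0.024 m and angle between pin1_grip's own z axis and vertical below 0.09 rad) or (horizontal distance between pin1_grip and bore3 below 0.004 m and z of pin1_grip in the frame of bore3 below 0.024 m and angle between pin1_grip's own z axis and vertical below 0.09 rad) or (horizontal distance between pin1_grip and bore4 below 0.004 m and z of pin1_grip in the frame of bore4 below 0.024 m and angle between pin1_grip's own z axis and vertical below 0.09 rad)) and ((horizontal distance between pin2_grip and bore0 below 0.004 m and z of pin2_grip in the frame of bore0 below 0.024 m and angle between pin2_grip's own z axis and vertical below 0.09 rad) or (horizontal distance between pin2_grip and bore1 below 0.004 m and z of pin2_grip in the frame of bore1 below 0.024 m and angle between pin2_grip's own z axis and vertical below 0.09 rad) or (horizontal distance between pin2_grip and bore2 below 0.004 m and z of pin2_grip in the frame of bore2 below 0.024 m and angle between pin2_grip's own z axis and vertical below 0.09 rad) or (horizontal distance between pin2_grip and bore3 below 0.004 m and z of pin2_grip in the frame of bore3 below 0.024 m and angle between pin2_grip's own z axis and vertical below 0.09 rad) or (horizontal distance between pin2_grip and bore4 below 0.004 m and z of pin2_grip in the frame of bore4 below 0.024 m and angle between pin2_grip's own z axis and vertical below 0.09 rad)) and ((horizontal distance between pin3_grip and bore0 below 0.004 m and z of pin3_grip in the frame of bore0 below 0.024 m and angle between pin3_grip's own z axis and vertical below 0.09 rad) or (horizontal distance between pin3_grip and bore1 below 0.004 m and z of pin3_grip in the frame of bore1 below 0.024 m and angle between pin3_grip's own z axis and vertical below 0.09 rad) or (horizontal distance between pin3_grip and bore2 below 0.004 m and z of pin3_grip in the frame of bore2 below 0.024 m and angle between pin3_grip's own z axis and vertical below 0.09 rad) or (horizontal distance between pin3_grip and bore3 below 0.004 m and z of pin3_grip in the frame of bore3 below 0.024 m and angle between pin3_grip's own z axis and vertical below 0.09 rad) or (horizontal distance between pin3_grip and bore4 below 0.004 m and z of pin3_grip in the frame of bore4 below 0.024 m and angle between pin3_grip's own z axis and vertical below 0.09 rad)) and ((horizontal distance between pin4_grip and bore0 below 0.004 m and z of pin4_grip in the frame of bore0 below 0.024 m and angle between pin4_grip's own z axis and vertical below 0.09 rad) or (horizontal distance between pin4_grip and bore1 below 0.004 m and z of pin4_grip in the frame of bore1 below 0.024 m and angle between pin4_grip's own z axis and vertical below 0.09 rad) or (horizontal distance between pin4_grip and bore2 below 0.004 m and z of pin4_grip in the frame of bore2 below 0.024 m and angle between pin4_grip's own z axis and vertical below 0.09 rad) or (horizontal distance between pin4_grip and bore3 below 0.004 m and z of pin4_grip in the frame of bore3 below 0.024 m and angle between pin4_grip's own z axis and vertical below 0.09 rad) or (horizontal distance between pin4_grip and bore4 below 0.004 m and z of pin4_grip in the frame of bore4 below 0.024 m and angle between pin4_grip's own z axis and vertical below 0.09 rad))), for 0.2 s.
2. the cup is tipped over the parts tray (angle between cup's own z axis and vertical above 0.9 rad and horizontal distance between cup and tray below 0.16 m), for 0.1 s.
3. all the balls are in the parts tray (x of ball0_center in the frame of tray between -0.072 and 0.072 m and y of ball0_center in the frame of tray between -0.067 and 0.067 m and height (world z) of each of ball0_center, ball1_center, ball2_center, ball3_center, ball4_center below 0.04 m and x of ball1_center in the frame of tray between -0.072 and 0.072 m and y of ball1_center in the frame of tray between -0.067 and 0.067 m and x of ball2_center in the frame of tray between -0.072 and 0.072 m and y of ball2_center in the frame of tray between -0.067 and 0.067 m and x of ball3_center in the frame of tray between -0.072 and 0.072 m and y of ball3_center in the frame of tray between -0.067 and 0.067 m and x of ball4_center in the frame of tray between -0.072 and 0.072 m and y of ball4_center in the frame of tray between -0.067 and 0.067 m), for 0.2 s.
At the end, for the whole second after the job is handed in: Every gauge pin is in a bore of the housing (within 4 mm of its axis, at most 3 mm short of fully home, upright within 5 degrees), every ball is inside the tray's walls, and the cup stands upright (within 5.7 degrees) and still on the rubber mat, its centre within 30 mm of the mat's (all of step 1 and all of step 3 and horizontal distance between cup and mat below 0.03 m and angle between cup's own z axis and vertical below 0.1 rad and height (world z) of cup below 0.006 m and linear speed of cup below 0.02 m/s); the robot touches nothing.
It fails at once if the ring gauge is pushed aside (more than 30 mm) (distance of ring_gauge from where it was at the start of the episode above 0.03 m).
It fails at once if the V-block is pushed aside (more than 30 mm) (distance of vblock from where it was at the start of the episode above 0.03 m).
It fails at once if the hub is pushed aside (more than 30 mm) (distance of hub from where it was at the start of the episode above 0.03 m).
Of pin0, pin1, pin2, pin3, pin4 only 3 to 5 are there at a start; the rules pass over those that are not, and their reading is None.
Of ball0, ball1, ball2, ball3, ball4 only 3 to 5 are there at a start; the rules pass over those that are not, and their reading is None.
At some moment in a run one of cup may be knocked a few centimetres aside while the robot is not near it.
It also fails if it takes over 210 s, if anything falls off the work surface, if the arm or the gripper's body presses on something with over 40 N, if the wrist force passes 120 N, or if a joint passes its speed limit or range.

## Robot

A 7-joint arm with a two-finger parallel gripper is mounted at the origin on the work surface. World frame = base frame: x ahead of the robot, y to its left, z up, the work surface at z = 0. Lengths are in m, angles in rad, forces in N, time in s.
With the tool pointing down it reaches from about 0.4 to 0.85 m from the base axis. Payload 10.4 kg.
Tool frame: the origin (TCP) lies midway between the tips of the shut fingers; the grasp point (between the pads) lies 19 mm behind it; y points along the fingers, x is the direction in which the jaws open and shut, and the axes are right-handed (so a half turn about y gives the same grasp; the last joint's range is limited). The gripper opens to 85 mm and grips with 20 to 120 N. Pads are 22 mm wide; open, the fingers measure 114 mm over their backs; the gripper's body (76 mm by 85 mm) begins 54 mm behind the grasp point. The pads swing forward as they close: fully open they stand 13 mm farther back than shut.
Start: joints at [1.266, 0.332, -0.065, 1.46, 0.022, 1.35, -0.088], TCP at [0.174, -0.6, 0.231] pointing down, gripper open.
Joint ranges: [-2.6, 2.6], [-0.5, 2.12], [-1.47, 1.34], [0.16, 2.42], [-1.27, 4.41], [0.06, 2.06], [-2.6, 2.6]. Speed limits (rad/s): [2.22, 2.22, 2.79, 2.79, 3.14, 3.14, 3.14].

## Interface

Orientations are given as a unit quaternion [x, y, z, w].
In Python, from bench import ctrl, eyes, order gives the robot as it stands.
- The arm moves only by the tool jog_arm, never from a script. Its argument "motion" is a list of rows, each an object with "fingers": the opening in per cent of the stroke, from 0 (shut) to 100 (fully open); "linear": the shift along the tool's x, y, z in m, a list of three; "dr": the turn, a rotation vector about the tool's x, y, z in rad, a list of three. A call has exactly 5 rows; each row is the pose to reach, as a shift and turn from the pose commanded when the call began, along the tool's axes at that moment; what a row does not reach only later rows make up. A row lasts 1/12 s, in which the tool goes at most 41.7 mm and 7.16 degrees, less where a joint would pass 70% of its speed; a pose out of reach is approached as far as the arm can. A call with a gripper value outside its range is refused whole. The fingers move at their own pace and stop on an object; the grip force is fixed at half the most. Time passes only in rows, so rows that repeat a pose let the fingers close, or fill a call up. It gives the time, the measured TCP pose, the force and the opening at its end, in the units of the state.
- ctrl.state(): the state, without advancing time (a new reading comes with each control period).
- eyes.read_camera(name): name is "side" or "top" or "wrist"; returns a dict with "color" (400x640x3 uint8, red, green, blue), "z_map" (400x640 float32, m along the optical axis (not along the pixel's ray), 0 where there is no reading), "fx", "fy", "cx", "cy" (pixels), "rvec" (rotation vector, rad) and "tvec" (3), from world to camera coordinates, as OpenCV has them; the wrist camera has in their place "T_tool_cam" (4x4, takes a point from camera to tool coordinates, whose origin is the TCP and whose axes are the tool frame's). Camera axes: x right, y down, z forward; pixel columns grow to the right and rows downward; lengths in m; the calibration is good to about 2 mm. A picture is of the moment at which its call begins: read the wrist's pose just before it.
- order.finish_job(): hands the job in, once; it reports no verdict.
The state is a dict: "t": time; "joint_pos": joint angles; "qd": joint speeds; "joint_torque": joint torques, N m; "tcp_pos": TCP position; "orientation": TCP orientation; "contact_force": force on the tool from outside, world axes, zero at the start; "wrist_torque": the same for the moment, N m; "gripper_width": opening from 0.0 (shut) to 1.0 (fully open).
Only numpy, scipy, OpenCV 4.12 (cv2) and the standard library are available. Lean on these libraries where they do the work, as an engineer would, in place of code of your own. Each camera call takes 0.05 s, during which the arm holds its last target.

## Working session

There is one attempt and no reset: what is moved stays moved. The work goes in short steps, Python scripts to look and compute and a tool call to move; the robot and the scene stay as the last step left them, time stands still between calls to the robot, and variables do not carry over. Pictures are saved under pics/ and viewed, and the job is handed in when it is done.

Besides the shell and the picture viewer there is one more tool, called as name([rows], argument=value, ...), one row to a line, values as JSON. jog_arm: Moves the arm, as the interface text tells. Its arguments: {"type":"object","properties":{"motion":{"type":"array","items":{"type":"object","properties":{"fingers":{"type":"number"},"linear":{"type":"array","items":{"type":"number"}},"dr":{"type":"array","items":{"type":"number"}}}}}},"required":["motion"]}

```bash
mkdir -p pics; ls
cat > h.py <<'E'
import numpy as np, cv2
from bench import ctrl, eyes, order
from scipy.spatial.transform import Rotation as R
def shot(n,fn=None):
    d=eyes.read_camera(n)
    if fn: cv2.imwrite('pics/'+fn,cv2.cvtColor(d['color'],cv2.COLOR_RGB2BGR))
    return d
def st():
    s=ctrl.state(); print('t',round(s['t'],2),'p',np.round(s['tcp_pos'],4),'q',np.round(s['orientation'],4),'F',np.round(s['contact_force'],1),'g',round(s['gripper_width'],3)); return s
def cam_pose(d,s=None):
    "world R,t of camera (cam->world)"
    if 'T_tool_cam' in d:
        T=np.eye(4);T[:3,:3]=R.from_quat(s['orientation']).as_matrix();T[:3,3]=s['tcp_pos'];T=T@np.array(d['T_tool_cam']);return T[:3,:3],T[:3,3]
    Rm=cv2.Rodrigues(np.array(d['rvec'],float))[0];return Rm.T,-Rm.T@np.array(d['tvec']).ravel()
def ray(d,u,v,z,s=None):
    Rw,t=cam_pose(d,s); r=Rw@np.array([(u-d['cx'])/d['fx'],(v-d['cy'])/d['fy'],1.]); return t+r*(z-t[2])/r[2]
def cloud(d,s=None):
    Rw,t=cam_pose(d,s);v,u=np.mgrid[0:400,0:640];Z=d['z_map']
    P=np.stack([(u-d['cx'])/d['fx']*Z,(v-d['cy'])/d['fy']*Z,Z],-1)@Rw.T+t;P[Z==0]=np.nan;return P
E
python3 - <<'E'
from h import *
s=st();print(R.from_quat(s['orientation']).as_matrix().round(3), s['joint_pos'])
for n in ('top','side','wrist'):
    d=shot(n,n+'0.png');s=ctrl.state();Rw,t=cam_pose(d,s);print(n,t.round(3),Rw.round(2).tolist(),d['fx'])
    np.savez('pics/'+n+'0.npz',**{k:v for k,v in d.items()})
E
```

```text
pics
t 0.0 p [ 0.1737 -0.6     0.2305] q [-0.565   0.4252 -0.4244  0.5655] F [-0.4 -0.7  0.1] g 1.001
[[ 0.278 -0.     0.961]
 [-0.961  0.001  0.278]
 [-0.001 -1.    -0.   ]] [ 1.26637308  0.33286142 -0.06467906  1.46093904  0.0216191   1.3499107
 -0.08848361]
top [ 0.44  -0.002  1.43 ] [[-0.03, -1.0, 0.08], [-1.0, 0.03, 0.01], [-0.01, -0.08, -1.0]] 457.46183836418373
side [0.029 0.846 0.727] [[-0.85, -0.31, 0.43], [-0.53, 0.47, -0.7], [0.01, -0.83, -0.56]] 505.83981474891635
wrist [ 0.239 -0.581  0.372] [[0.28, -0.92, -0.26], [-0.96, -0.27, -0.08], [-0.0, 0.27, -0.96]] 314.96246599586675
```

View pics/top0.png

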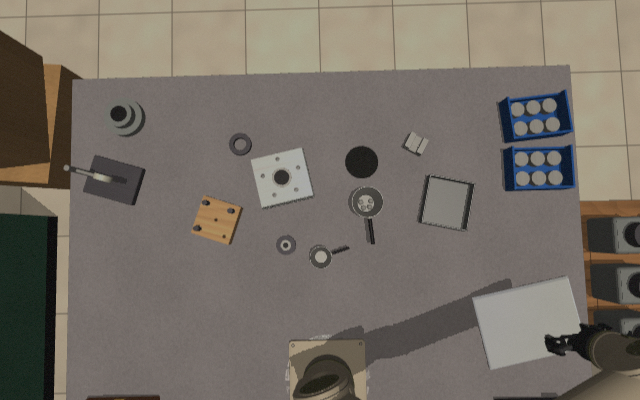

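View pics/side0.png

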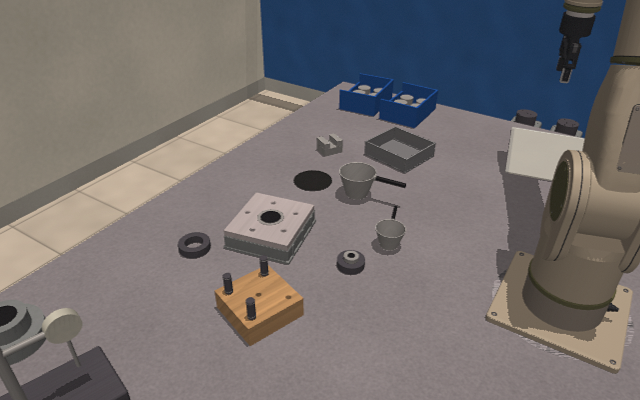

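View pics/wrist0.png

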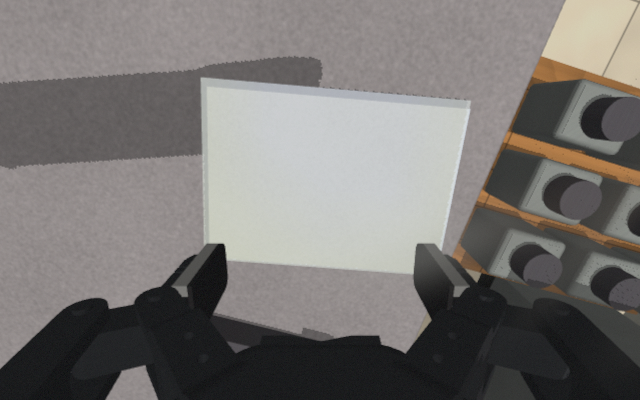

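Run:
```python
from h import *
a=cv2.imread('pics/top0.png')
def z(n,x0,y0,x1,y1,k):
    cv2.imwrite('pics/'+n,cv2.resize(a[y0:y1,x0:x1],None,fx=k,fy=k,interpolation=cv2.INTER_CUBIC))
z('z1.png',185,130,325,250,5.5)
z('z2.png',330,120,490,250,5)
```

```text
(no output)
```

View pics/z1.png

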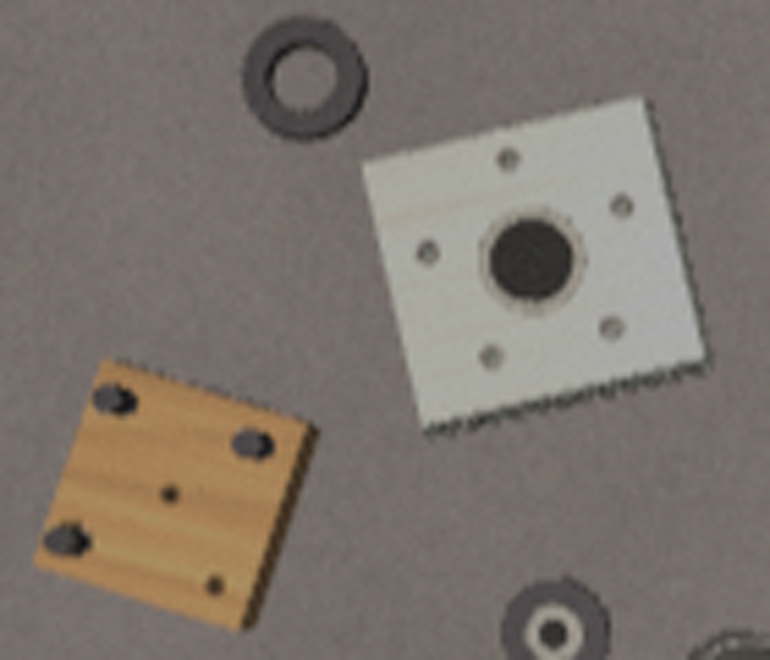

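View pics/z2.png

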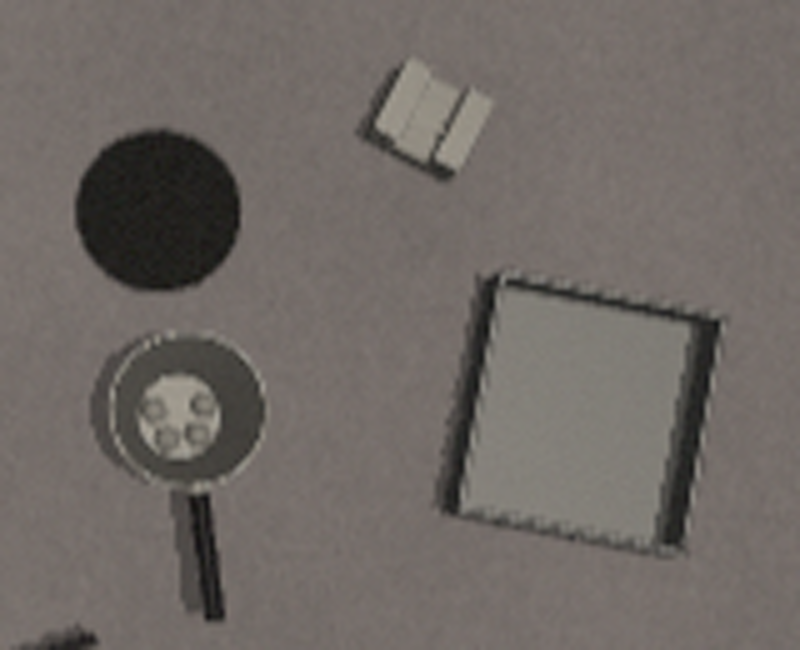

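Run:
```python
from h import *
d=dict(np.load('pics/top0.npz',allow_pickle=True)); d={k:(v.item() if v.ndim==0 else v) for k,v in d.items()}
g=cv2.cvtColor(d['color'],cv2.COLOR_RGB2GRAY)
def b(u,v): return 185+u/5.5-.5+.09,130+v/5.5-.5+.09
B=[]
for u,v in [(508,159),(622,206),(612,328),(491,356),(428,252)]:
    p=ray(d,*b(u,v),.05);B.append(p[:2])
B=np.array(B);c=B.mean(0);print('bores',B.round(4).tolist(),'c',c, np.linalg.norm(B-c,axis=1).round(4),np.degrees(np.arctan2(*(B-c).T[::-1])).round(1))
a=np.arctan2(*(B-c).T[::-1]); k=np.arange(5)
off=np.angle(np.exp(1j*(a+k*2*np.pi/5)).mean()); print('fit', [ (c+.058*np.array([np.cos(off-i*2*np.pi/5),np.sin(off-i*2*np.pi/5)])).round(4).tolist() for i in k])
for u,v in [(170,495),(215,586)]: print('hole',ray(d,*b(u,v),.045).round(4))
P=cloud(d)
# wood mask
hsv=cv2.cvtColor(d['color'],cv2.COLOR_RGB2HSV)
def q(u,v): return 330+u/5-.4,120+v/5-.4
print('mat',ray(d,*q(158,210),.002)); print('cup rim',ray(d,*q(188,410),.068)); print('cup foot', ray(d,*q(179,417),.004))
print('handle',ray(d,*q(195,493),.062),ray(d,*q(215,620),.062))
print('tray c',[ray(d,*q(u,v),.045).round(3) for u,v in [(490,275),(720,318),(685,550),(445,512)]])
for n,u,v in [('cup',366,190),('housing',262,190),('stand',216,225),('tray',438,175),('mat',361,160)]: print(n,P[v-2:v+3,u-2:u+3].reshape(-1,3).mean(0).round(4))
m=(P[...,2]>.06)&(P[...,2]<.2); 
for x0,x1,y0,y1 in [(185,245,190,250)]:
    for v,u in zip(*np.where(m[y0:y1,x0:x1])): print(u+x0,v+y0,P[v+y0,u+x0].round(3).tolist())
```

```text
bores [[0.6664, 0.1352], [0.6384, 0.0725], [0.5708, 0.0795], [0.5571, 0.1465], [0.6157, 0.1804]] c [0.60968048 0.12282384] [0.0581 0.058  0.0582 0.0577 0.0579] [  12.3  -60.2 -131.9  155.8   84. ]
fit [[0.6664, 0.1349], [0.6387, 0.0726], [0.5709, 0.0797], [0.5567, 0.1464], [0.6158, 0.1805]]
hole [0.4852 0.3256 0.045 ]
hole [0.4346 0.3011 0.045 ]
mat [ 0.65726359 -0.12528874  0.002     ]
cup rim [ 0.52646246 -0.13350744  0.068     ]
cup foot [ 0.52630034 -0.13394267  0.004     ]
handle [ 0.47710158 -0.13658596  0.062     ] [ 0.40141651 -0.1458928   0.062     ]
tray c [array([ 0.605, -0.322,  0.045]), array([ 0.575, -0.46 ,  0.045]), array([ 0.436, -0.432,  0.045]), array([ 0.462, -0.288,  0.045])]
cup [ 0.5632 -0.1332  0.0458]
housing [0.571  0.1821 0.0518]
stand [0.4688 0.3243 0.0446]
tray [ 0.6066 -0.3602  0.018 ]
mat [ 0.6622 -0.1247  0.0033]
203 200 [0.543, 0.353, 0.086]
204 200 [0.543, 0.35, 0.085]
205 200 [0.543, 0.347, 0.085]
202 201 [0.54, 0.355, 0.087]
203 201 [0.54, 0.353, 0.085]
204 201 [0.539, 0.349, 0.087]
205 201 [0.539, 0.345, 0.093]
206 201 [0.54, 0.344, 0.084]
207 201
[... 2126 characters left out ...]
 0.37, 0.066]
193 228 [0.461, 0.383, 0.084]
194 228 [0.461, 0.378, 0.091]
195 228 [0.461, 0.377, 0.084]
196 228 [0.461, 0.373, 0.088]
197 228 [0.46, 0.369, 0.091]
198 228 [0.461, 0.369, 0.082]
199 228 [0.461, 0.369, 0.069]
200 228 [0.461, 0.368, 0.062]
193 229 [0.458, 0.382, 0.087]
194 229 [0.458, 0.379, 0.086]
195 229 [0.458, 0.376, 0.088]
196 229 [0.458, 0.374, 0.084]
197 229 [0.458, 0.369, 0.092]
198 229 [0.458, 0.369, 0.081]
199 229 [0.458, 0.369, 0.069]
193 230 [0.455, 0.382, 0.088]
194 230 [0.455, 0.379, 0.088]
195 230 [0.455, 0.374, 0.094]
196 230 [0.455, 0.373, 0.089]
197 230 [0.455, 0.37, 0.087]
198 230 [0.455, 0.37, 0.077]
195 231 [0.452, 0.376, 0.087]
196 231 [0.452, 0.378, 0.071]
```

```bash
cat >> h.py <<'E'
def Rt(az):
    c,s_=np.cos(np.radians(az)),np.sin(np.radians(az)); x=[c,s_,0];y=[0,0,-1];return np.array([x,y,[-s_,c,0]]).T
def go(p,az,pr=True):
    s=st(); R0=R.from_quat(s['orientation']).as_matrix(); 
    Rg=Rt(az) if np.isscalar(az) else az
    l=R0.T@(np.array(p)-s['tcp_pos']); r=R.from_matrix(R0.T@Rg).as_rotvec()
    print('LIN',l.round(4).tolist(),'DR',r.round(3).tolist(),'dist',np.linalg.norm(l).round(3)); return l,r
E
python3 - <<'E'
from h import *
go([.45,-.25,.28],-30); go([.5,.25,.28],30)
E
```

```text
t 0.15 p [ 0.1737 -0.6001  0.2307] q [-0.5651  0.4251 -0.4245  0.5655] F [0.5 0.4 0.5] g 0.998
LIN [-0.2595, -0.049, 0.3627] DR [-0.0, -0.765, -0.001] dist 0.449
t 0.15 p [ 0.1737 -0.6001  0.2307] q [-0.5651  0.4251 -0.4245  0.5655] F [0.5 0.4 0.5] g 0.998
LIN [-0.7259, -0.0486, 0.5498] DR [-0.001, -1.813, -0.001] dist 0.912
```

jog_arm([
  {"fingers": 60, "linear": [-0.26, -0.05, 0.363], "dr": [0, -0.765, 0]},
  {"fingers": 60, "linear": [-0.26, -0.05, 0.363], "dr": [0, -0.765, 0]},
  {"fingers": 60, "linear": [-0.26, -0.05, 0.363], "dr": [0, -0.765, 0]},
  {"fingers": 60, "linear": [-0.26, -0.05, 0.363], "dr": [0, -0.765, 0]},
  {"fingers": 60, "linear": [-0.26, -0.05, 0.363], "dr": [0, -0.765, 0]},
])

```text
t: 0.57
tcp_pos: [0.3027, -0.4359, 0.2546]
orientation: [0.669, -0.229, 0.228, -0.669]
contact_force: [0.6, -0.1, 0.9]
gripper_width: 0.601
```

Run:
```python
from h import *
go([.45,-.25,.28],-30); go([.5,.2,.28],25)
```

```text
t 0.57 p [ 0.3027 -0.4359  0.2546] q [ 0.6693 -0.2286  0.2283 -0.6691] F [ 0.6 -0.1  0.9] g 0.601
LIN [0.0028, -0.0255, 0.2372] DR [0.0, -0.134, -0.0] dist 0.239
t 0.57 p [ 0.3027 -0.4359  0.2546] q [ 0.6693 -0.2286  0.2283 -0.6691] F [ 0.6 -0.1  0.9] g 0.601
LIN [-0.2328, -0.0256, 0.6238] DR [0.0, -1.094, -0.0] dist 0.666
```

jog_arm([
  {"fingers": 60, "linear": [-0.233, -0.025, 0.624], "dr": [0, -1.094, 0]},
  {"fingers": 60, "linear": [-0.233, -0.025, 0.624], "dr": [0, -1.094, 0]},
  {"fingers": 60, "linear": [-0.233, -0.025, 0.624], "dr": [0, -1.094, 0]},
  {"fingers": 60, "linear": [-0.233, -0.025, 0.624], "dr": [0, -1.094, 0]},
  {"fingers": 60, "linear": [-0.233, -0.025, 0.624], "dr": [0, -1.094, 0]},
])

```text
t: 0.98
tcp_pos: [0.3648, -0.2373, 0.2623]
orientation: [0.707, -0.012, 0.012, -0.707]
contact_force: [1.5, 0.6, 0.5]
gripper_width: 0.604
```

Run:
```python
from h import *
go([.5,.2,.28],25); go([.5,.25,.28],25)
```

```text
t 0.98 p [ 0.3648 -0.2373  0.2623] q [ 0.7072 -0.0118  0.0116 -0.7068] F [1.5 0.6 0.5] g 0.604
LIN [0.1207, -0.018, 0.4415] DR [0.0, -0.469, -0.0] dist 0.458
t 0.98 p [ 0.3648 -0.2373  0.2623] q [ 0.7072 -0.0118  0.0116 -0.7068] F [1.5 0.6 0.5] g 0.604
LIN [0.119, -0.018, 0.4915] DR [0.0, -0.469, -0.0] dist 0.506
```

jog_arm([
  {"fingers": 60, "linear": [0.119, -0.018, 0.49], "dr": [0, -0.469, 0]},
  {"fingers": 60, "linear": [0.119, -0.018, 0.49], "dr": [0, -0.469, 0]},
  {"fingers": 60, "linear": [0.119, -0.018, 0.49], "dr": [0, -0.469, 0]},
  {"fingers": 60, "linear": [0.119, -0.018, 0.49], "dr": [0, -0.469, 0]},
  {"fingers": 60, "linear": [0.119, -0.018, 0.49], "dr": [0, -0.469, 0]},
])

```text
t: 1.4
tcp_pos: [0.4217, -0.037, 0.2699]
orientation: [0.691, 0.153, -0.153, -0.69]
contact_force: [1.3, -0.7, -0.2]
gripper_width: 0.597
```

Run:
```python
from h import *
go([.5,.25,.25],25)
```

```text
t 1.4 p [ 0.4217 -0.037   0.2699] q [ 0.6907  0.1531 -0.153  -0.69  ] F [ 1.3 -0.7 -0.2] g 0.597
LIN [0.1922, 0.0197, 0.227] DR [0.001, -0.0, -0.0] dist 0.298
```

jog_arm([
  {"fingers": 60, "linear": [0.192, 0.02, 0.227], "dr": [0, 0, 0]},
  {"fingers": 60, "linear": [0.192, 0.02, 0.227], "dr": [0, 0, 0]},
  {"fingers": 60, "linear": [0.192, 0.02, 0.227], "dr": [0, 0, 0]},
  {"fingers": 60, "linear": [0.192, 0.02, 0.227], "dr": [0, 0, 0]},
  {"fingers": 60, "linear": [0.192, 0.02, 0.227], "dr": [0, 0, 0]},
])

```text
t: 1.82
tcp_pos: [0.4779, 0.163, 0.256]
orientation: [0.691, 0.151, -0.15, -0.691]
contact_force: [1.1, -1.2, 0.4]
gripper_width: 0.599
```

Run:
```python
from h import *
go([.5,.25,.25],25)
```

```text
t 1.82 p [0.4779 0.163  0.256 ] q [ 0.6911  0.1509 -0.1501 -0.6907] F [ 1.1 -1.2  0.4] g 0.599
LIN [0.0563, 0.006, 0.0699] DR [0.001, -0.007, 0.001] dist 0.09
```

jog_arm([
  {"fingers": 60, "linear": [0.056, 0.006, 0.07], "dr": [0, 0, 0]},
  {"fingers": 60, "linear": [0.056, 0.006, 0.07], "dr": [0, 0, 0]},
  {"fingers": 60, "linear": [0.056, 0.006, 0.07], "dr": [0, 0, 0]},
  {"fingers": 60, "linear": [0.056, 0.006, 0.07], "dr": [0, 0, 0]},
  {"fingers": 60, "linear": [0.056, 0.006, 0.07], "dr": [0, 0, 0]},
])

```text
t: 2.23
tcp_pos: [0.499, 0.2484, 0.2492]
orientation: [-0.691, -0.151, 0.152, 0.691]
contact_force: [0.3, -0.6, 0.8]
gripper_width: 0.597
```

Run:
```python
from h import *
s=st();d=shot('wrist','w1.png');np.savez('pics/w1.npz',**d,o=s['orientation'],p=s['tcp_pos'])
```

```text
t 2.23 p [0.499  0.2484 0.2492] q [-0.6906 -0.1509  0.1518  0.6908] F [ 0.3 -0.6  0.8] g 0.597
```

View pics/w1.png

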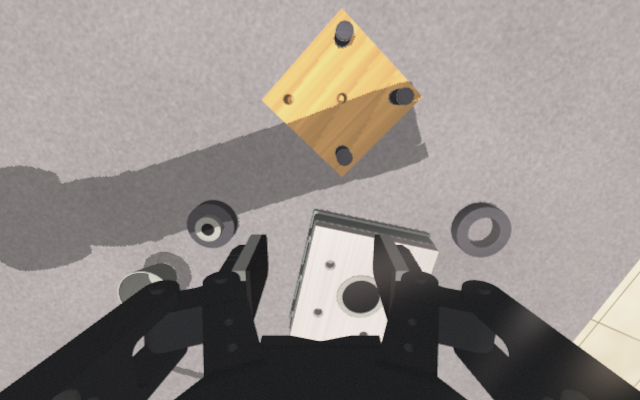

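```bash
cat >> h.py <<'E'
def load(f):
    d=dict(np.load(f,allow_pickle=True)); d={k:(v.item() if v.ndim==0 else v) for k,v in d.items()}
    return d,({'orientation':d['o'],'tcp_pos':d['p']} if 'o' in d else None)
E
python3 - <<'E'
from h import *
d,s=load('pics/w1.npz')
Rw,t=cam_pose(d,s);print(t,Rw.round(2).tolist())
for u,v,z in [(342,98,.045),(288,99,.045),(343,29,.087),(402,96,.087),(344,153,.087),(330,265,.05),(318,312,.05),(0,0,0)]: print(u,v,ray(d,u,v,z,s).round(4))
P=cloud(d,s);print(P[29,343],P[96,402],P[153,344],P[70,340])
E
```

```text
[0.47022111 0.31040937 0.39064717] [[0.91, 0.4, 0.11], [0.42, -0.87, -0.25], [-0.0, 0.27, -0.96]]
342 98 [0.4876 0.3257 0.045 ]
288 99 [0.4365 0.301  0.045 ]
343 29 [0.4612 0.3762 0.087 ]
402 96 [0.5349 0.3485 0.087 ]
344 153 [0.5094 0.2788 0.087 ]
330 265 [0.5579 0.1466 0.05  ]
318 312 [0.5721 0.081  0.05  ]
0 0 [0.1029 0.2632 0.    ]
[0.46113566 0.37649312 0.08543559] [0.53513859 0.34867195 0.0860051 ] [0.50964803 0.27864692 0.08531612] [0.47378144 0.34973304 0.04410579]
```

Run:
```python
from h import *
go([.510,.277,.11],25);go([.510,.277,.053],25)
d,s=load('pics/w1.npz')
P=cloud(d,s); m=((P[...,2]>.078)&(P[...,2]<.095)&(np.arange(400)[:,None]<200)).astype(np.uint8)
n,l,stt,c=cv2.connectedComponentsWithStats(m)
for i in range(1,n):
    if stt[i,4]>50: 
        Q=P[l==i]; print(stt[i],c[i],np.nanmedian(Q,0).round(4), ((np.nanpercentile(Q,2,axis=0)+np.nanpercentile(Q,98,axis=0))/2).round(4))
```

```text
t 2.28 p [0.4994 0.2472 0.2495] q [ 0.6911  0.1505 -0.1508 -0.6906] F [ 1.1 -0.2 -0. ] g 0.597
LIN [0.0221, 0.1395, 0.0228] DR [0.001, -0.007, -0.001] dist 0.143
t 2.28 p [0.4994 0.2472 0.2495] q [ 0.6911  0.1505 -0.1508 -0.6906] F [ 1.1 -0.2 -0. ] g 0.597
LIN [0.0221, 0.1965, 0.0228] DR [0.001, -0.007, -0.001] dist 0.199
[336  20  18  22 307] [344.50162866  30.51465798] [0.4629 0.3759 0.0857] [0.4628 0.3763 0.0833]
[396  87  19  18 263] [404.87452471  95.66539924] [0.5375 0.3502 0.0856] [0.5378 0.3502 0.0836]
[337 149  16  17 222] [344.46846847 157.06756757] [0.5117 0.2753 0.0858] [0.5119 0.2751 0.0849]
```

jog_arm([
  {"fingers": 60, "linear": [0.022, 0.035, 0.021], "dr": [0, -0.007, 0]},
  {"fingers": 60, "linear": [0.022, 0.07, 0.021], "dr": [0, -0.007, 0]},
  {"fingers": 60, "linear": [0.022, 0.1, 0.021], "dr": [0, -0.007, 0]},
  {"fingers": 60, "linear": [0.022, 0.12, 0.021], "dr": [0, -0.007, 0]},
  {"fingers": 60, "linear": [0.022, 0.12, 0.021], "dr": [0, -0.007, 0]},
])

```text
t: 2.7
tcp_pos: [0.5094, 0.2728, 0.1259]
orientation: [0.692, 0.15, -0.154, -0.689]
contact_force: [-0.4, -0.8, -0.8]
gripper_width: 0.599
```

Run:
```python
from h import *
go([.511,.2755,.053],25)
shot('wrist','w2.png');shot('side','s2.png')
```

```text
t 2.7 p [0.5094 0.2728 0.1259] q [ 0.6915  0.1504 -0.1543 -0.6895] F [-0.4 -0.8 -0.8] g 0.599
LIN [0.003, 0.0728, 0.0019] DR [0.002, -0.002, -0.006] dist 0.073
```

View pics/w2.png

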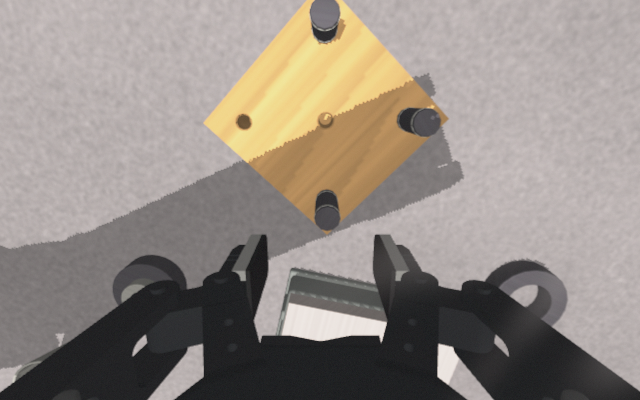

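jog_arm([
  {"fingers": 60, "linear": [0.003, 0.025, 0.002], "dr": [0, 0, 0]},
  {"fingers": 60, "linear": [0.003, 0.045, 0.002], "dr": [0, 0, 0]},
  {"fingers": 60, "linear": [0.003, 0.06, 0.002], "dr": [0, 0, 0]},
  {"fingers": 60, "linear": [0.003, 0.07, 0.002], "dr": [0, 0, 0]},
  {"fingers": 60, "linear": [0.003, 0.073, 0.002], "dr": [0, 0, 0]},
])

```text
t: 3.22
tcp_pos: [0.5127, 0.2789, 0.0564]
orientation: [0.691, 0.153, -0.153, -0.69]
contact_force: [-0.6, -0.8, 0.2]
gripper_width: 0.599
```

Run:
```python
from h import *
go([.511,.2755,.053],25)
shot('wrist','w3.png');d=shot('side')
cv2.imwrite('pics/s3.png',cv2.resize(cv2.cvtColor(d['color'],4)[200:360,180:380],None,fx=4,fy=4))
```

```text
t 3.22 p [0.5127 0.2789 0.0564] q [ 0.6905  0.1529 -0.1531 -0.6902] F [-0.6 -0.8  0.2] g 0.599
LIN [-0.0029, 0.0034, -0.0024] DR [0.0, -0.0, -0.0] dist 0.005
```

View pics/s3.png

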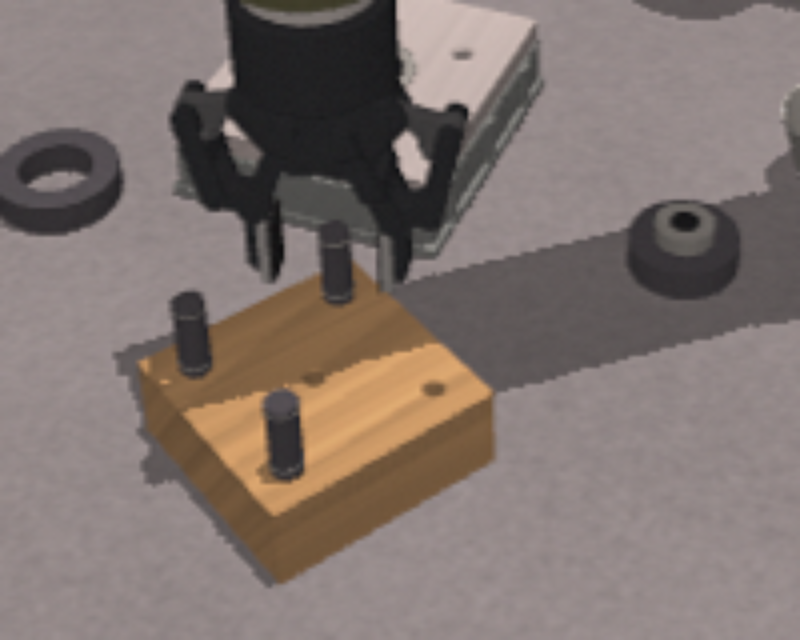

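View pics/w3.png

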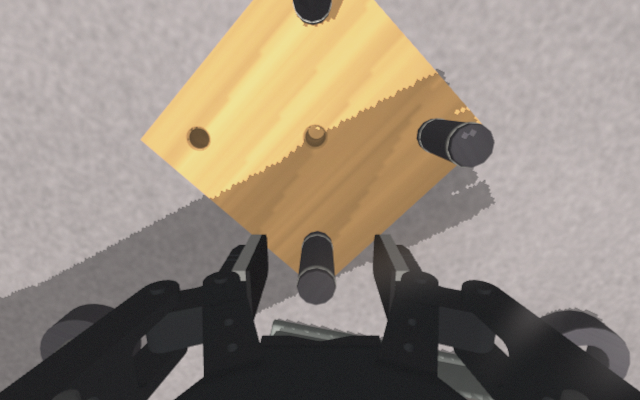

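jog_arm([
  {"fingers": 60, "linear": [-0.003, 0.003, -0.002], "dr": [0, 0, 0]},
  {"fingers": 0, "linear": [-0.003, 0.003, -0.002], "dr": [0, 0, 0]},
  {"fingers": 0, "linear": [-0.003, 0.003, -0.002], "dr": [0, 0, 0]},
  {"fingers": 0, "linear": [-0.003, 0.003, -0.002], "dr": [0, 0, 0]},
  {"fingers": 0, "linear": [-0.003, 0.003, -0.002], "dr": [0, 0, 0]},
])

```text
t: 3.73
tcp_pos: [0.5109, 0.2765, 0.0544]
orientation: [0.69, 0.153, -0.153, -0.69]
contact_force: [-1.0, -1.3, 4.3]
gripper_width: 0.17
```

jog_arm([
  {"fingers": 0, "linear": [0, 0, 0], "dr": [0, 0, 0]},
  {"fingers": 0, "linear": [0, 0, 0], "dr": [0, 0, 0]},
  {"fingers": 0, "linear": [0, 0, 0], "dr": [0, 0, 0]},
  {"fingers": 0, "linear": [0, 0, 0], "dr": [0, 0, 0]},
  {"fingers": 0, "linear": [0, 0, 0], "dr": [0, 0, 0]},
])

```text
t: 4.15
tcp_pos: [0.511, 0.2765, 0.0544]
orientation: [0.69, 0.154, -0.153, -0.69]
contact_force: [-1.1, -1.9, 6.3]
gripper_width: 0.17
```

Run:
```python
from h import *
go([.511,.2755,.053],25)
shot('wrist','w4.png')
```

```text
t 4.15 p [0.511  0.2765 0.0544] q [ 0.6904  0.1535 -0.153  -0.6902] F [-1.1 -1.9  6.3] g 0.17
LIN [-0.0004, 0.0014, -0.0009] DR [0.0, 0.001, 0.001] dist 0.002
```

View pics/w4.png

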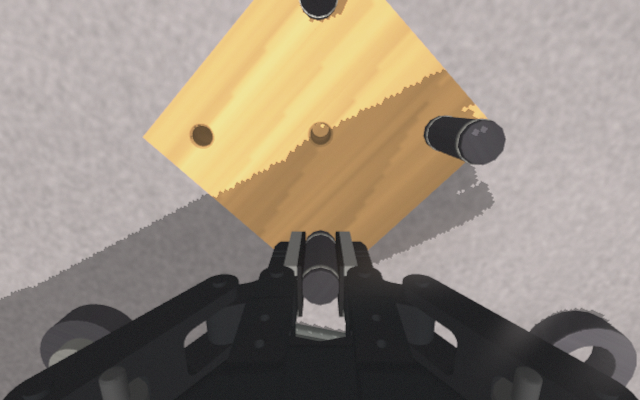

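jog_arm([
  {"fingers": 0, "linear": [0, -0.02, 0], "dr": [0, 0, 0]},
  {"fingers": 0, "linear": [0, -0.05, 0], "dr": [0, 0, 0]},
  {"fingers": 0, "linear": [0, -0.09, 0], "dr": [0, 0, 0]},
  {"fingers": 0, "linear": [0, -0.1, 0], "dr": [0, 0, 0]},
  {"fingers": 0, "linear": [0, -0.1, 0], "dr": [0, 0, 0]},
])

```text
t: 4.62
tcp_pos: [0.5121, 0.2778, 0.1573]
orientation: [-0.69, -0.155, 0.151, 0.691]
contact_force: [0.9, -0.3, -1.6]
gripper_width: 0.174
```

Run:
```python
from h import *
s=go([.6158,.1805,.155],25);go([.5567,.1464,.155],25);go([.5567,.1464,.155],-20)
s=ctrl.state()
d=shot('wrist','w5.png')
P=cloud(d,s)
R0=R.from_quat(s['orientation']).as_matrix()
for v in range(235,310,10): print(v,[(np.array((P[v,u]-s['tcp_pos'])@R0)*1000).round(0).tolist() for u in (312,320,328)])
```

```text
t 4.62 p [0.5121 0.2778 0.1573] q [-0.6899 -0.1553  0.1513  0.6907] F [ 0.9 -0.3 -1.6] g 0.174
LIN [0.0528, 0.0026, -0.132] DR [0.0, 0.001, 0.006] dist 0.142
t 4.62 p [0.5121 0.2778 0.1573] q [-0.6899 -0.1553  0.1513  0.6907] F [ 0.9 -0.3 -1.6] g 0.174
LIN [-0.0152, 0.0022, -0.1379] DR [0.0, 0.001, 0.006] dist 0.139
t 4.62 p [0.5121 0.2778 0.1573] q [-0.6899 -0.1553  0.1513  0.6907] F [ 0.9 -0.3 -1.6] g 0.174
LIN [-0.0152, 0.0022, -0.1379] DR [-0.002, 0.786, 0.005] dist 0.139
235 [[-5.0, 5.0, 5.0], [-1.0, 3.0, 6.0], [3.0, 4.0, 6.0]]
245 [[-4.0, -6.0, 5.0], [-1.0, -9.0, 6.0], [3.0, -7.0, 6.0]]
255 [[-4.0, -17.0, 5.0], [-1.0, -19.0, 6.0], [3.0, -17.0, 6.0]]
265 [[-4.0, -25.0, 5.0], [-1.0, -27.0, 6.0], [3.0, -25.0, 5.0]]
275 [[-4.0, -31.0, 4.0], [-1.0, -30.0, 4.0], [3.0, -31.0, 4.0]]
285 [[-4.0, -30.0, -1.0], [-1.0, -31.0, -0.0], [3.0, -31.0, -1.0]]
295 [[-4.0, -32.0, -5.0], [-1.0, -31.0, -5.0], [3.0, -31.0, -5.0]]
305 [[-8.0, 108.0, -108.0], [-1.0, 108.0, -108.0], [7.0, 108.0, -108.0]]
```

View pics/w5.png

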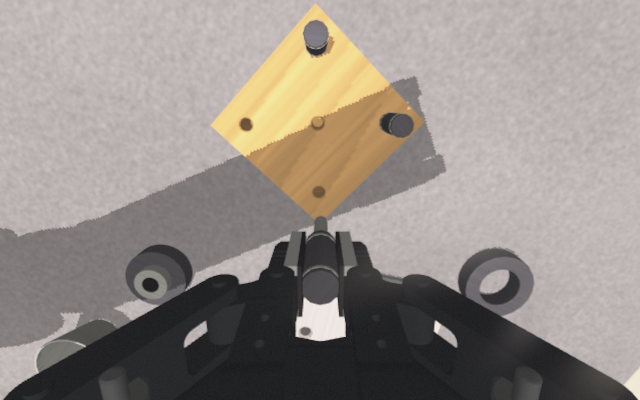

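jog_arm([
  {"fingers": 0, "linear": [0.0135, 0.0, -0.033], "dr": [0, 0, 0.003]},
  {"fingers": 0, "linear": [0.027, 0.0, -0.065], "dr": [0, 0, 0.006]},
  {"fingers": 0, "linear": [0.04, 0.0, -0.1], "dr": [0, 0, 0.006]},
  {"fingers": 0, "linear": [0.053, 0.02, -0.13], "dr": [0, 0, 0.006]},
  {"fingers": 0, "linear": [0.053, 0.03, -0.13], "dr": [0, 0, 0.006]},
])

```text
t: 5.08
tcp_pos: [0.6177, 0.1729, 0.1197]
orientation: [0.693, 0.147, -0.153, -0.689]
contact_force: [0.6, -2.1, -1.2]
gripper_width: 0.167
```

```bash
cat >> h.py <<'E'
def hand(s,d):
    P=cloud(d,s);R0=R.from_quat(s['orientation']).as_matrix()
    T=(P-s['tcp_pos'])@R0
    m=(abs(T[...,0])<.01)&(T[...,1]>-.04)&(T[...,1]<.0)&(abs(T[...,2])<.02); m[:, :305]=0; m[:,336:]=0
    f=m&(T[...,1]>-.025)&(T[...,1]<-.008)&(abs(T[...,0])<.003); t=m&(abs(T[...,2])<.004)
    print('front z',np.nanmedian(T[f][:,2]).round(4),'x',np.nanmean(T[f][:,0]).round(4),'top y',np.nanmedian(T[t][:,1]).round(4))
E
python3 - <<'E'
from h import *
go([.616,.1826,.115],25)
s=ctrl.state();d=shot('wrist','w6.png');hand(s,d)
for c in np.array([[0.6664, 0.1349], [0.6387, 0.0726], [0.5709, 0.0797], [0.5567, 0.1464], [0.6158, 0.1805]]):
    Rw,t=cam_pose(d,s);q=Rw.T@(np.array([*c,.05])-t);print((q[0]/q[2]*d['fx']+d['cx']).round(),(q[1]/q[2]*d['fy']+d['cy']).round())
d=shot('side');cv2.imwrite('pics/s6.png',cv2.resize(cv2.cvtColor(d['color'],4)[150:300,180:360],None,fx=4,fy=4))
E
```

```text
t 5.08 p [0.6177 0.1729 0.1197] q [ 0.6928  0.1472 -0.1529 -0.6892] F [ 0.6 -2.1 -1.2] g 0.167
LIN [0.0025, 0.0047, 0.0095] DR [0.003, -0.009, -0.009] dist 0.011
front z 0.0058 x 0.0 top y -0.0311
360.0 275.0
293.0 325.0
215.0 286.0
228.0 203.0
324.0 195.0
```

View pics/w6.png

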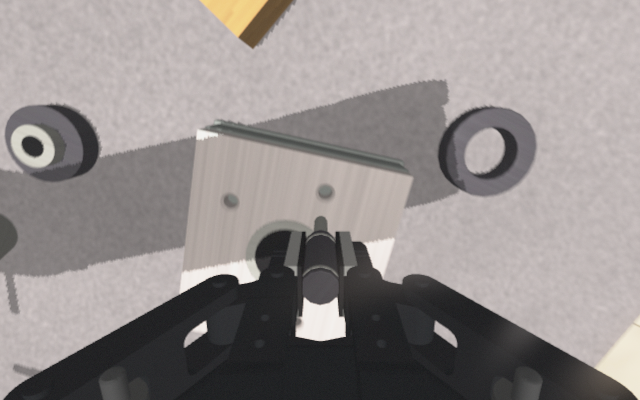

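View pics/s6.png

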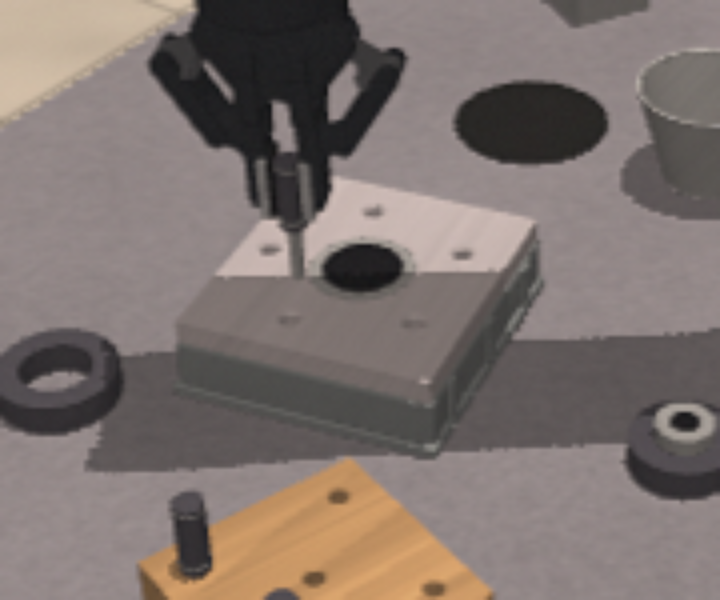

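jog_arm([
  {"fingers": 0, "linear": [0.002, 0.005, 0.009], "dr": [0.003, -0.007, -0.004]},
  {"fingers": 0, "linear": [0.002, 0.005, 0.009], "dr": [0.003, -0.007, -0.004]},
  {"fingers": 0, "linear": [0.002, 0.005, 0.009], "dr": [0.003, -0.007, -0.004]},
  {"fingers": 0, "linear": [0.002, 0.005, 0.009], "dr": [0.003, -0.007, -0.004]},
  {"fingers": 0, "linear": [0.002, 0.005, 0.009], "dr": [0.003, -0.007, -0.004]},
])

```text
t: 5.6
tcp_pos: [0.6116, 0.1905, 0.1193]
orientation: [-0.689, -0.155, 0.157, 0.69]
contact_force: [0.0, 0.2, -0.1]
gripper_width: 0.169
```

```bash
cat >> h.py <<'E'
def holes(s,d,near,z,rad=16):
    "refine dark hole centroid near predicted world pts"
    g=cv2.cvtColor(d['color'],cv2.COLOR_RGB2GRAY).astype(float);Rw,t=cam_pose(d,s);o=[]
    for c in near:
        q=Rw.T@(np.array([*c,z])-t);u=q[0]/q[2]*d['fx']+d['cx'];v=q[1]/q[2]*d['fy']+d['cy']
        u0,v0=int(round(u)),int(round(v))
        if not(rad<u0<640-rad and rad<v0<400-rad): o.append(None);continue
        w=g[v0-rad:v0+rad+1,u0-rad:u0+rad+1];th=np.median(w)-25
        m=(w<th).astype(np.uint8);n,l,S,C=cv2.connectedComponentsWithStats(m)
        b=[i for i in range(1,n) if 15<S[i,4]<250 and S[i,0]>0 and S[i,1]>0 and S[i,0]+S[i,2]<2*rad+1 and S[i,1]+S[i,3]<2*rad+1]
        for i in b:
            x,y,ww,hh=S[i,:4];uu,vv=u0-rad+x+(ww-1)/2,v0-rad+y+(hh-1)/2
            print('bore',c,'pred',(round(u),round(v)),'seen',(uu,vv),S[i,2:].tolist(),ray(d,uu,vv,z,s)[:2].round(4))
BORES=np.array([[0.6664, 0.1349], [0.6387, 0.0726], [0.5709, 0.0797], [0.5567, 0.1464], [0.6158, 0.1805]])
E
python3 - <<'E'
from h import *
go([.616,.1826,.115],25)
s=ctrl.state();d=shot('wrist','w7.png');hand(s,d);holes(s,d,BORES,.05)
E
```

```text
t 5.6 p [0.6116 0.1905 0.1193] q [-0.6889 -0.1554  0.1566  0.6905] F [ 0.   0.2 -0.1] g 0.169
LIN [0.0005, 0.0043, -0.0091] DR [-0.002, 0.008, -0.001] dist 0.01
front z 0.0058 x -0.0 top y -0.0311
bore [0.5567 0.1464] pred (226, 227) seen (np.float64(228.5), np.float64(225.5)) [16, 14, 178] [0.5581 0.1486]
```

View pics/w7.png

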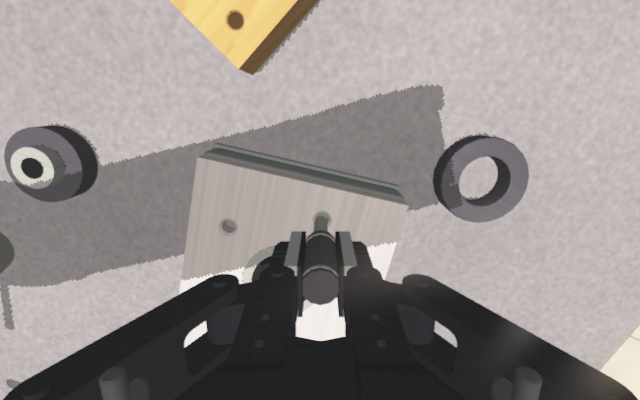

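jog_arm([
  {"fingers": 0, "linear": [0.001, 0.004, -0.0085], "dr": [-0.002, 0.008, -0.001]},
  {"fingers": 0, "linear": [0.001, 0.012, -0.0085], "dr": [-0.002, 0.008, -0.001]},
  {"fingers": 0, "linear": [0.001, 0.018, -0.0085], "dr": [-0.002, 0.008, -0.001]},
  {"fingers": 0, "linear": [0.001, 0.018, -0.0085], "dr": [-0.002, 0.008, -0.001]},
  {"fingers": 0, "linear": [0.001, 0.018, -0.0085], "dr": [-0.002, 0.008, -0.001]},
])

```text
t: 6.07
tcp_pos: [0.6157, 0.1827, 0.0999]
orientation: [-0.69, -0.152, 0.154, 0.691]
contact_force: [0.4, 0.4, 0.0]
gripper_width: 0.168
```

```bash
cat >> h.py <<'E'
def zoomw(fn,x0=220,y0=170,x1=420,y1=320,k=4,cam='wrist'):
    s=ctrl.state();d=shot(cam);cv2.imwrite('pics/'+fn,cv2.resize(cv2.cvtColor(d['color'],4)[y0:y1,x0:x1],None,fx=k,fy=k,interpolation=cv2.INTER_CUBIC));return s,d
E
python3 - <<'E'
from h import *
go([.6157,.1833,.1],25)
s,d=zoomw('w8.png');hand(s,d)
zoomw('s8.png',210,170,330,260,6,'side')
E
```

```text
t 6.07 p [0.6157 0.1827 0.0999] q [-0.6901 -0.1521  0.1539  0.6907] F [0.4 0.4 0. ] g 0.168
LIN [0.0003, -0.0001, 0.0005] DR [-0.001, -0.0, -0.002] dist 0.001
front z 0.0059 x 0.0 top y -0.0311
```

View pics/w8.png

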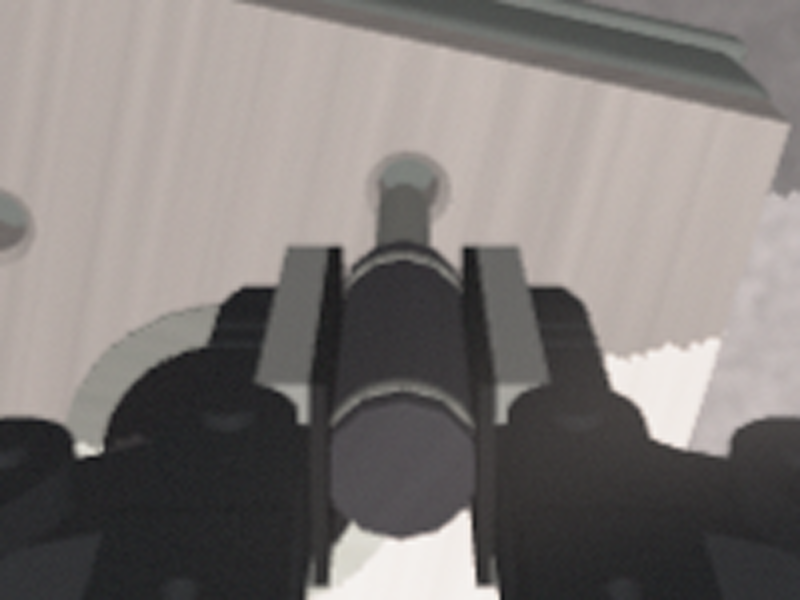

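View pics/s8.png

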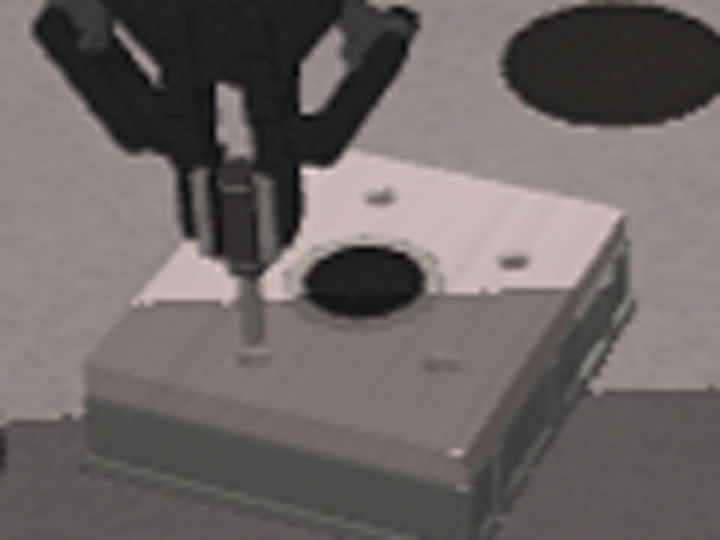

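jog_arm([
  {"fingers": 0, "linear": [0.0007, 0.006, -0.0007], "dr": [0, 0, 0]},
  {"fingers": 0, "linear": [0.0007, 0.012, -0.0007], "dr": [0, 0, 0]},
  {"fingers": 0, "linear": [0.0007, 0.02, -0.0007], "dr": [0, 0, 0]},
  {"fingers": 0, "linear": [0.0007, 0.028, -0.0007], "dr": [0, 0, 0]},
  {"fingers": 0, "linear": [0.0007, 0.034, -0.0007], "dr": [0, 0, 0]},
])

```text
t: 6.58
tcp_pos: [0.6166, 0.1823, 0.0652]
orientation: [-0.69, -0.152, 0.154, 0.691]
contact_force: [0.3, 0.3, -0.7]
gripper_width: 0.168
```

Run:
```python
from h import *
go([.6157,.1833,.06],25)
s,d=zoomw('w9.png');hand(s,d)
```

```text
t 6.58 p [0.6166 0.1823 0.0652] q [-0.6902 -0.1521  0.1538  0.6906] F [ 0.3  0.3 -0.7] g 0.168
LIN [-0.0004, 0.0052, 0.0013] DR [-0.001, -0.0, -0.002] dist 0.005
front z 0.0058 x -0.0 top y -0.0311
```

View pics/w9.png

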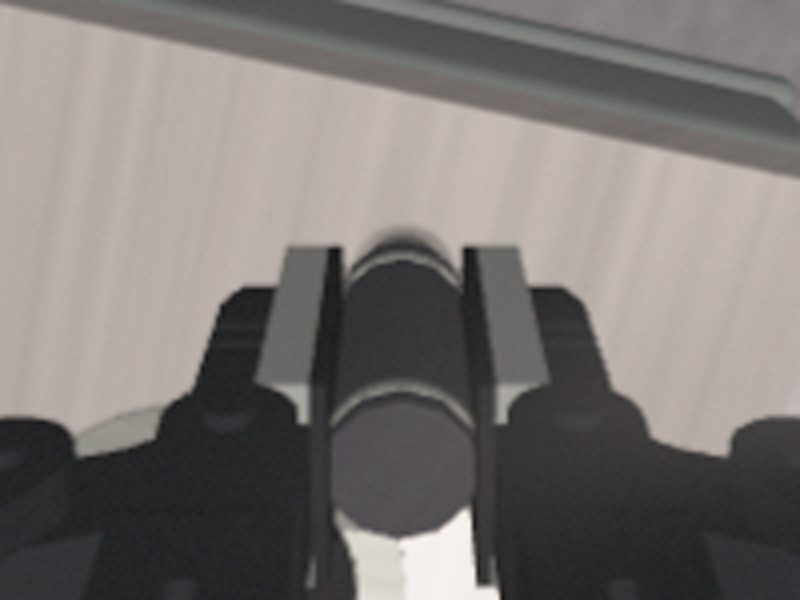

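jog_arm([
  {"fingers": 0, "linear": [0, 0.002, 0], "dr": [0, 0, 0]},
  {"fingers": 0, "linear": [0, 0.004, 0], "dr": [0, 0, 0]},
  {"fingers": 0, "linear": [0, 0.005, 0], "dr": [0, 0, 0]},
  {"fingers": 0, "linear": [0, 0.0055, 0], "dr": [0, 0, 0]},
  {"fingers": 0, "linear": [0, 0.0055, 0], "dr": [0, 0, 0]},
])

```text
t: 7.05
tcp_pos: [0.6171, 0.1825, 0.0614]
orientation: [-0.69, -0.153, 0.153, 0.691]
contact_force: [0.6, 0.7, -0.6]
gripper_width: 0.167
```

jog_arm([
  {"fingers": 0, "linear": [0, 0.001, 0], "dr": [0, 0, 0]},
  {"fingers": 0, "linear": [0, 0.002, 0], "dr": [0, 0, 0]},
  {"fingers": 0, "linear": [0, 0.0025, 0], "dr": [0, 0, 0]},
  {"fingers": 0, "linear": [0, 0.0025, 0], "dr": [0, 0, 0]},
  {"fingers": 0, "linear": [0, 0.0025, 0], "dr": [0, 0, 0]},
])

```text
t: 7.47
tcp_pos: [0.6172, 0.1825, 0.0594]
orientation: [-0.69, -0.153, 0.153, 0.691]
contact_force: [-2.1, -1.5, 4.8]
gripper_width: 0.166
```

jog_arm([
  {"fingers": 0, "linear": [0, 0.001, 0], "dr": [0, 0, 0]},
  {"fingers": 0, "linear": [0, 0.001, 0], "dr": [0, 0, 0]},
  {"fingers": 0, "linear": [0, 0.001, 0], "dr": [0, 0, 0]},
  {"fingers": 40, "linear": [0, 0.001, 0], "dr": [0, 0, 0]},
  {"fingers": 40, "linear": [0, 0.001, 0], "dr": [0, 0, 0]},
])

```text
t: 7.88
tcp_pos: [0.6172, 0.1826, 0.0579]
orientation: [-0.69, -0.153, 0.153, 0.691]
contact_force: [0.6, -0.2, -0.2]
gripper_width: 0.396
```

jog_arm([
  {"fingers": 40, "linear": [0, -0.02, 0], "dr": [0, 0, 0]},
  {"fingers": 40, "linear": [0, -0.05, 0], "dr": [0, 0, 0]},
  {"fingers": 40, "linear": [0, -0.08, 0], "dr": [0, 0, 0]},
  {"fingers": 40, "linear": [0, -0.09, 0], "dr": [0, 0, 0]},
  {"fingers": 40, "linear": [0, -0.09, 0], "dr": [0, 0, 0]},
])

```text
t: 8.3
tcp_pos: [0.6185, 0.1833, 0.1509]
orientation: [-0.69, -0.154, 0.152, 0.691]
contact_force: [0.9, 0.5, -0.1]
gripper_width: 0.398
```

Run:
```python
from h import *
go([.536,.350,.15],25)
zoomw('w10.png',160,100,480,340,2.5)
s,d=zoomw('s10.png',210,170,330,260,6,'side');P=cloud(d)
```

```text
t 8.3 p [0.6185 0.1833 0.1509] q [-0.69   -0.1542  0.1516  0.6907] F [ 0.9  0.5 -0.1] g 0.398
LIN [-0.0044, 0.0009, 0.186] DR [-0.0, -0.0, 0.004] dist 0.186
```

View pics/w10.png

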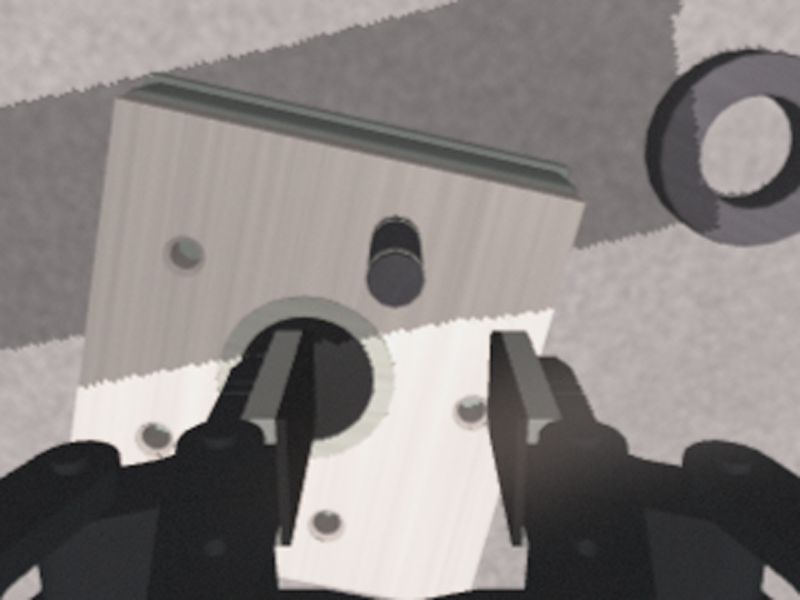

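View pics/s10.png

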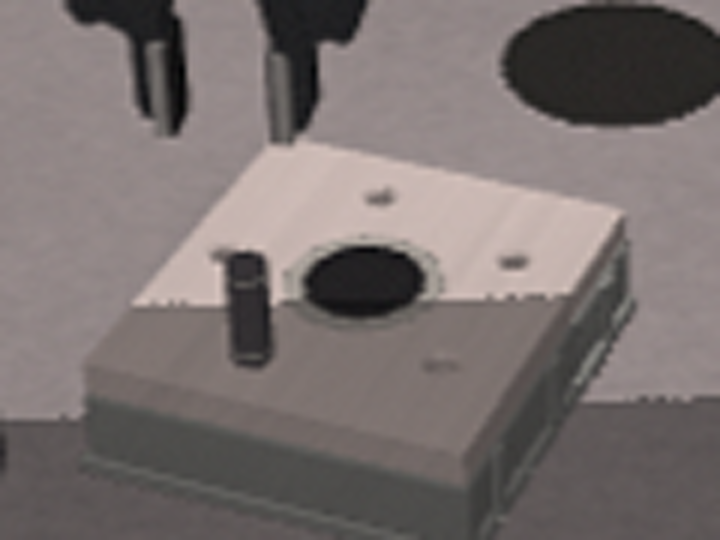

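jog_arm([
  {"fingers": 50, "linear": [-0.001, 0.0, 0.04], "dr": [0, 0, 0]},
  {"fingers": 50, "linear": [-0.002, 0.0, 0.08], "dr": [0, 0, 0]},
  {"fingers": 50, "linear": [-0.003, 0, 0.12], "dr": [0, 0, 0.004]},
  {"fingers": 50, "linear": [-0.003, 0, 0.16], "dr": [0, 0, 0.004]},
  {"fingers": 50, "linear": [-0.003, 0, 0.186], "dr": [0, 0, 0.004]},
])

```text
t: 8.82
tcp_pos: [0.5324, 0.3533, 0.1463]
orientation: [-0.69, -0.152, 0.157, 0.69]
contact_force: [-0.4, 1.0, -0.6]
gripper_width: 0.502
```

jog_arm([
  {"fingers": 50, "linear": [0, 0.01, 0], "dr": [0, 0, 0]},
  {"fingers": 50, "linear": [0, 0.025, 0], "dr": [0, 0, 0]},
  {"fingers": 50, "linear": [0, 0.03, 0], "dr": [0, 0, 0]},
  {"fingers": 50, "linear": [0, 0.03, 0], "dr": [0, 0, 0]},
  {"fingers": 50, "linear": [0, 0.03, 0], "dr": [0, 0, 0]},
])

```text
t: 9.23
tcp_pos: [0.5363, 0.348, 0.1167]
orientation: [0.691, 0.15, -0.155, -0.69]
contact_force: [0.2, -0.6, 0.9]
gripper_width: 0.502
```

Run:
```python
from h import *
go([.5375,.3502,.056],25)
zoomw('w11.png',160,100,480,340,2.5)
```

```text
t 9.23 p [0.5363 0.348  0.1167] q [ 0.6909  0.1498 -0.1545 -0.6901] F [ 0.2 -0.6  0.9] g 0.502
LIN [0.0024, 0.0607, 0.0015] DR [-0.0, -0.003, -0.007] dist 0.061
```

View pics/w11.png

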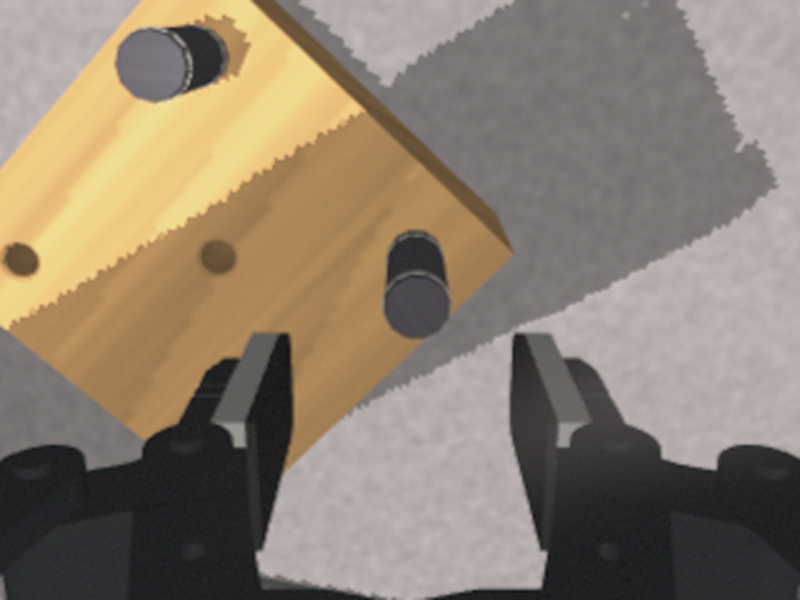

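jog_arm([
  {"fingers": 50, "linear": [0.002, 0.02, 0.001], "dr": [0, 0, -0.004]},
  {"fingers": 50, "linear": [0.002, 0.04, 0.001], "dr": [0, 0, -0.004]},
  {"fingers": 50, "linear": [0.002, 0.055, 0.001], "dr": [0, 0, -0.004]},
  {"fingers": 50, "linear": [0.002, 0.06, 0.001], "dr": [0, 0, -0.004]},
  {"fingers": 50, "linear": [0.002, 0.06, 0.001], "dr": [0, 0, -0.004]},
])

```text
t: 9.7
tcp_pos: [0.5365, 0.3506, 0.0568]
orientation: [-0.69, -0.152, 0.154, 0.69]
contact_force: [-0.8, 0.2, 0.5]
gripper_width: 0.5
```

jog_arm([
  {"fingers": 0, "linear": [0, 0, 0], "dr": [0, 0, 0]},
  {"fingers": 0, "linear": [0, 0, 0], "dr": [0, 0, 0]},
  {"fingers": 0, "linear": [0, 0, 0], "dr": [0, 0, 0]},
  {"fingers": 0, "linear": [0, 0, 0], "dr": [0, 0, 0]},
  {"fingers": 0, "linear": [0, 0, 0], "dr": [0, 0, 0]},
])

```text
t: 10.12
tcp_pos: [0.5374, 0.352, 0.0592]
orientation: [-0.69, -0.153, 0.153, 0.691]
contact_force: [0.4, -0.1, 5.9]
gripper_width: 0.165
```

Run:
```python
from h import *
go([.5375,.3502,.056],25)
s,d=zoomw('w12.png',160,100,480,340,2.5);hand(s,d)
```

```text
t 10.12 p [0.5374 0.352  0.0592] q [-0.6899 -0.1532  0.1527  0.6908] F [ 0.4 -0.1  5.9] g 0.165
LIN [-0.0007, 0.0032, -0.0017] DR [-0.001, -0.0, 0.001] dist 0.004
front z 0.0061 x -0.0 top y -0.0264
```

jog_arm([
  {"fingers": 0, "linear": [0, -0.02, 0], "dr": [0, 0, 0]},
  {"fingers": 0, "linear": [0, -0.05, 0], "dr": [0, 0, 0]},
  {"fingers": 0, "linear": [0, -0.09, 0], "dr": [0, 0, 0]},
  {"fingers": 0, "linear": [0, -0.11, 0], "dr": [0, 0, 0]},
  {"fingers": 0, "linear": [0, -0.11, 0], "dr": [0, 0, 0]},
])

```text
t: 10.58
tcp_pos: [0.5384, 0.3533, 0.1736]
orientation: [-0.689, -0.155, 0.151, 0.692]
contact_force: [0.0, 1.3, 0.2]
gripper_width: 0.168
```

Run:
```python
from h import *
go([.5721,.0817,.16],25)
```

```text
t 10.58 p [0.5384 0.3533 0.1736] q [-0.6891 -0.1551  0.1508  0.6916] F [0.  1.3 0.2] g 0.168
LIN [-0.0843, 0.0125, -0.2605] DR [-0.002, -0.0, 0.007] dist 0.274
```

jog_arm([
  {"fingers": 0, "linear": [-0.011, 0, -0.035], "dr": [0, 0, 0.002]},
  {"fingers": 0, "linear": [-0.022, 0, -0.07], "dr": [0, 0, 0.004]},
  {"fingers": 0, "linear": [-0.034, 0, -0.105], "dr": [0, 0, 0.004]},
  {"fingers": 0, "linear": [-0.046, 0, -0.14], "dr": [0, 0, 0.004]},
  {"fingers": 0, "linear": [-0.057, 0, -0.175], "dr": [0, 0, 0.004]},
])

```text
t: 11.0
tcp_pos: [0.5588, 0.1667, 0.1673]
orientation: [0.691, 0.151, -0.155, -0.69]
contact_force: [1.4, 0.2, 0.0]
gripper_width: 0.165
```

jog_arm([
  {"fingers": 0, "linear": [-0.011, 0, -0.035], "dr": [0, 0, 0]},
  {"fingers": 0, "linear": [-0.022, 0, -0.065], "dr": [0, 0, 0]},
  {"fingers": 0, "linear": [-0.027, 0.01, -0.083], "dr": [0, 0, 0]},
  {"fingers": 0, "linear": [-0.027, 0.01, -0.083], "dr": [0, 0, 0]},
  {"fingers": 0, "linear": [-0.027, 0.01, -0.083], "dr": [0, 0, 0]},
])

```text
t: 11.42
tcp_pos: [0.5694, 0.0806, 0.157]
orientation: [0.691, 0.15, -0.154, -0.69]
contact_force: [0.5, 0.3, 0.0]
gripper_width: 0.161
```

Run:
```python
from h import *
go([.5721,.0817,.105],25)
s,d=zoomw('w13.png');hand(s,d)
```

```text
t 11.42 p [0.5694 0.0806 0.157 ] q [ 0.6907  0.1497 -0.1543 -0.6905] F [0.5 0.3 0. ] g 0.161
LIN [0.0032, 0.052, -0.0001] DR [-0.001, -0.003, -0.006] dist 0.052
front z 0.0062 x 0.0 top y -0.0264
```

View pics/w13.png

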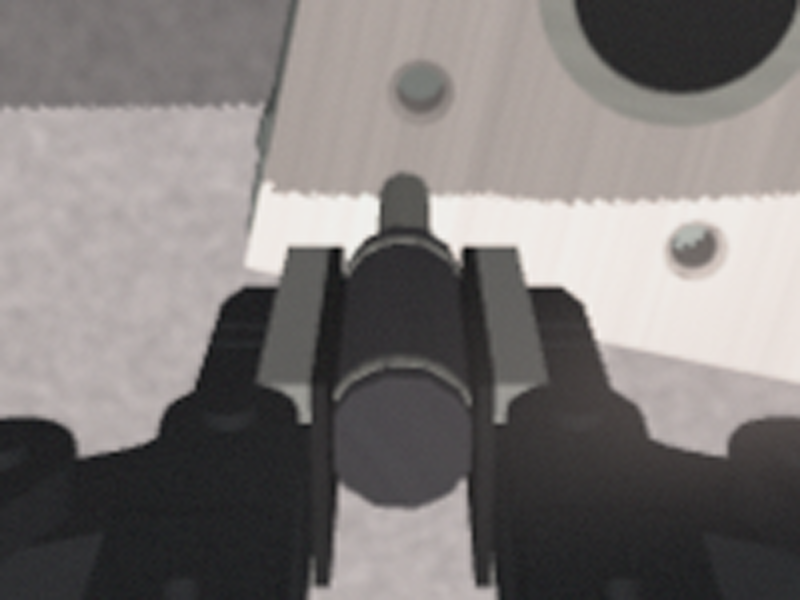

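jog_arm([
  {"fingers": 0, "linear": [0.003, 0.02, 0], "dr": [0, 0, -0.003]},
  {"fingers": 0, "linear": [0.003, 0.04, 0], "dr": [0, 0, -0.003]},
  {"fingers": 0, "linear": [0.003, 0.05, 0], "dr": [0, 0, -0.003]},
  {"fingers": 0, "linear": [0.003, 0.05, 0], "dr": [0, 0, -0.003]},
  {"fingers": 0, "linear": [0.003, 0.05, 0], "dr": [0, 0, -0.003]},
])

```text
t: 11.88
tcp_pos: [0.5719, 0.0844, 0.108]
orientation: [-0.69, -0.153, 0.154, 0.691]
contact_force: [-0.2, -0.4, -0.4]
gripper_width: 0.167
```

Run:
```python
from h import *
go([.5721,.0817,.105],25)
s,d=zoomw('w14.png');hand(s,d)
```

```text
t 11.88 p [0.5719 0.0844 0.108 ] q [-0.6899 -0.1526  0.1544  0.6906] F [-0.2 -0.4 -0.4] g 0.167
LIN [-0.001, 0.003, -0.0025] DR [-0.002, 0.001, -0.002] dist 0.004
front z 0.0062 x 0.0 top y -0.0265
```

View pics/w14.png

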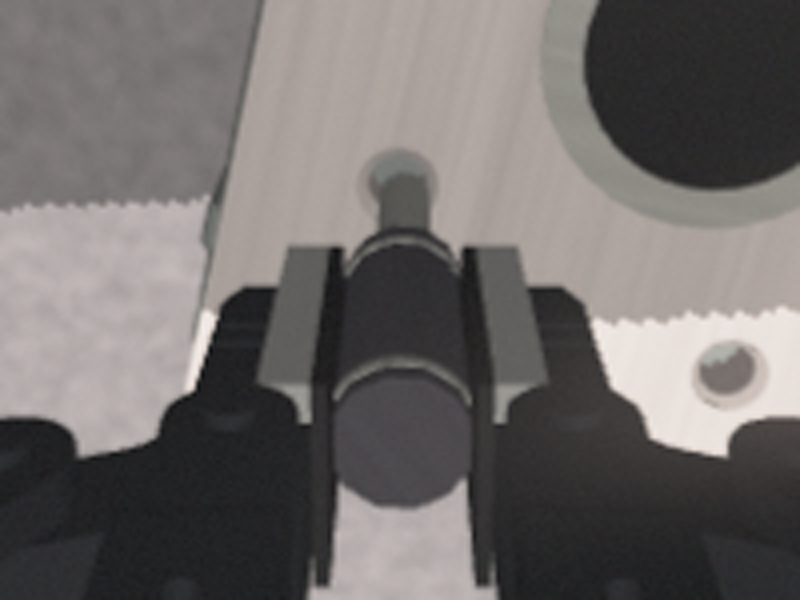

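jog_arm([
  {"fingers": 0, "linear": [-0.001, 0, -0.0025], "dr": [0, 0, 0]},
  {"fingers": 0, "linear": [-0.001, 0.002, -0.0025], "dr": [0, 0, 0]},
  {"fingers": 0, "linear": [-0.001, 0.008, -0.0025], "dr": [0, 0, 0]},
  {"fingers": 0, "linear": [-0.001, 0.015, -0.0025], "dr": [0, 0, 0]},
  {"fingers": 0, "linear": [-0.001, 0.022, -0.0025], "dr": [0, 0, 0]},
])

```text
t: 12.35
tcp_pos: [0.5723, 0.0805, 0.0852]
orientation: [-0.69, -0.152, 0.154, 0.69]
contact_force: [0.0, -0.5, -0.6]
gripper_width: 0.165
```

jog_arm([
  {"fingers": 0, "linear": [0, 0.006, 0], "dr": [0, 0, 0]},
  {"fingers": 0, "linear": [0, 0.012, 0], "dr": [0, 0, 0]},
  {"fingers": 0, "linear": [0, 0.017, 0], "dr": [0, 0, 0]},
  {"fingers": 0, "linear": [0, 0.021, 0], "dr": [0, 0, 0]},
  {"fingers": 0, "linear": [0, 0.022, 0], "dr": [0, 0, 0]},
])

```text
t: 12.77
tcp_pos: [0.5722, 0.0806, 0.0641]
orientation: [-0.69, -0.152, 0.154, 0.69]
contact_force: [-5.7, -2.3, 14.2]
gripper_width: 0.163
```

jog_arm([
  {"fingers": 0, "linear": [0, 0.001, 0], "dr": [0, 0, 0]},
  {"fingers": 0, "linear": [0, 0.002, 0], "dr": [0, 0, 0]},
  {"fingers": 0, "linear": [0, 0.002, 0], "dr": [0, 0, 0]},
  {"fingers": 0, "linear": [0, 0.002, 0], "dr": [0, 0, 0]},
  {"fingers": 0, "linear": [0, 0.002, 0], "dr": [0, 0, 0]},
])

```text
t: 13.18
tcp_pos: [0.5724, 0.0807, 0.0639]
orientation: [0.691, 0.152, -0.154, -0.69]
contact_force: [-11.7, -3.9, 26.0]
gripper_width: 0.166
```

jog_arm([
  {"fingers": 40, "linear": [0, 0, 0], "dr": [0, 0, 0]},
  {"fingers": 40, "linear": [0, 0, 0], "dr": [0, 0, 0]},
  {"fingers": 40, "linear": [0, -0.02, 0], "dr": [0, 0, 0]},
  {"fingers": 40, "linear": [0, -0.055, 0], "dr": [0, 0, 0]},
  {"fingers": 40, "linear": [0, -0.09, 0], "dr": [0, 0, 0]},
])

```text
t: 13.6
tcp_pos: [0.5715, 0.0805, 0.1518]
orientation: [-0.69, -0.151, 0.155, 0.691]
contact_force: [0.8, -0.2, 1.2]
gripper_width: 0.4
```

Run:
```python
from h import *
go([.4625,.376,.15],25)
zoomw('s15.png',180,160,340,280,5,'side')
```

```text
t 13.6 p [0.5715 0.0805 0.1518] q [-0.6899 -0.1514  0.1547  0.6908] F [ 0.8 -0.2  1.2] g 0.4
LIN [0.0261, 0.0024, 0.3139] DR [-0.002, 0.0, -0.004] dist 0.315
```

View pics/s15.png

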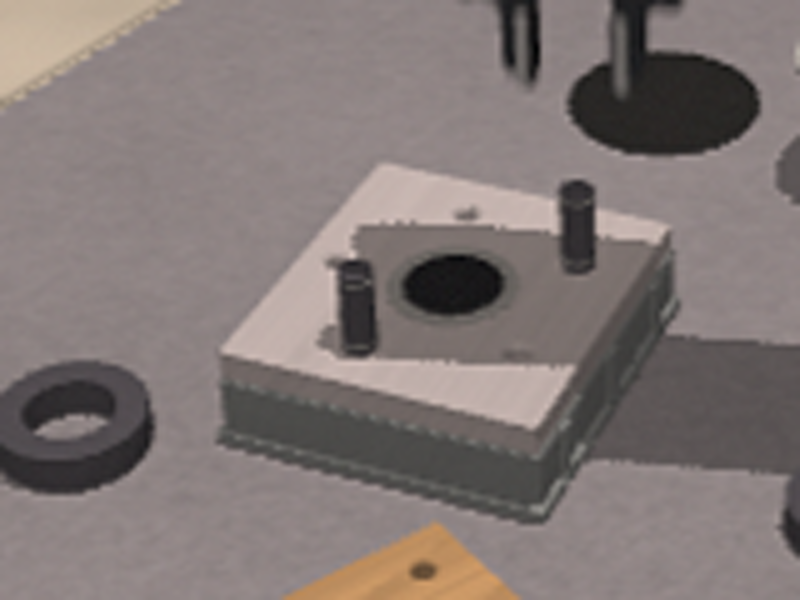

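jog_arm([
  {"fingers": 50, "linear": [0.003, 0, 0.035], "dr": [0, 0, 0]},
  {"fingers": 50, "linear": [0.006, 0, 0.075], "dr": [0, 0, 0]},
  {"fingers": 50, "linear": [0.009, 0, 0.115], "dr": [0, 0, 0]},
  {"fingers": 50, "linear": [0.012, 0, 0.155], "dr": [0, 0, 0]},
  {"fingers": 50, "linear": [0.016, 0, 0.195], "dr": [0, 0, 0]},
])

```text
t: 14.07
tcp_pos: [0.5038, 0.2655, 0.1518]
orientation: [-0.69, -0.152, 0.153, 0.691]
contact_force: [0.4, -0.2, 0.4]
gripper_width: 0.497
```

Run:
```python
from h import *
go([.4625,.376,.12],25)
```

```text
t 14.07 p [0.5038 0.2655 0.1518] q [-0.6903 -0.1521  0.1533  0.6905] F [ 0.4 -0.2  0.4] g 0.497
LIN [0.0093, 0.0318, 0.1176] DR [-0.001, -0.001, -0.002] dist 0.122
```

jog_arm([
  {"fingers": 50, "linear": [0.003, 0.01, 0.04], "dr": [0, 0, 0]},
  {"fingers": 50, "linear": [0.006, 0.02, 0.08], "dr": [0, 0, 0]},
  {"fingers": 50, "linear": [0.009, 0.03, 0.113], "dr": [0, 0, 0]},
  {"fingers": 50, "linear": [0.009, 0.03, 0.113], "dr": [0, 0, 0]},
  {"fingers": 50, "linear": [0.009, 0.03, 0.113], "dr": [0, 0, 0]},
])

```text
t: 14.48
tcp_pos: [0.4629, 0.3726, 0.1211]
orientation: [-0.69, -0.153, 0.156, 0.69]
contact_force: [0.7, -0.7, 0.4]
gripper_width: 0.502
```

Run:
```python
from h import *
go([.4625,.376,.057],25)
zoomw('w16.png',160,100,480,340,2.5)
```

```text
t 14.48 p [0.4629 0.3726 0.1211] q [-0.6895 -0.1533  0.1559  0.6905] F [ 0.7 -0.7  0.4] g 0.502
LIN [0.0013, 0.0641, 0.0031] DR [-0.002, 0.004, -0.003] dist 0.064
```

View pics/w16.png

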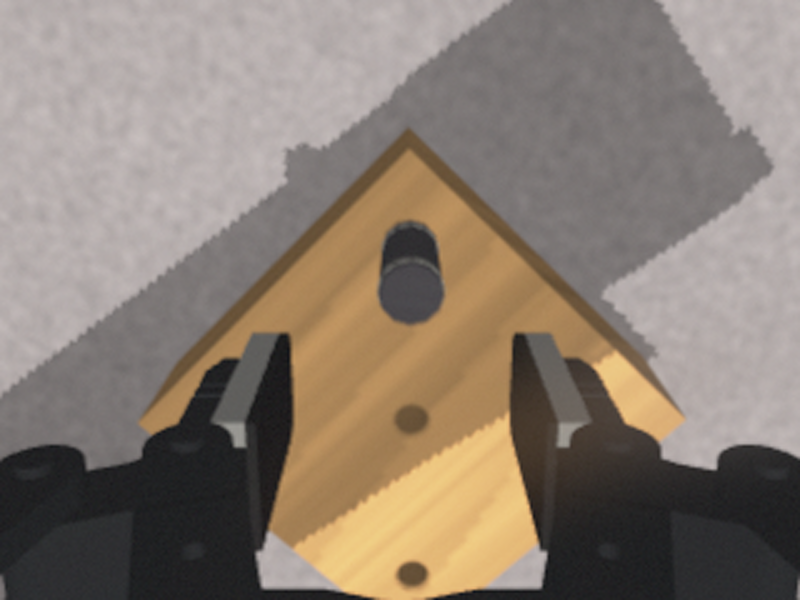

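jog_arm([
  {"fingers": 50, "linear": [0.001, 0.02, 0.003], "dr": [-0.001, 0.004, -0.003]},
  {"fingers": 50, "linear": [0.001, 0.04, 0.003], "dr": [-0.001, 0.004, -0.003]},
  {"fingers": 50, "linear": [0.001, 0.058, 0.003], "dr": [-0.001, 0.004, -0.003]},
  {"fingers": 50, "linear": [0.001, 0.063, 0.003], "dr": [-0.001, 0.004, -0.003]},
  {"fingers": 50, "linear": [0.001, 0.063, 0.003], "dr": [-0.001, 0.004, -0.003]},
])

```text
t: 14.95
tcp_pos: [0.4649, 0.3716, 0.0579]
orientation: [0.691, 0.151, -0.151, -0.69]
contact_force: [0.2, -0.4, 0.8]
gripper_width: 0.501
```

jog_arm([
  {"fingers": 0, "linear": [0, 0, 0], "dr": [0, 0, 0]},
  {"fingers": 0, "linear": [0, 0, 0], "dr": [0, 0, 0]},
  {"fingers": 0, "linear": [0, 0, 0], "dr": [0, 0, 0]},
  {"fingers": 0, "linear": [0, 0, 0], "dr": [0, 0, 0]},
  {"fingers": 0, "linear": [0, 0, 0], "dr": [0, 0, 0]},
])

```text
t: 15.37
tcp_pos: [0.4653, 0.3738, 0.0605]
orientation: [-0.691, -0.153, 0.15, 0.691]
contact_force: [-0.7, -1.3, 6.6]
gripper_width: 0.164
```

Run:
```python
from h import *
go([.4625,.376,.056],25)
s,d=zoomw('w17.png',160,100,480,340,2.5);hand(s,d)
```

```text
t 15.37 p [0.4653 0.3738 0.0605] q [-0.6906 -0.1525  0.1504  0.6908] F [-0.7 -1.3  6.6] g 0.164
LIN [-0.0016, 0.0045, 0.0032] DR [0.0, -0.005, 0.003] dist 0.006
front z 0.0113 x 0.0001 top y -0.0253
```

jog_arm([
  {"fingers": 0, "linear": [0, -0.02, 0], "dr": [0, 0, 0]},
  {"fingers": 0, "linear": [0, -0.05, 0], "dr": [0, 0, 0]},
  {"fingers": 0, "linear": [0, -0.09, 0], "dr": [0, 0, 0]},
  {"fingers": 0, "linear": [0, -0.125, 0], "dr": [0, 0, 0]},
  {"fingers": 0, "linear": [0, -0.125, 0], "dr": [0, 0, 0]},
])

```text
t: 15.83
tcp_pos: [0.466, 0.3762, 0.1917]
orientation: [-0.689, -0.155, 0.148, 0.692]
contact_force: [0.4, 0.5, -0.9]
gripper_width: 0.162
```

Run:
```python
from h import *
go([.6676,.1369,.18],25)
s,d=zoomw('w18.png',160,100,480,340,2.5);hand(s,d)
```

```text
t 15.83 p [0.466  0.3762 0.1917] q [-0.6891 -0.1552  0.1481  0.6922] F [ 0.4  0.5 -0.9] g 0.162
LIN [0.0826, 0.0119, -0.3018] DR [-0.002, -0.004, 0.011] dist 0.313
front z 0.0114 x 0.0 top y -0.0253
```

Run:
```python
from h import *
go([.6699,.132,.18],25)
```

```text
t 15.88 p [0.4655 0.3751 0.1883] q [-0.6897 -0.1542  0.149   0.6916] F [-0.1 -0.2 -0.8] g 0.162
LIN [0.0837, 0.0086, -0.3064] DR [-0.001, -0.004, 0.008] dist 0.318
```

jog_arm([
  {"fingers": 0, "linear": [0.01, 0, -0.035], "dr": [0, -0.004, 0.004]},
  {"fingers": 0, "linear": [0.02, 0, -0.075], "dr": [0, -0.004, 0.004]},
  {"fingers": 0, "linear": [0.031, 0, -0.115], "dr": [0, -0.004, 0.004]},
  {"fingers": 0, "linear": [0.042, 0, -0.155], "dr": [0, -0.004, 0.004]},
  {"fingers": 0, "linear": [0.053, 0, -0.195], "dr": [0, -0.004, 0.004]},
])

```text
t: 16.3
tcp_pos: [0.5948, 0.2164, 0.1832]
orientation: [0.691, 0.152, -0.154, -0.69]
contact_force: [0.6, 0.4, -0.9]
gripper_width: 0.163
```

Run:
```python
from h import *
go([.6699,.132,.15],25)
```

```text
t 16.3 p [0.5948 0.2164 0.1832] q [ 0.6909  0.1516 -0.1543 -0.6899] F [ 0.6  0.4 -0.9] g 0.163
LIN [0.0325, 0.0331, -0.1082] DR [0.001, -0.0, -0.004] dist 0.118
```

jog_arm([
  {"fingers": 0, "linear": [0.01, 0, -0.035], "dr": [0, 0, 0]},
  {"fingers": 0, "linear": [0.022, 0, -0.07], "dr": [0, 0, 0]},
  {"fingers": 0, "linear": [0.031, 0.02, -0.103], "dr": [0, 0, 0]},
  {"fingers": 0, "linear": [0.031, 0.033, -0.103], "dr": [0, 0, 0]},
  {"fingers": 0, "linear": [0.031, 0.033, -0.103], "dr": [0, 0, 0]},
])

```text
t: 16.72
tcp_pos: [0.6651, 0.1346, 0.146]
orientation: [0.691, 0.148, -0.155, -0.69]
contact_force: [-1.1, 0.7, -0.7]
gripper_width: 0.164
```

Run:
```python
from h import *
go([.6699,.132,.107],25)
s,d=zoomw('w19.png',160,100,480,340,2.5);hand(s,d)
```

```text
t 16.72 p [0.6651 0.1346 0.146 ] q [ 0.6912  0.1483 -0.1547 -0.6902] F [-1.1  0.7 -0.7] g 0.164
LIN [0.0037, 0.039, -0.0044] DR [-0.001, -0.004, -0.009] dist 0.039
front z 0.0113 x 0.0 top y -0.0252
```

View pics/w19.png

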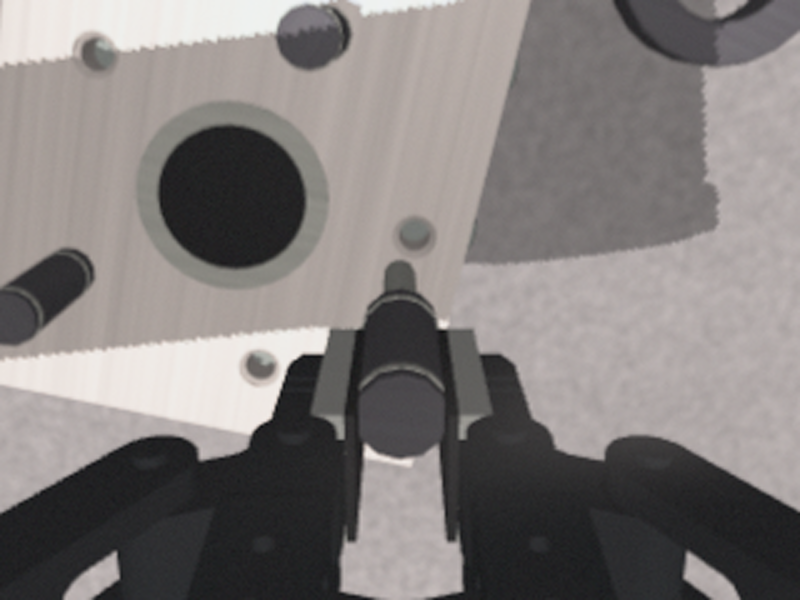

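jog_arm([
  {"fingers": 0, "linear": [0.003, 0.02, -0.003], "dr": [0, -0.003, -0.005]},
  {"fingers": 0, "linear": [0.003, 0.036, -0.003], "dr": [0, -0.003, -0.005]},
  {"fingers": 0, "linear": [0.003, 0.036, -0.003], "dr": [0, -0.003, -0.005]},
  {"fingers": 0, "linear": [0.003, 0.036, -0.003], "dr": [0, -0.003, -0.005]},
  {"fingers": 0, "linear": [0.003, 0.036, -0.003], "dr": [0, -0.003, -0.005]},
])

```text
t: 17.18
tcp_pos: [0.6696, 0.1379, 0.1166]
orientation: [-0.69, -0.156, 0.153, 0.69]
contact_force: [-0.3, 0.3, 0.5]
gripper_width: 0.164
```

Run:
```python
from h import *
go([.6699,.132,.107],25)
s,d=zoomw('w20.png');hand(s,d)
```

```text
t 17.18 p [0.6696 0.1379 0.1166] q [-0.6898 -0.1556  0.1532  0.6903] F [-0.3  0.3  0.5] g 0.164
LIN [-0.0023, 0.0096, -0.0055] DR [0.0, 0.004, 0.003] dist 0.011
front z 0.0114 x 0.0 top y -0.0253
```

View pics/w20.png

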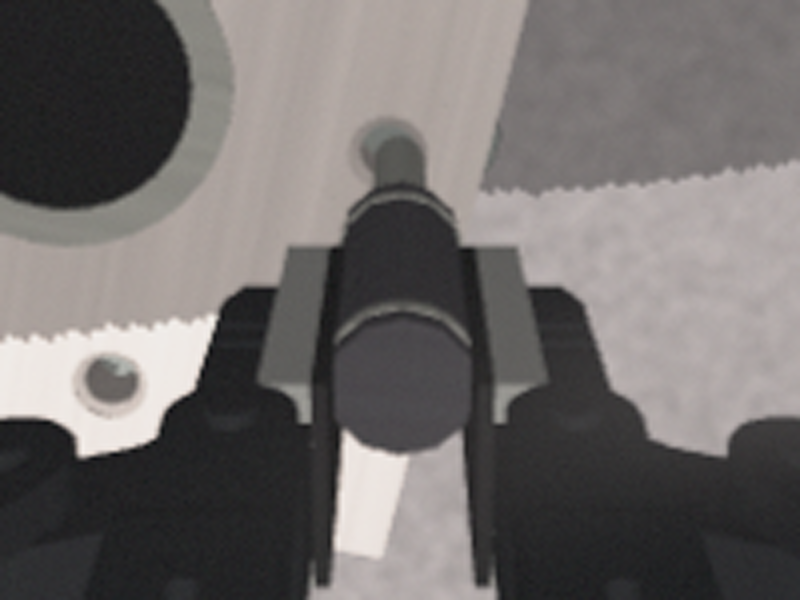

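jog_arm([
  {"fingers": 0, "linear": [-0.002, 0, -0.005], "dr": [0, 0.003, 0.002]},
  {"fingers": 0, "linear": [-0.002, 0.008, -0.005], "dr": [0, 0.003, 0.002]},
  {"fingers": 0, "linear": [-0.002, 0.011, -0.005], "dr": [0, 0.003, 0.002]},
  {"fingers": 0, "linear": [-0.002, 0.011, -0.005], "dr": [0, 0.003, 0.002]},
  {"fingers": 0, "linear": [-0.002, 0.011, -0.005], "dr": [0, 0.003, 0.002]},
])

```text
t: 17.65
tcp_pos: [0.6696, 0.1313, 0.1036]
orientation: [-0.69, -0.153, 0.153, 0.69]
contact_force: [0.6, -0.0, -0.1]
gripper_width: 0.168
```

Run:
```python
from h import *
go([.6699,.132,.107],25)
s,d=zoomw('w21.png');hand(s,d)
```

```text
t 17.65 p [0.6696 0.1313 0.1036] q [-0.6903 -0.1527  0.1532  0.6904] F [ 0.6 -0.  -0.1] g 0.168
LIN [0.0006, -0.0034, 0.0005] DR [-0.0, -0.0, -0.001] dist 0.003
front z 0.0114 x 0.0 top y -0.0252
```

View pics/w21.png

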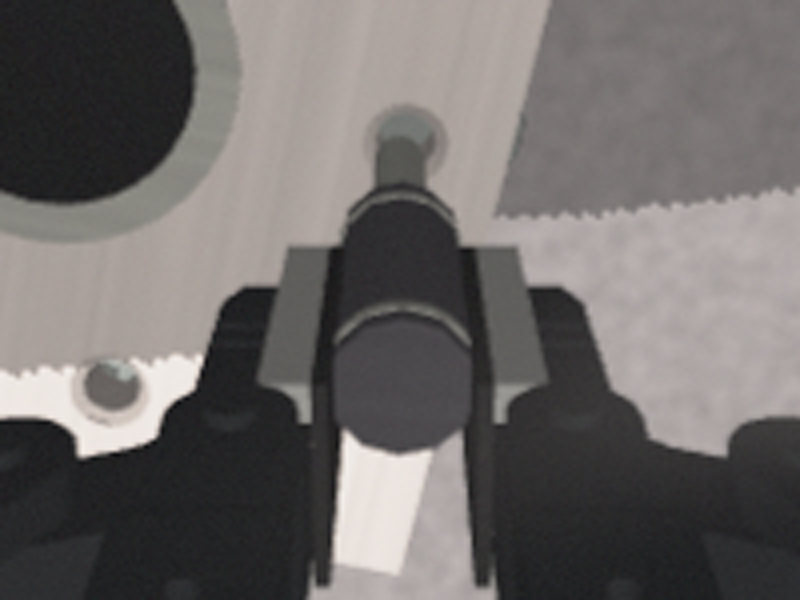

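jog_arm([
  {"fingers": 0, "linear": [0.0005, 0.002, 0], "dr": [0, 0, 0]},
  {"fingers": 0, "linear": [0.0005, 0.007, 0], "dr": [0, 0, 0]},
  {"fingers": 0, "linear": [0.0005, 0.013, 0], "dr": [0, 0, 0]},
  {"fingers": 0, "linear": [0.0005, 0.02, 0], "dr": [0, 0, 0]},
  {"fingers": 0, "linear": [0.0005, 0.026, 0], "dr": [0, 0, 0]},
])

```text
t: 18.12
tcp_pos: [0.67, 0.1314, 0.0769]
orientation: [0.69, 0.153, -0.153, -0.69]
contact_force: [0.9, -0.3, -1.1]
gripper_width: 0.164
```

jog_arm([
  {"fingers": 0, "linear": [0, 0.004, 0], "dr": [0, 0, 0]},
  {"fingers": 0, "linear": [0, 0.008, 0], "dr": [0, 0, 0]},
  {"fingers": 0, "linear": [0, 0.011, 0], "dr": [0, 0, 0]},
  {"fingers": 0, "linear": [0, 0.012, 0], "dr": [0, 0, 0]},
  {"fingers": 0, "linear": [0, 0.012, 0], "dr": [0, 0, 0]},
])

```text
t: 18.53
tcp_pos: [0.6703, 0.1315, 0.0659]
orientation: [0.69, 0.153, -0.153, -0.69]
contact_force: [-0.3, -0.6, -0.1]
gripper_width: 0.166
```

jog_arm([
  {"fingers": 0, "linear": [0, 0.001, 0], "dr": [0, 0, 0]},
  {"fingers": 0, "linear": [0, 0.0015, 0], "dr": [0, 0, 0]},
  {"fingers": 0, "linear": [0, 0.002, 0], "dr": [0, 0, 0]},
  {"fingers": 0, "linear": [0, 0.002, 0], "dr": [0, 0, 0]},
  {"fingers": 0, "linear": [0, 0.002, 0], "dr": [0, 0, 0]},
])

```text
t: 18.95
tcp_pos: [0.6706, 0.1317, 0.0655]
orientation: [0.691, 0.153, -0.153, -0.69]
contact_force: [-4.2, -1.2, 9.0]
gripper_width: 0.162
```

Contact at the shoulder; press 1 mm more, then release and lift.

jog_arm([
  {"fingers": 0, "linear": [0, 0.001, 0], "dr": [0, 0, 0]},
  {"fingers": 0, "linear": [0, 0.001, 0], "dr": [0, 0, 0]},
  {"fingers": 0, "linear": [0, 0.001, 0], "dr": [0, 0, 0]},
  {"fingers": 40, "linear": [0, 0.001, 0], "dr": [0, 0, 0]},
  {"fingers": 40, "linear": [0, 0.001, 0], "dr": [0, 0, 0]},
])

```text
t: 19.37
tcp_pos: [0.6706, 0.1316, 0.0636]
orientation: [0.69, 0.153, -0.153, -0.69]
contact_force: [0.4, 0.3, 0.0]
gripper_width: 0.394
```

jog_arm([
  {"fingers": 40, "linear": [0, -0.02, 0], "dr": [0, 0, 0]},
  {"fingers": 40, "linear": [0, -0.05, 0], "dr": [0, 0, 0]},
  {"fingers": 40, "linear": [0, -0.09, 0], "dr": [0, 0, 0]},
  {"fingers": 40, "linear": [0, -0.13, 0], "dr": [0, 0, 0]},
  {"fingers": 40, "linear": [0, -0.16, 0], "dr": [0, 0, 0]},
])

```text
t: 19.78
tcp_pos: [0.6706, 0.1319, 0.2265]
orientation: [-0.69, -0.154, 0.152, 0.69]
contact_force: [0.5, 0.9, 0.4]
gripper_width: 0.4
```

Run:
```python
from h import *
st()
s,d=zoomw('s22.png',180,130,420,310,3.3,'side')
s,d=zoomw('t22.png',200,110,480,270,2.8,'top');np.savez('pics/t22.npz',**d)
s=ctrl.state();d=shot('wrist','w22.png');P=cloud(d,s)
m=((P[...,2]>.082)&(P[...,2]<.1)).astype(np.uint8)
n,l,S,c=cv2.connectedComponentsWithStats(m)
for i in range(1,n):
    if S[i,4]>50: print(S[i],np.nanmedian(P[l==i],0).round(4))
```

```text
t 19.78 p [0.6706 0.1319 0.2265] q [-0.6902 -0.1538  0.1521  0.6905] F [0.5 0.9 0.4] g 0.4
[277  97  19  20 292] [0.618  0.1809 0.0908]
[309 168  17  19 254] [0.6682 0.1359 0.0907]
[189 179  20  19 288] [0.5739 0.0807 0.0907]
```

View pics/s22.png

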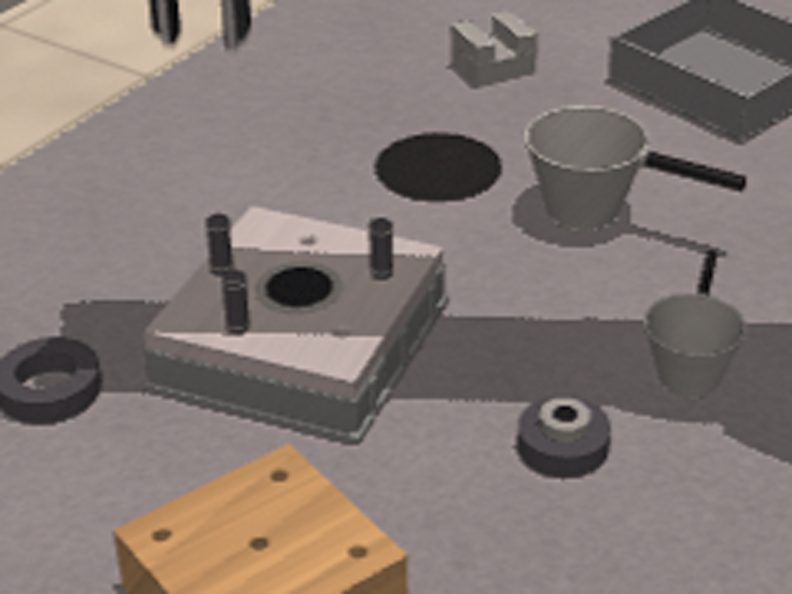

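View pics/t22.png

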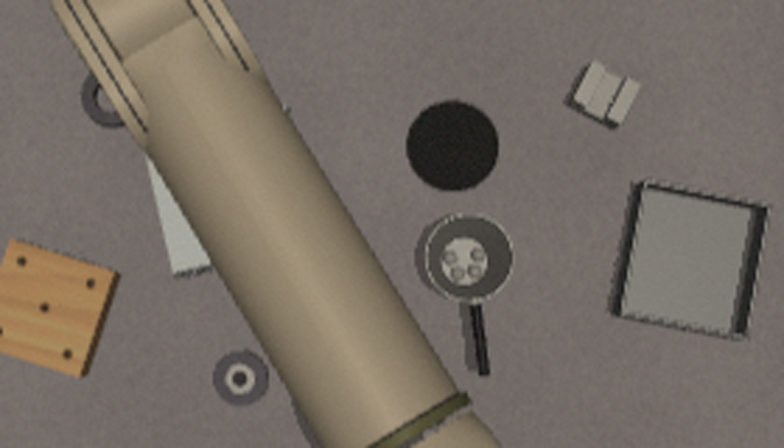

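Run:
```python
from h import *
go([.44,-.144,.22],-83); print(np.round(ctrl.state()['joint_pos'],3))
```

```text
t 19.93 p [0.6714 0.1322 0.2259] q [-0.6904 -0.1546  0.1512  0.6904] F [-0.   0.4 -0.8] g 0.397
LIN [-0.3264, 0.0045, -0.1527] DR [-0.004, 1.885, 0.004] dist 0.36
[ 0.286  0.602 -0.858  1.259  0.447  1.466 -0.088]
```

jog_arm([
  {"fingers": 60, "linear": [-0.326, 0.004, -0.153], "dr": [0, 1.885, 0]},
  {"fingers": 60, "linear": [-0.326, 0.004, -0.153], "dr": [0, 1.885, 0]},
  {"fingers": 60, "linear": [-0.326, 0.004, -0.153], "dr": [0, 1.885, 0]},
  {"fingers": 60, "linear": [-0.326, 0.004, -0.153], "dr": [0, 1.885, 0]},
  {"fingers": 60, "linear": [-0.326, 0.004, -0.153], "dr": [0, 1.885, 0]},
])

```text
t: 20.35
tcp_pos: [0.5346, -0.03, 0.2188]
orientation: [-0.704, 0.07, -0.068, 0.704]
contact_force: [1.0, -0.3, 1.1]
gripper_width: 0.603
```

Run:
```python
from h import *
go([.44,-.144,.22],-83); print(np.round(ctrl.state()['joint_pos'],3))
```

```text
t 20.35 p [ 0.5346 -0.03    0.2188] q [-0.7036  0.0701 -0.0685  0.7038] F [ 1.  -0.3  1.1] g 0.603
LIN [-0.0705, -0.001, -0.1302] DR [0.001, 1.252, -0.002] dist 0.148
[ 0.685  0.232 -0.812  1.68   0.173  1.307 -0.356]
```

jog_arm([
  {"fingers": 60, "linear": [-0.07, 0, -0.13], "dr": [0, 1.25, 0]},
  {"fingers": 60, "linear": [-0.07, 0, -0.13], "dr": [0, 1.25, 0]},
  {"fingers": 60, "linear": [-0.07, 0, -0.13], "dr": [0, 1.25, 0]},
  {"fingers": 60, "linear": [-0.07, 0, -0.13], "dr": [0, 1.25, 0]},
  {"fingers": 60, "linear": [-0.07, 0, -0.13], "dr": [0, 1.25, 0]},
])

```text
t: 20.77
tcp_pos: [0.4396, -0.148, 0.2193]
orientation: [0.648, -0.285, 0.284, -0.646]
contact_force: [0.4, 0.2, -0.2]
gripper_width: 0.599
```

Run:
```python
from h import *
go([.44,-.144,.22],-83); print(np.round(ctrl.state()['joint_pos'],3))
```

```text
t 20.77 p [ 0.4396 -0.148   0.2193] q [ 0.6482 -0.2854  0.2838 -0.6464] F [ 0.4  0.2 -0.2] g 0.599
LIN [-0.0027, -0.0007, 0.003] DR [0.003, 0.62, 0.0] dist 0.004
[ 0.904  0.022 -0.678  1.852  0.017  1.275 -0.607]
```

Run:
```python
from h import *
go([.43,-.34,.3],-83)
```

```text
t 20.77 p [ 0.4396 -0.148   0.2193] q [ 0.6482 -0.2854  0.2838 -0.6464] F [ 0.4  0.2 -0.2] g 0.599
LIN [0.1349, -0.0804, -0.1371] DR [0.003, 0.62, 0.0] dist 0.208
```

jog_arm([
  {"fingers": 60, "linear": [0.135, -0.08, -0.137], "dr": [0, 0.62, 0]},
  {"fingers": 60, "linear": [0.135, -0.08, -0.137], "dr": [0, 0.62, 0]},
  {"fingers": 60, "linear": [0.135, -0.08, -0.137], "dr": [0, 0.62, 0]},
  {"fingers": 60, "linear": [0.135, -0.08, -0.137], "dr": [0, 0.62, 0]},
  {"fingers": 60, "linear": [0.135, -0.08, -0.137], "dr": [0, 0.62, 0]},
])

```text
t: 21.18
tcp_pos: [0.4355, -0.3371, 0.3]
orientation: [0.532, -0.467, 0.466, -0.531]
contact_force: [0.7, -0.6, 0.4]
gripper_width: 0.603
```

Run:
```python
from h import *
go([.43,-.34,.3],-83); s=ctrl.state();print(np.round(s['joint_pos'],3))
# roll: cup z (up)-> -y means tool y(down)->+y world
R0=Rt(-83)
for sg in (1,-1):
    Rg=R0@R.from_rotvec([0,0,sg*np.pi/2]).as_matrix(); print(sg,'tool y ->',Rg[:,1].round(2))
```

```text
t 21.18 p [ 0.4355 -0.3371  0.3   ] q [ 0.5316 -0.4671  0.4659 -0.5311] F [ 0.7 -0.6  0.4] g 0.603
LIN [0.0022, 0.0, -0.0058] DR [0.002, 0.008, -0.001] dist 0.006
[ 1.019  0.178 -0.506  1.527  0.087  1.461 -0.931]
1 tool y -> [-0.12  0.99 -0.  ]
-1 tool y -> [ 0.12 -0.99 -0.  ]
```

jog_arm([
  {"fingers": 60, "linear": [0, 0, 0], "dr": [0, 0, 1.57]},
  {"fingers": 60, "linear": [0, 0, 0], "dr": [0, 0, 1.57]},
  {"fingers": 60, "linear": [0, 0, 0], "dr": [0, 0, 1.57]},
  {"fingers": 60, "linear": [0, 0, 0], "dr": [0, 0, 1.57]},
  {"fingers": 60, "linear": [0, 0, 0], "dr": [0, 0, 1.57]},
])

```text
t: 21.6
tcp_pos: [0.4363, -0.3358, 0.2999]
orientation: [-0.362, 0.607, -0.277, 0.651]
contact_force: [0.7, -0.4, -0.4]
gripper_width: 0.6
```

Run:
```python
from h import *
s=ctrl.state();print(np.round(s['joint_pos'],3),(R.from_quat(s['orientation']).as_matrix()).round(2),s['tcp_pos'])
go([.43,-.34,.3],Rt(-83)@R.from_rotvec([0,0,1.5]).as_matrix())
```

```text
[ 1.092  0.564 -0.478  1.173 -0.206  1.903 -0.836] [[ 0.11 -0.08  0.99]
 [-0.8   0.58  0.14]
 [-0.59 -0.81 -0.  ]] [ 0.43628518 -0.33578119  0.29992203]
t 21.6 p [ 0.4363 -0.3358  0.2999] q [-0.3622  0.6074 -0.2765  0.6506] F [ 0.7 -0.4 -0.4] g 0.6
LIN [0.0026, -0.002, -0.0068] DR [0.013, 0.006, 0.869] dist 0.008
```

jog_arm([
  {"fingers": 60, "linear": [0, 0, 0], "dr": [0, 0, 0.87]},
  {"fingers": 60, "linear": [0, 0, 0], "dr": [0, 0, 0.87]},
  {"fingers": 60, "linear": [0, 0, 0], "dr": [0, 0, 0.87]},
  {"fingers": 60, "linear": [0, 0, 0], "dr": [0, 0, 0.87]},
  {"fingers": 60, "linear": [0, 0, 0], "dr": [0, 0, 0.87]},
])

```text
t: 22.02
tcp_pos: [0.4409, -0.3247, 0.2852]
orientation: [-0.253, 0.665, -0.158, 0.684]
contact_force: [1.4, 0.4, -2.4]
gripper_width: 0.599
```

Run:
```python
from h import *
s=ctrl.state();print(np.round(s['joint_pos'],3),(R.from_quat(s['orientation']).as_matrix()).round(2),s['tcp_pos'])
go([.43,-.34,.3],Rt(-83)@R.from_rotvec([0,0,1.5]).as_matrix())
```

```text
[ 1.321  0.92  -0.982  1.045 -0.109  2.055 -1.112] [[ 0.06 -0.12  0.99]
 [-0.55  0.82  0.14]
 [-0.83 -0.56 -0.01]] [ 0.44088461 -0.32469731  0.28516445]
t 22.02 p [ 0.4409 -0.3247  0.2852] q [-0.2533  0.6655 -0.1579  0.6841] F [ 1.4  0.4 -2.4] g 0.599
LIN [-0.0046, -0.0195, -0.0131] DR [0.019, -0.009, 0.52] dist 0.024
```

jog_arm([
  {"fingers": 60, "linear": [0, 0, 0], "dr": [0, 0, -1.0]},
  {"fingers": 60, "linear": [0, 0, 0], "dr": [0, 0, -1.0]},
  {"fingers": 60, "linear": [0, 0, 0], "dr": [0, 0, -1.0]},
  {"fingers": 60, "linear": [0, 0, 0], "dr": [0, 0, -1.0]},
  {"fingers": 60, "linear": [0, 0, 0], "dr": [0, 0, -1.0]},
])

```text
t: 22.43
tcp_pos: [0.4409, -0.3265, 0.2874]
orientation: [-0.447, 0.552, -0.365, 0.602]
contact_force: [-0.2, 0.2, 0.2]
gripper_width: 0.601
```

Run:
```python
from h import *
s=ctrl.state();print(np.round(s['joint_pos'],3))
go([.42,-.36,.3],Rt(-83)@R.from_rotvec([0,0,-1.57]).as_matrix())
go([.42,-.36,.3],-83)
```

```text
[ 1.383  0.526 -1.013  1.331  0.15   1.706 -1.037]
t 22.43 p [ 0.4409 -0.3265  0.2874] q [-0.4471  0.5524 -0.3647  0.6017] F [-0.2  0.2  0.2] g 0.601
LIN [0.0244, -0.0219, -0.0253] DR [0.001, 0.02, -1.915] dist 0.041
t 22.43 p [ 0.4409 -0.3265  0.2874] q [-0.4471  0.5524 -0.3647  0.6017] F [-0.2  0.2  0.2] g 0.601
LIN [0.0244, -0.0219, -0.0253] DR [0.012, 0.012, -0.345] dist 0.041
```

jog_arm([
  {"fingers": 60, "linear": [0.024, -0.022, -0.025], "dr": [0, 0.02, -1.9]},
  {"fingers": 60, "linear": [0.024, -0.022, -0.025], "dr": [0, 0.02, -1.9]},
  {"fingers": 60, "linear": [0.024, -0.022, -0.025], "dr": [0, 0.02, -1.9]},
  {"fingers": 60, "linear": [0.024, -0.022, -0.025], "dr": [0, 0.02, -1.9]},
  {"fingers": 60, "linear": [0.024, -0.022, -0.025], "dr": [0, 0.02, -1.9]},
])

```text
t: 22.85
tcp_pos: [0.4201, -0.3594, 0.3007]
orientation: [0.594, -0.39, 0.534, -0.459]
contact_force: [0.7, 0.1, 1.1]
gripper_width: 0.597
```

Run:
```python
from h import *
s=ctrl.state();print(np.round(s['joint_pos'],3))
go([.42,-.36,.3],Rt(-83)@R.from_rotvec([0,0,-1.57]).as_matrix())
```

```text
[ 1.503  0.089 -1.063  1.677  0.331  1.287 -1.064]
t 22.85 p [ 0.4201 -0.3594  0.3007] q [ 0.5943 -0.3897  0.5335 -0.4585] F [0.7 0.1 1.1] g 0.597
LIN [0.0004, 0.0008, -0.0002] DR [0.0, 0.013, -1.289] dist 0.001
```

jog_arm([
  {"fingers": 60, "linear": [0, 0, 0], "dr": [0, 0.01, -1.29]},
  {"fingers": 60, "linear": [0, 0, 0], "dr": [0, 0.01, -1.29]},
  {"fingers": 60, "linear": [0, 0, 0], "dr": [0, 0.01, -1.29]},
  {"fingers": 60, "linear": [0, 0, 0], "dr": [0, 0.01, -1.29]},
  {"fingers": 60, "linear": [0, 0, 0], "dr": [0, 0.01, -1.29]},
])

```text
t: 23.27
tcp_pos: [0.4205, -0.3585, 0.3009]
orientation: [0.684, -0.188, 0.65, -0.272]
contact_force: [-0.1, 0.5, 0.7]
gripper_width: 0.603
```

Run:
```python
from h import *
s=ctrl.state();print(np.round(s['joint_pos'],3))
go([.42,-.36,.3],Rt(-83)@R.from_rotvec([0,0,-1.57]).as_matrix())
```

```text
[ 1.544 -0.234 -1.256  2.047  0.777  0.937 -1.588]
t 23.27 p [ 0.4205 -0.3585  0.3009] q [ 0.6844 -0.1882  0.6497 -0.2721] F [-0.1  0.5  0.7] g 0.603
LIN [0.0002, 0.0017, -0.0007] DR [-0.003, 0.009, -0.664] dist 0.002
```

jog_arm([
  {"fingers": 60, "linear": [0, 0, 0], "dr": [0, 0.01, -0.66]},
  {"fingers": 60, "linear": [0, 0, 0], "dr": [0, 0.01, -0.66]},
  {"fingers": 60, "linear": [0, 0, 0], "dr": [0, 0.01, -0.66]},
  {"fingers": 60, "linear": [0, 0, 0], "dr": [0, 0.01, -0.66]},
  {"fingers": 60, "linear": [0, 0, 0], "dr": [0, 0.01, -0.66]},
])

```text
t: 23.68
tcp_pos: [0.4164, -0.3621, 0.3014]
orientation: [0.714, -0.064, 0.685, -0.132]
contact_force: [-0.6, -2.9, 1.6]
gripper_width: 0.603
```

Run:
```python
from h import *
s=ctrl.state();print(np.round(s['joint_pos'],3))
go([.42,-.36,.3],Rt(-83)@R.from_rotvec([0,0,-1.57]).as_matrix())
shot('side','s30.png')
```

```text
[ 1.323  0.225 -1.393  2.194  1.54   1.515 -2.198]
t 23.68 p [ 0.4164 -0.3621  0.3014] q [ 0.7141 -0.0642  0.6846 -0.1317] F [-0.6 -2.9  1.6] g 0.603
LIN [-0.0017, -0.0013, 0.0038] DR [0.025, 0.025, -0.279] dist 0.004
```

View pics/s30.png

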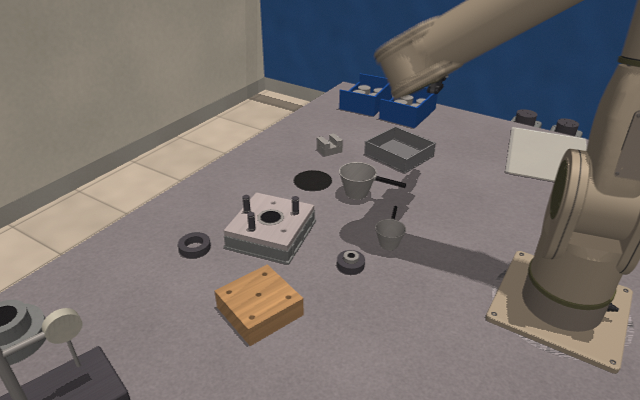

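jog_arm([
  {"fingers": 60, "linear": [0, 0, 0], "dr": [0, 0, -0.28]},
  {"fingers": 60, "linear": [0, 0, 0], "dr": [0, 0, -0.28]},
  {"fingers": 60, "linear": [0, 0, 0], "dr": [0, 0, -0.28]},
  {"fingers": 60, "linear": [0, 0, 0], "dr": [0, 0, -0.28]},
  {"fingers": 60, "linear": [0, 0, 0], "dr": [0, 0, -0.28]},
])

```text
t: 24.15
tcp_pos: [0.4169, -0.3613, 0.2989]
orientation: [0.718, 0.033, 0.694, -0.039]
contact_force: [0.8, -0.0, 0.2]
gripper_width: 0.595
```

Run:
```python
from h import *
s=ctrl.state();print(np.round(s['joint_pos'],3))
go([.42,-.36,.3],Rt(-83)@R.from_rotvec([0,0,-1.57]).as_matrix())
```

```text
[ 1.001  0.45  -1.133  2.261  1.835  1.867 -2.388]
t 24.15 p [ 0.4169 -0.3613  0.2989] q [ 0.7179  0.033   0.6942 -0.0393] F [ 0.8 -0.   0.2] g 0.595
LIN [0.0012, -0.001, 0.0032] DR [0.02, 0.033, -0.01] dist 0.004
```

```bash
cat >> h.py <<'E'
def tl(az,deg): return Rt(az)@R.from_rotvec([0,0,np.radians(deg)]).as_matrix()
def gg(G,az,deg):
    Rg=tl(az,deg); T=np.array(G)+.019*Rg[:,1]; print('TCP',T.round(4)); r=go(T,Rg); print('j',np.round(ctrl.state()['joint_pos'],2)); return r
E
python3 - <<'E'
from h import *
gg([.432,-.40,.25],-83,-70)
gg([.432,-.40,.13],-83,-70)
E
```

```text
TCP [ 0.4342 -0.4177  0.2435]
t 24.15 p [ 0.4169 -0.3613  0.2989] q [ 0.7179  0.033   0.6942 -0.0393] F [ 0.8 -0.   0.2] g 0.595
LIN [-0.0544, 0.0584, 0.0132] DR [0.025, 0.029, 0.338] dist 0.081
j [ 1.    0.45 -1.13  2.26  1.84  1.87 -2.39]
TCP [ 0.4342 -0.4177  0.1235]
t 24.15 p [ 0.4169 -0.3613  0.2989] q [ 0.7179  0.033   0.6942 -0.0393] F [ 0.8 -0.   0.2] g 0.595
LIN [-0.1743, 0.0597, 0.0172] DR [0.025, 0.029, 0.338] dist 0.185
j [ 1.    0.45 -1.13  2.26  1.84  1.87 -2.39]
```

jog_arm([
  {"fingers": 60, "linear": [-0.054, 0.058, 0.013], "dr": [0.02, 0.03, 0.338]},
  {"fingers": 60, "linear": [-0.054, 0.058, 0.013], "dr": [0.02, 0.03, 0.338]},
  {"fingers": 60, "linear": [-0.054, 0.058, 0.013], "dr": [0.02, 0.03, 0.338]},
  {"fingers": 60, "linear": [-0.08, 0.058, 0.013], "dr": [0.02, 0.03, 0.338]},
  {"fingers": 60, "linear": [-0.11, 0.058, 0.015], "dr": [0.02, 0.03, 0.338]},
])

```text
t: 24.57
tcp_pos: [0.433, -0.4215, 0.1964]
orientation: [0.698, -0.081, 0.694, -0.157]
contact_force: [-0.6, -1.6, -0.1]
gripper_width: 0.598
```

Run:
```python
from h import *
gg([.432,-.40,.13],-83,-70)
```

```text
TCP [ 0.4342 -0.4177  0.1235]
t 24.57 p [ 0.433  -0.4215  0.1964] q [ 0.6982 -0.0808  0.6937 -0.1572] F [-0.6 -1.6 -0.1] g 0.598
LIN [-0.07, 0.0207, 0.0007] DR [0.01, -0.016, 0.011] dist 0.073
j [ 1.19  0.51 -1.15  2.2   1.79  1.53 -2.36]
```

jog_arm([
  {"fingers": 60, "linear": [-0.03, 0.01, 0], "dr": [0, 0, 0]},
  {"fingers": 60, "linear": [-0.06, 0.02, 0], "dr": [0, 0, 0]},
  {"fingers": 60, "linear": [-0.07, 0.02, 0], "dr": [0, 0, 0]},
  {"fingers": 60, "linear": [-0.07, 0.02, 0], "dr": [0, 0, 0]},
  {"fingers": 60, "linear": [-0.07, 0.02, 0], "dr": [0, 0, 0]},
])

```text
t: 24.98
tcp_pos: [0.4347, -0.4127, 0.1192]
orientation: [0.701, -0.08, 0.69, -0.161]
contact_force: [-0.0, -0.3, 1.0]
gripper_width: 0.599
```

Run:
```python
from h import *
gg([.432,-.40,.13],-83,-70)
shot('side','s31.png')
```

```text
TCP [ 0.4342 -0.4177  0.1235]
t 24.98 p [ 0.4347 -0.4127  0.1192] q [ 0.7007 -0.0802  0.6903 -0.1615] F [-0.  -0.3  1. ] g 0.599
LIN [0.0057, 0.0032, -0.0011] DR [0.004, -0.007, 0.005] dist 0.007
j [ 1.06  0.69 -1.02  2.21  1.91  1.62 -2.49]
```

View pics/s31.png

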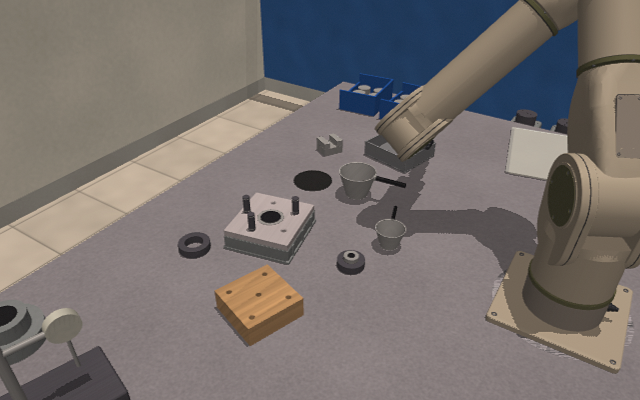

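Run:
```python
from h import *
gg([.44,-.30,.30],-83,0)
```

```text
TCP [ 0.44  -0.3    0.281]
t 25.03 p [ 0.435  -0.4129  0.12  ] q [ 0.7005 -0.0796  0.6907 -0.161 ] F [-0.9  0.1  0.1] g 0.6
LIN [0.1141, -0.1591, 0.019] DR [-0.001, -0.009, 1.229] dist 0.197
j [ 1.06  0.69 -1.02  2.21  1.91  1.62 -2.49]
```

jog_arm([
  {"fingers": 60, "linear": [0.114, -0.159, 0.019], "dr": [0, 0, 1.229]},
  {"fingers": 60, "linear": [0.114, -0.159, 0.019], "dr": [0, 0, 1.229]},
  {"fingers": 60, "linear": [0.114, -0.159, 0.019], "dr": [0, 0, 1.229]},
  {"fingers": 60, "linear": [0.114, -0.159, 0.019], "dr": [0, 0, 1.229]},
  {"fingers": 60, "linear": [0.114, -0.159, 0.019], "dr": [0, 0, 1.229]},
])

```text
t: 25.45
tcp_pos: [0.4292, -0.3354, 0.2361]
orientation: [0.672, -0.243, 0.633, -0.298]
contact_force: [-1.4, -1.1, 0.1]
gripper_width: 0.599
```

Run:
```python
from h import *
gg([.44,-.2,.25],-83,0)
```

```text
TCP [ 0.44  -0.2    0.231]
t 25.45 p [ 0.4292 -0.3354  0.2361] q [ 0.6722 -0.2426  0.633  -0.2977] F [-1.4 -1.1  0.1] g 0.599
LIN [-0.098, -0.0913, 0.0235] DR [0.032, -0.019, 0.784] dist 0.136
j [ 1.56  0.1  -1.45  2.03  0.99  1.16 -1.81]
```

jog_arm([
  {"fingers": 60, "linear": [-0.098, -0.091, 0.023], "dr": [0.03, -0.02, 0.784]},
  {"fingers": 60, "linear": [-0.098, -0.091, 0.023], "dr": [0.03, -0.02, 0.784]},
  {"fingers": 60, "linear": [-0.098, -0.091, 0.023], "dr": [0.03, -0.02, 0.784]},
  {"fingers": 60, "linear": [-0.098, -0.091, 0.023], "dr": [0.03, -0.02, 0.784]},
  {"fingers": 60, "linear": [-0.098, -0.091, 0.023], "dr": [0.03, -0.02, 0.784]},
])

```text
t: 25.87
tcp_pos: [0.4415, -0.1947, 0.2311]
orientation: [0.582, -0.409, 0.521, -0.472]
contact_force: [0.3, -0.7, 0.3]
gripper_width: 0.6
```

Run:
```python
from h import *
gg([.42,-.22,.22],-83,30)
s=ctrl.state();d=shot('wrist','w32.png');np.savez('pics/w32.npz',**d,o=s['orientation'],p=s['tcp_pos'])
s,d=zoomw('t32.png',330,120,490,250,5,'top');np.savez('pics/t32.npz',**d)
```

```text
TCP [ 0.4188 -0.2106  0.2035]
t 25.87 p [ 0.4415 -0.1947  0.2311] q [ 0.5819 -0.409   0.5212 -0.4717] F [ 0.3 -0.7  0.3] g 0.6
LIN [0.0065, 0.03, -0.0241] DR [0.012, -0.001, 0.746] dist 0.039
j [ 1.56  0.03 -1.38  1.86  0.26  1.23 -1.34]
```

View pics/w32.png

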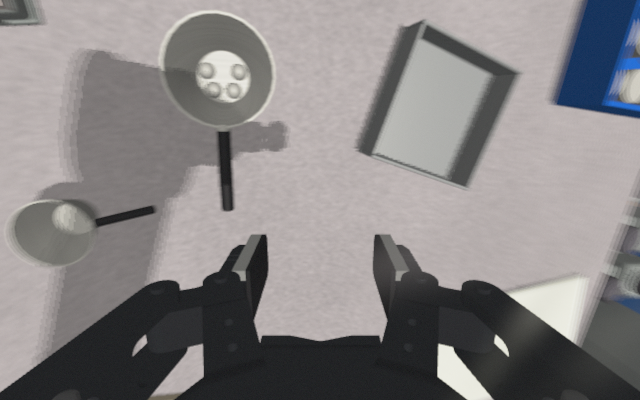

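View pics/t32.png

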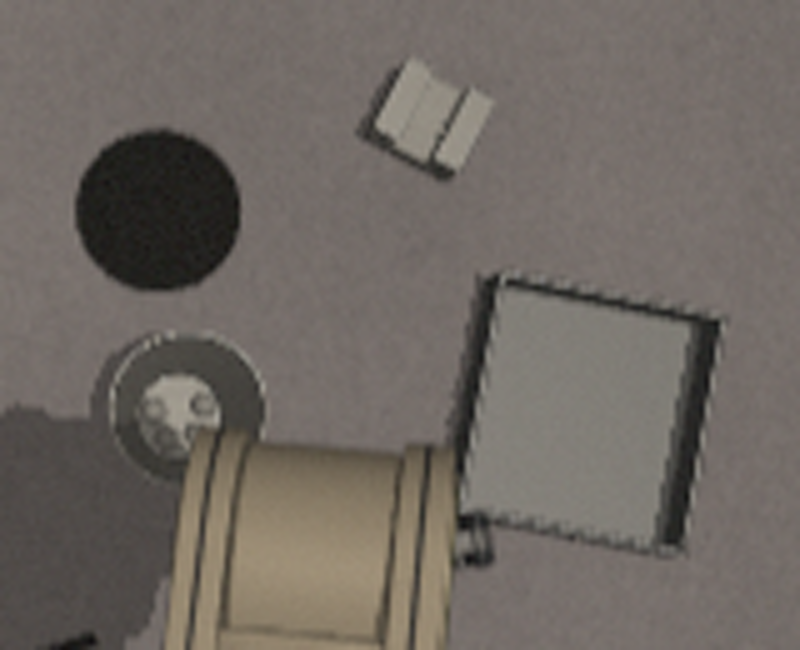

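Run:
```python
from h import *
Rg=tl(-83,30); print(Rg[:,1])
gg(np.array([.439,-.144,.062])-.09*Rg[:,1],-83,30)
```

```text
[-0.06093467  0.49627308 -0.8660254 ]
TCP [ 0.4433 -0.1792  0.1235]
t 25.97 p [ 0.4388 -0.2045  0.2299] q [ 0.578  -0.4142  0.5239 -0.469 ] F [-1.  -1.5 -0.7] g 0.6
LIN [-0.0472, 0.0984, 0.0085] DR [0.009, -0.016, 0.742] dist 0.109
j [ 1.57  0.04 -1.37  1.85  0.27  1.23 -1.34]
```

jog_arm([
  {"fingers": 60, "linear": [-0.01, 0.02, 0.008], "dr": [0, -0.01, 0.12]},
  {"fingers": 60, "linear": [-0.015, 0.035, 0.008], "dr": [0, -0.01, 0.24]},
  {"fingers": 60, "linear": [-0.02, 0.05, 0.008], "dr": [0, -0.01, 0.36]},
  {"fingers": 60, "linear": [-0.025, 0.06, 0.008], "dr": [0, -0.01, 0.48]},
  {"fingers": 60, "linear": [-0.03, 0.07, 0.008], "dr": [0, -0.01, 0.6]},
])

```text
t: 26.38
tcp_pos: [0.4442, -0.188, 0.1543]
orientation: [-0.436, 0.561, -0.362, 0.603]
contact_force: [-0.6, -0.4, 1.5]
gripper_width: 0.6
```

Run:
```python
from h import *
Rg=tl(-83,30)
gg(np.array([.439,-.144,.062])-.09*Rg[:,1],-83,30)
```

```text
TCP [ 0.4433 -0.1792  0.1235]
t 26.38 p [ 0.4442 -0.188   0.1543] q [-0.4364  0.561  -0.3619  0.6032] F [-0.6 -0.4  1.5] g 0.6
LIN [0.0029, 0.0319, 0.0005] DR [0.009, -0.006, 0.154] dist 0.032
j [ 1.48  0.59 -1.26  1.72  0.22  1.38 -1.27]
```

jog_arm([
  {"fingers": 60, "linear": [0.003, 0.02, 0], "dr": [0.005, -0.005, 0.1]},
  {"fingers": 60, "linear": [0.003, 0.028, 0], "dr": [0.005, -0.005, 0.14]},
  {"fingers": 60, "linear": [0.003, 0.028, 0], "dr": [0.005, -0.005, 0.14]},
  {"fingers": 60, "linear": [0.003, 0.028, 0], "dr": [0.005, -0.005, 0.14]},
  {"fingers": 60, "linear": [0.003, 0.028, 0], "dr": [0.005, -0.005, 0.14]},
])

```text
t: 26.8
tcp_pos: [0.4426, -0.1802, 0.1276]
orientation: [-0.398, 0.587, -0.32, 0.628]
contact_force: [-0.1, -0.2, 0.4]
gripper_width: 0.598
```

Run:
```python
from h import *
gg([.439,-.144,.062],-83,30)
s=ctrl.state();d=shot('wrist','w33.png');np.savez('pics/w33.npz',**d,o=s['orientation'],p=s['tcp_pos'])
P=cloud(d,s)
v,u=np.where((d['color'].max(2)<60)&(P[...,2]>.055)&(P[...,2]<.08)&(P[...,0]<.49)&(P[...,1]>-.2)&(P[...,1]<-.09)); Q=P[v,u];print(len(Q))
if len(Q):
    for x in np.arange(.4,.49,.01):
        q=Q[abs(Q[:,0]-x)<.005]
        if len(q)>5: print(x.round(3),q[:,1].min().round(4),q[:,1].max().round(4),q.mean(0).round(4),q[:,2].max().round(4))
```

```text
TCP [ 0.4378 -0.1346  0.0455]
t 26.8 p [ 0.4426 -0.1802  0.1276] q [-0.3977  0.5869 -0.3203  0.6283] F [-0.1 -0.2  0.4] g 0.598
LIN [-0.0006, 0.094, 0.0014] DR [0.006, -0.001, 0.02] dist 0.094
j [ 1.47  0.7  -1.22  1.71  0.2   1.38 -1.24]
1449
0.4 -0.1511 -0.1412 [ 0.4041 -0.1467  0.0655] 0.067
0.41 -0.1516 -0.1402 [ 0.41   -0.1471  0.065 ] 0.0678
0.42 -0.1509 -0.1392 [ 0.42   -0.146   0.0651] 0.0677
0.43 -0.1497 -0.1393 [ 0.4301 -0.1454  0.0652] 0.0677
0.44 -0.1492 -0.1375 [ 0.44   -0.1444  0.065 ] 0.0681
0.45 -0.1472 -0.1369 [ 0.4501 -0.1432  0.0652] 0.0678
0.46 -0.1467 -0.1353 [ 0.4601 -0.1423  0.0651] 0.0677
0.47 -0.1458 -0.1343 [ 0.4699 -0.1412  0.0648] 0.0679
0.48 -0.1447 -0.1344 [ 0.4764 -0.1409  0.0647] 0.0674
```

View pics/w33.png

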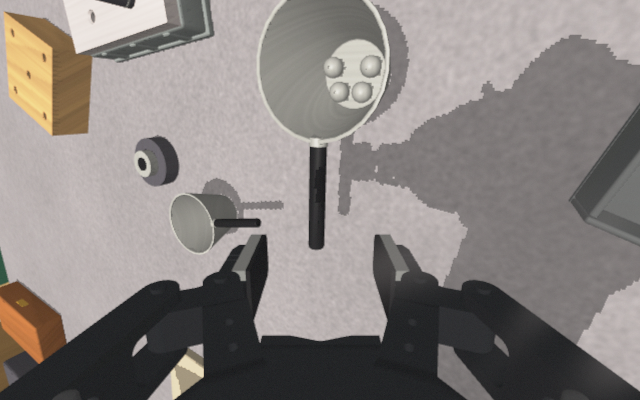

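jog_arm([
  {"fingers": 60, "linear": [0, 0.025, 0.001], "dr": [0, 0, 0.01]},
  {"fingers": 60, "linear": [0, 0.05, 0.001], "dr": [0, 0, 0.015]},
  {"fingers": 60, "linear": [0, 0.075, 0.001], "dr": [0, 0, 0.02]},
  {"fingers": 60, "linear": [0, 0.09, 0.001], "dr": [0, 0, 0.02]},
  {"fingers": 60, "linear": [0, 0.093, 0.001], "dr": [0, 0, 0.02]},
])

```text
t: 27.27
tcp_pos: [0.4356, -0.134, 0.0438]
orientation: [-0.392, 0.592, -0.312, 0.631]
contact_force: [-0.6, 0.0, -0.4]
gripper_width: 0.599
```

Run:
```python
from h import *
gg([.439,-.1438,.062],-83,30)
shot('wrist','w34.png')
zoomw('s34.png',300,120,460,240,5,'side')
```

```text
TCP [ 0.4378 -0.1344  0.0455]
t 27.27 p [ 0.4356 -0.134   0.0438] q [-0.3921  0.5921 -0.312   0.6311] F [-0.6  0.  -0.4] g 0.599
LIN [-0.0003, -0.0019, 0.0021] DR [0.009, -0.001, -0.003] dist 0.003
j [ 1.41  0.78 -1.16  1.83  0.24  1.21 -1.27]
```

View pics/w34.png

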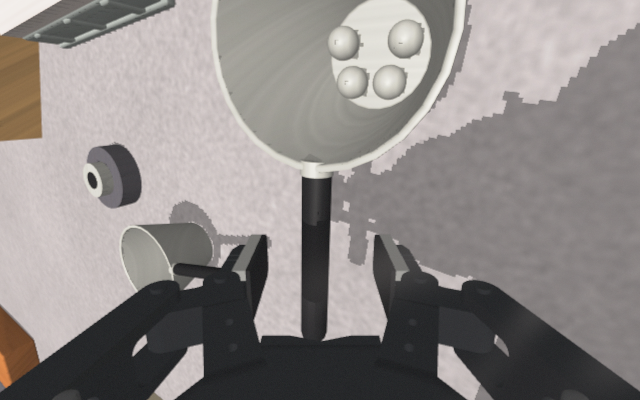

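View pics/s34.png

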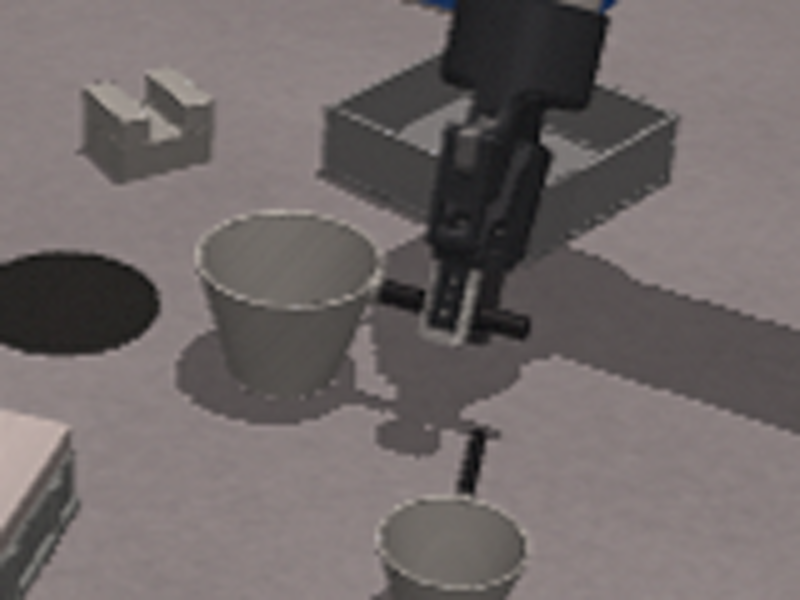

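jog_arm([
  {"fingers": 30, "linear": [-0.001, 0, 0], "dr": [0.005, 0, 0]},
  {"fingers": 20, "linear": [-0.001, 0, 0], "dr": [0.005, 0, 0]},
  {"fingers": 10, "linear": [-0.001, 0, 0], "dr": [0.005, 0, 0]},
  {"fingers": 0, "linear": [-0.001, 0, 0], "dr": [0.005, 0, 0]},
  {"fingers": 0, "linear": [-0.001, 0, 0], "dr": [0.005, 0, 0]},
])

```text
t: 27.78
tcp_pos: [0.4366, -0.1349, 0.0452]
orientation: [-0.389, 0.592, -0.314, 0.632]
contact_force: [-1.1, -0.0, 3.6]
gripper_width: 0.118
```

jog_arm([
  {"fingers": 0, "linear": [0, 0, 0], "dr": [0, 0, 0]},
  {"fingers": 0, "linear": [0, 0, 0], "dr": [0, 0, 0]},
  {"fingers": 0, "linear": [0, 0, 0], "dr": [0, 0, 0]},
  {"fingers": 0, "linear": [0, 0, 0], "dr": [0, 0, 0]},
  {"fingers": 0, "linear": [0, 0, 0], "dr": [0, 0, 0]},
])

```text
t: 28.2
tcp_pos: [0.4363, -0.1347, 0.0449]
orientation: [-0.389, 0.592, -0.314, 0.632]
contact_force: [-2.3, 0.3, 5.3]
gripper_width: 0.118
```

Run:
```python
from h import *
gg([.439,-.1438,.062],-83,30)
shot('wrist','w35.png')
print(tl(-83,30).T@[0,0,.08])
```

```text
TCP [ 0.4378 -0.1344  0.0455]
t 28.2 p [ 0.4363 -0.1347  0.0449] q [-0.389   0.5921 -0.3139  0.6321] F [-2.3  0.3  5.3] g 0.118
LIN [-0.0005, -0.0005, 0.0016] DR [0.002, -0.003, -0.005] dist 0.002
j [ 1.41  0.78 -1.17  1.83  0.24  1.2  -1.27]
[-0.04       -0.06928203  0.        ]
```

View pics/w35.png

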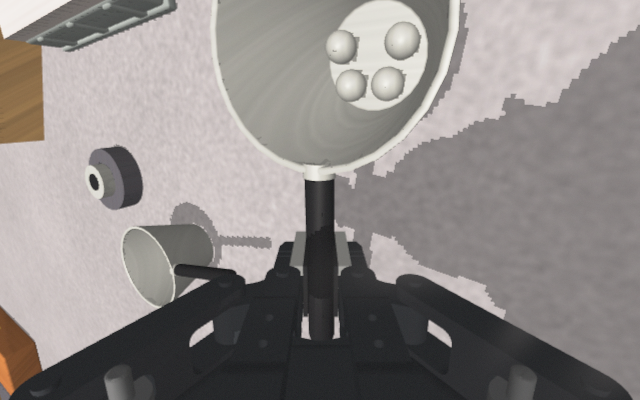

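jog_arm([
  {"fingers": 0, "linear": [-0.005, -0.009, 0], "dr": [0, 0, 0]},
  {"fingers": 0, "linear": [-0.012, -0.021, 0], "dr": [0, 0, 0]},
  {"fingers": 0, "linear": [-0.022, -0.038, 0], "dr": [0, 0, 0]},
  {"fingers": 0, "linear": [-0.033, -0.057, 0], "dr": [0, 0, 0]},
  {"fingers": 0, "linear": [-0.04, -0.069, 0], "dr": [0, 0, 0]},
])

```text
t: 28.67
tcp_pos: [0.4371, -0.1349, 0.127]
orientation: [-0.389, 0.591, -0.315, 0.632]
contact_force: [0.7, -0.8, -2.0]
gripper_width: 0.116
```

Run:
```python
from h import *
gg([.449,-.41,.19],-72,20)
zoomw('s36.png',300,60,460,240,3.3,'side')
shot('wrist','w36.png')
```

```text
TCP [ 0.447  -0.4038  0.1721]
t 28.67 p [ 0.4371 -0.1349  0.127 ] q [-0.3892  0.5914 -0.3145  0.6323] F [ 0.7 -0.8 -2. ] g 0.116
LIN [0.209, -0.1738, -0.0226] DR [-0.08, -0.177, -0.178] dist 0.273
j [ 1.48  0.68 -1.27  1.78  0.15  1.33 -1.28]
```

View pics/s36.png

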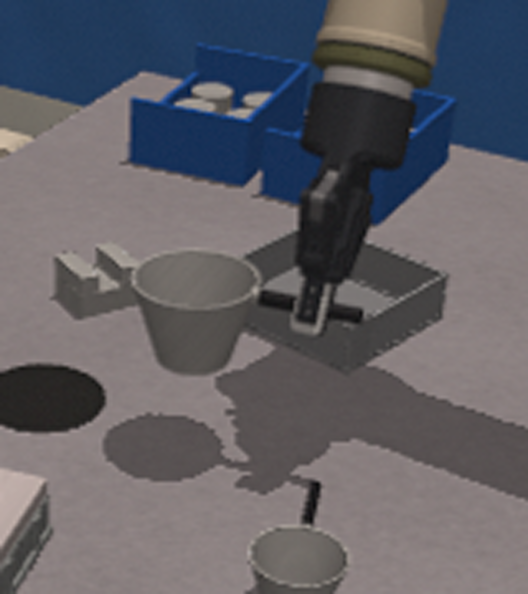

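View pics/w36.png

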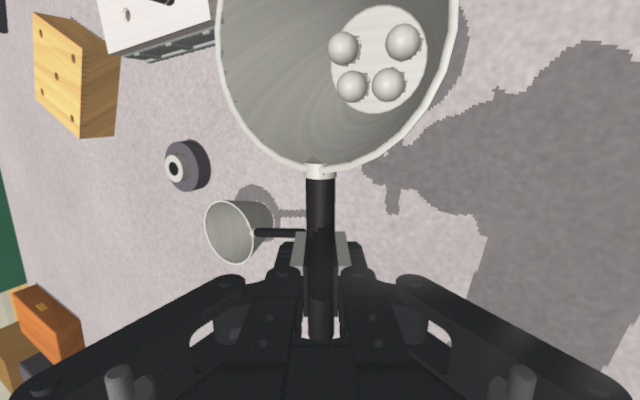

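Run:
```python
from h import *
gg([.446,-.4286,.16],-70,30)
```

```text
TCP [ 0.4428 -0.4197  0.1435]
t 28.77 p [ 0.4377 -0.1354  0.1266] q [-0.3893  0.5908 -0.3154  0.6324] F [ 0.6  0.1 -3.4] g 0.117
LIN [0.2362, -0.1565, -0.029] DR [-0.114, -0.199, -0.002] dist 0.285
j [ 1.48  0.68 -1.27  1.78  0.15  1.33 -1.28]
```

jog_arm([
  {"fingers": 0, "linear": [0.014, -0.011, -0.002], "dr": [-0.008, -0.014, 0]},
  {"fingers": 0, "linear": [0.04, -0.03, -0.005], "dr": [-0.02, -0.035, 0]},
  {"fingers": 0, "linear": [0.07, -0.05, -0.009], "dr": [-0.034, -0.06, 0]},
  {"fingers": 0, "linear": [0.1, -0.07, -0.012], "dr": [-0.05, -0.085, 0]},
  {"fingers": 0, "linear": [0.13, -0.09, -0.016], "dr": [-0.06, -0.11, 0]},
])

```text
t: 29.18
tcp_pos: [0.439, -0.295, 0.1356]
orientation: [-0.425, 0.566, -0.273, 0.651]
contact_force: [1.9, 0.0, -1.3]
gripper_width: 0.116
```

Run:
```python
from h import *
gg([.446,-.4286,.16],-70,30)
```

```text
TCP [ 0.4428 -0.4197  0.1435]
t 29.18 p [ 0.439  -0.295   0.1356] q [-0.4251  0.5658 -0.2735  0.6514] F [ 1.9  0.  -1.3] g 0.116
LIN [0.1011, -0.0683, -0.0269] DR [-0.05, -0.089, -0.006] dist 0.125
j [ 1.43  0.84 -1.14  1.45  0.31  1.61 -1.04]
```

jog_arm([
  {"fingers": 0, "linear": [0.028, -0.019, -0.006], "dr": [-0.012, -0.022, 0]},
  {"fingers": 0, "linear": [0.055, -0.037, -0.014], "dr": [-0.024, -0.044, 0]},
  {"fingers": 0, "linear": [0.078, -0.053, -0.02], "dr": [-0.036, -0.066, 0]},
  {"fingers": 0, "linear": [0.094, -0.064, -0.025], "dr": [-0.046, -0.084, 0]},
  {"fingers": 0, "linear": [0.1, -0.068, -0.027], "dr": [-0.05, -0.089, 0]},
])

```text
t: 29.6
tcp_pos: [0.4421, -0.4198, 0.1431]
orientation: [-0.452, 0.544, -0.241, 0.665]
contact_force: [-0.6, 0.5, -2.2]
gripper_width: 0.113
```

Run:
```python
from h import *
gg([.446,-.4286,.16],-70,30)
s,d=zoomw('t37.png',330,120,490,250,5,'top')
shot('wrist','w37.png')
```

```text
TCP [ 0.4428 -0.4197  0.1435]
t 29.6 p [ 0.4421 -0.4198  0.1431] q [-0.452   0.5437 -0.2414  0.6646] F [-0.6  0.5 -2.2] g 0.113
LIN [-0.0002, -0.0004, 0.0007] DR [-0.002, -0.003, -0.005] dist 0.001
j [ 1.33  0.98 -1.06  1.11  0.43  1.83 -0.83]
```

View pics/t37.png

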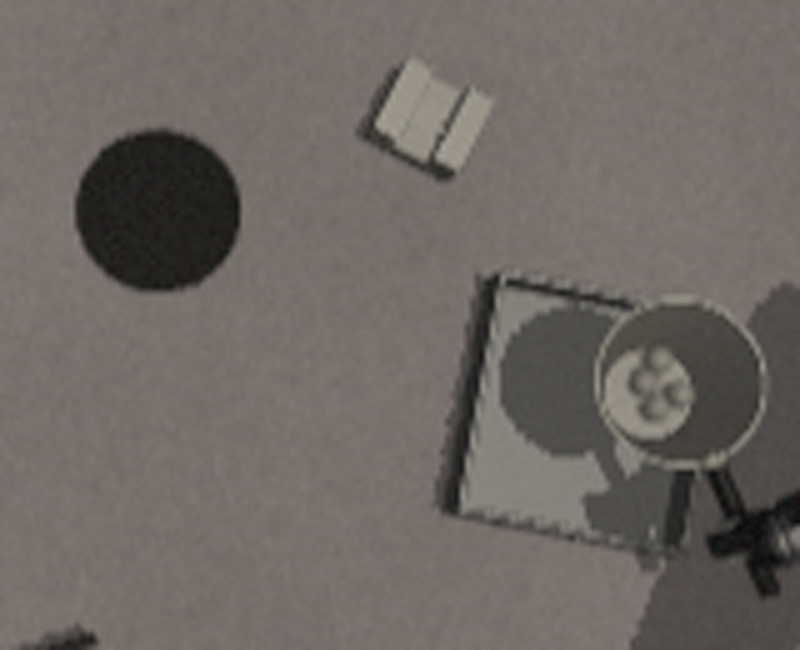

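View pics/w37.png

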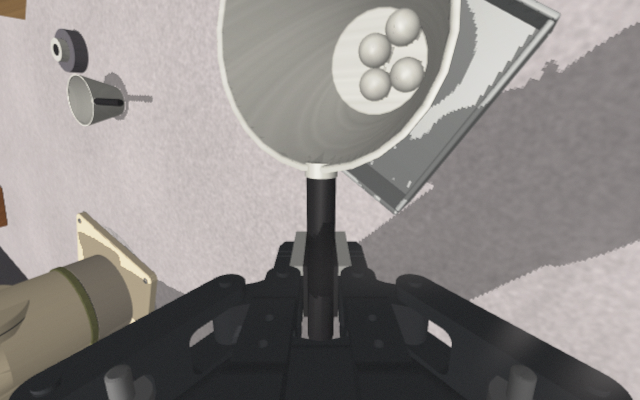

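jog_arm([
  {"fingers": 0, "linear": [0.004, 0.0034, 0], "dr": [0, 0, -0.1]},
  {"fingers": 0, "linear": [0.0078, 0.0066, 0], "dr": [0, 0, -0.2]},
  {"fingers": 0, "linear": [0.0116, 0.0097, 0], "dr": [0, 0, -0.3]},
  {"fingers": 0, "linear": [0.0154, 0.0125, 0], "dr": [0, 0, -0.4]},
  {"fingers": 0, "linear": [0.0191, 0.0152, 0], "dr": [0, 0, -0.5]},
])

```text
t: 30.12
tcp_pos: [0.4458, -0.4233, 0.1217]
orientation: [-0.574, 0.412, -0.399, 0.585]
contact_force: [-0.5, 0.5, -1.6]
gripper_width: 0.117
```

Run:
```python
from h import *
gg([.446,-.4286,.13],-70,-30)
shot('wrist','w38.png')
```

```text
TCP [ 0.4492 -0.4375  0.1135]
t 30.12 p [ 0.4458 -0.4233  0.1217] q [-0.5737  0.4122 -0.3986  0.5848] F [-0.5  0.5 -1.6] g 0.117
LIN [0.0148, 0.0078, -0.0017] DR [-0.002, -0.0, -0.548] dist 0.017
j [ 1.49  0.68 -1.13  1.56  0.61  1.32 -0.94]
```

View pics/w38.png

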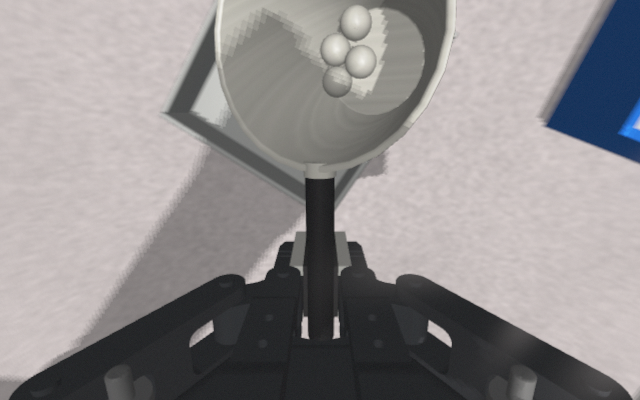

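jog_arm([
  {"fingers": 0, "linear": [0.003, 0.002, 0], "dr": [0, 0, -0.11]},
  {"fingers": 0, "linear": [0.006, 0.0035, 0], "dr": [0, 0, -0.22]},
  {"fingers": 0, "linear": [0.009, 0.005, -0.001], "dr": [0, 0, -0.33]},
  {"fingers": 0, "linear": [0.012, 0.0065, -0.001], "dr": [0, 0, -0.44]},
  {"fingers": 0, "linear": [0.0148, 0.0078, -0.001], "dr": [0, 0, -0.55]},
])

```text
t: 30.58
tcp_pos: [0.4493, -0.4375, 0.1134]
orientation: [0.664, -0.242, 0.542, -0.455]
contact_force: [0.2, -2.2, -2.4]
gripper_width: 0.114
```

Run:
```python
from h import *
gg([.446,-.4286,.13],-70,-60)
shot('side','s39.png')
```

```text
TCP [ 0.4516 -0.4441  0.1205]
t 30.58 p [ 0.4493 -0.4375  0.1134] q [ 0.6636 -0.2417  0.5424 -0.455 ] F [ 0.2 -2.2 -2.4] g 0.114
LIN [0.0096, -0.0027, -0.0] DR [-0.001, -0.002, -0.524] dist 0.01
j [ 1.47  0.37 -1.07  1.98  1.    0.81 -1.38]
```

View pics/s39.png

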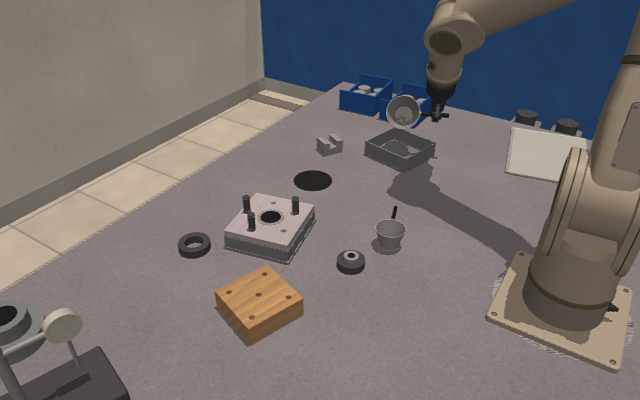

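Cup is tilted 60° over the tray; continue to ~90°.

jog_arm([
  {"fingers": 0, "linear": [0.002, 0, 0], "dr": [0, 0, -0.1]},
  {"fingers": 0, "linear": [0.004, -0.0003, 0], "dr": [0, 0, -0.2]},
  {"fingers": 0, "linear": [0.006, -0.001, 0], "dr": [0, 0, -0.3]},
  {"fingers": 0, "linear": [0.008, -0.002, 0], "dr": [0, 0, -0.4]},
  {"fingers": 0, "linear": [0.0096, -0.0027, 0], "dr": [0, 0, -0.52]},
])

```text
t: 31.05
tcp_pos: [0.4517, -0.4463, 0.122]
orientation: [0.703, -0.074, 0.637, -0.307]
contact_force: [-1.1, -2.4, -3.6]
gripper_width: 0.115
```

Run:
```python
from h import *
gg([.446,-.4286,.13],-70,-68)
shot('wrist','w40.png')
zoomw('t40.png',330,120,490,250,5,'top');zoomw('s40.png',340,80,480,180,5,'side')
```

```text
TCP [ 0.452  -0.4452  0.1229]
t 31.05 p [ 0.4517 -0.4463  0.122 ] q [ 0.7032 -0.0736  0.6371 -0.3068] F [-1.1 -2.4 -3.6] g 0.115
LIN [0.0003, -0.0013, 0.0007] DR [0.004, -0.002, -0.169] dist 0.001
j [ 1.18  0.36 -0.89  2.24  1.83  0.95 -2.28]
```

View pics/t40.png

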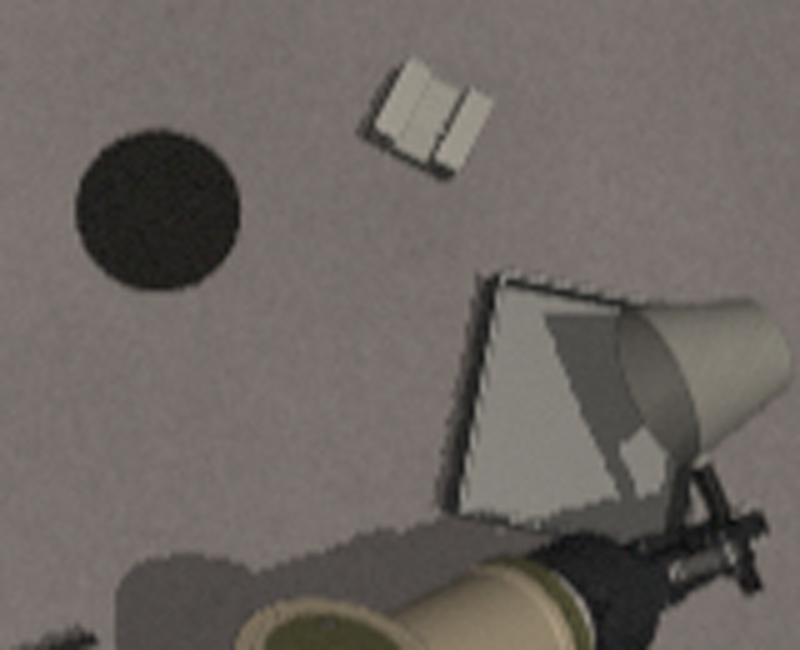

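View pics/s40.png

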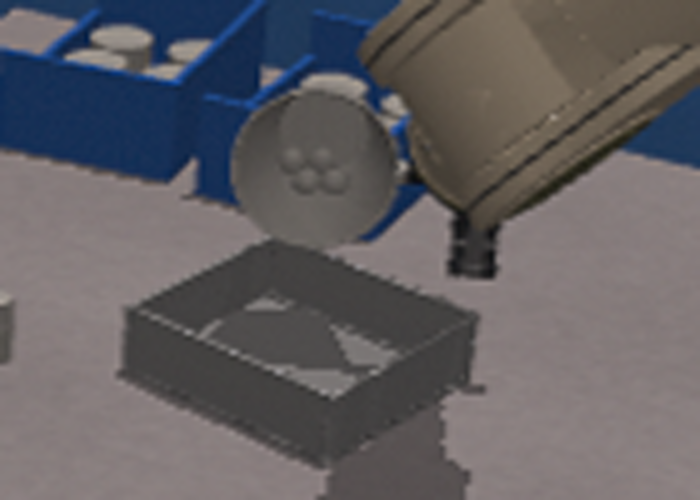

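jog_arm([
  {"fingers": 0, "linear": [0, -0.001, 0], "dr": [0, 0, -0.04]},
  {"fingers": 0, "linear": [0, -0.001, 0], "dr": [0, 0, -0.08]},
  {"fingers": 0, "linear": [0, -0.001, 0], "dr": [0, 0, -0.12]},
  {"fingers": 0, "linear": [0, -0.001, 0], "dr": [0, 0, -0.16]},
  {"fingers": 0, "linear": [0, -0.001, 0], "dr": [0, 0, -0.16]},
])

```text
t: 31.62
tcp_pos: [0.4495, -0.4462, 0.1193]
orientation: [0.709, -0.022, 0.657, -0.256]
contact_force: [0.3, -0.3, -3.1]
gripper_width: 0.119
```

Run:
```python
from h import *
gg([.446,-.4286,.13],-70,-68)
zoomw('t41.png',330,120,490,250,5,'top');zoomw('s41.png',340,80,480,180,5,'side')
```

```text
TCP [ 0.452  -0.4452  0.1229]
t 31.62 p [ 0.4495 -0.4462  0.1193] q [ 0.7088 -0.0225  0.6568 -0.2563] F [ 0.3 -0.3 -3.1] g 0.119
LIN [0.0033, -0.0015, 0.0027] DR [0.01, 0.002, -0.02] dist 0.004
j [ 1.1   0.46 -0.85  2.29  2.03  1.17 -2.46]
```

View pics/t41.png

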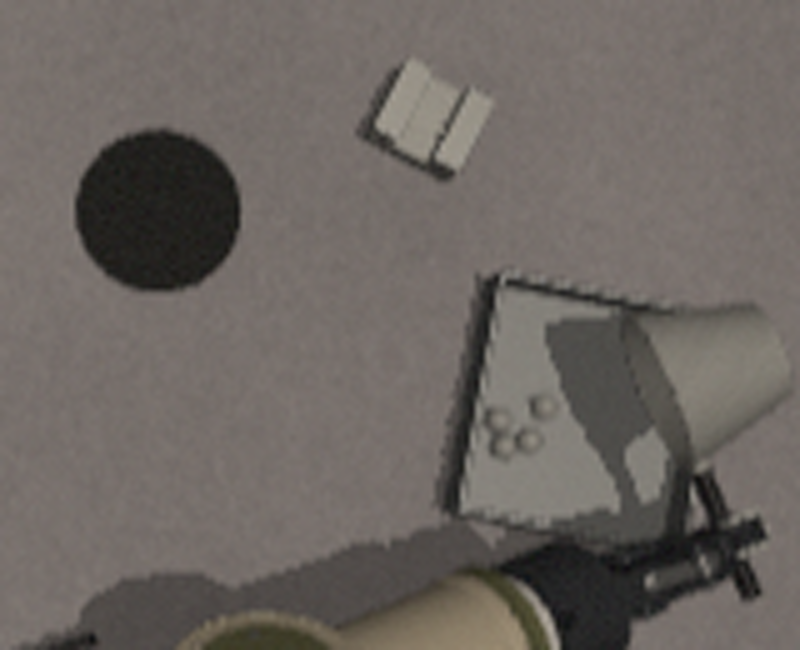

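View pics/s41.png

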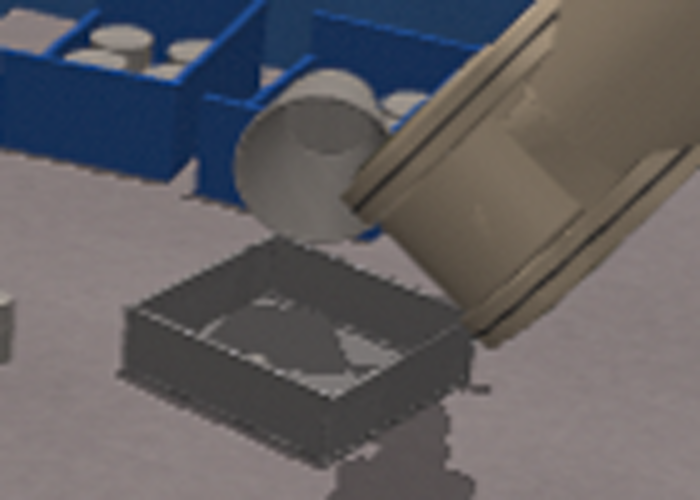

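Run:
```python
from h import *
gg([.446,-.4286,.17],-70,-35)
```

```text
TCP [ 0.4497 -0.4388  0.1544]
t 31.72 p [ 0.4505 -0.4463  0.1204] q [ 0.708  -0.0219  0.6574 -0.2569] F [ 0.1  0.6 -1.6] g 0.114
LIN [0.0284, -0.0201, 0.0017] DR [0.008, -0.002, 0.556] dist 0.035
j [ 1.1   0.46 -0.85  2.29  2.03  1.17 -2.46]
```

jog_arm([
  {"fingers": 0, "linear": [0.007, -0.005, 0], "dr": [0, 0, 0.1]},
  {"fingers": 0, "linear": [0.014, -0.01, 0], "dr": [0, 0, 0.2]},
  {"fingers": 0, "linear": [0.02, -0.015, 0], "dr": [0, 0, 0.3]},
  {"fingers": 0, "linear": [0.026, -0.018, 0], "dr": [0, 0, 0.42]},
  {"fingers": 0, "linear": [0.028, -0.02, 0], "dr": [0, 0, 0.55]},
])

```text
t: 32.13
tcp_pos: [0.4478, -0.4402, 0.1545]
orientation: [0.687, -0.177, 0.585, -0.393]
contact_force: [-1.5, -0.5, -2.8]
gripper_width: 0.118
```

Run:
```python
from h import *
gg([.446,-.4,.19],-70,0)
```

```text
TCP [ 0.446 -0.4    0.171]
t 32.13 p [ 0.4478 -0.4402  0.1545] q [ 0.687  -0.1771  0.5849 -0.393 ] F [-1.5 -0.5 -2.8] g 0.118
LIN [-0.0178, -0.038, 0.0116] DR [0.01, -0.007, 0.727] dist 0.044
j [ 1.36  0.2  -0.97  2.08  1.15  0.73 -1.61]
```

jog_arm([
  {"fingers": 0, "linear": [-0.004, -0.008, 0.002], "dr": [0, 0, 0.12]},
  {"fingers": 0, "linear": [-0.008, -0.016, 0.004], "dr": [0, 0, 0.24]},
  {"fingers": 0, "linear": [-0.012, -0.024, 0.006], "dr": [0, 0, 0.36]},
  {"fingers": 0, "linear": [-0.015, -0.032, 0.008], "dr": [0, 0, 0.48]},
  {"fingers": 0, "linear": [-0.018, -0.038, 0.01], "dr": [0, 0, 0.6]},
])

```text
t: 32.55
tcp_pos: [0.445, -0.4, 0.1716]
orientation: [0.606, -0.367, 0.448, -0.546]
contact_force: [1.3, -0.2, -1.5]
gripper_width: 0.119
```

Run:
```python
from h import *
gg([.50,-.30,.19],-76,30)
shot('top','t42.png')
```

```text
TCP [ 0.4977 -0.2908  0.1735]
t 32.55 p [ 0.445  -0.4     0.1716] q [ 0.6058 -0.3667  0.4475 -0.5461] F [ 1.3 -0.2 -1.5] g 0.119
LIN [-0.0842, -0.0142, 0.0862] DR [0.021, 0.095, 0.665] dist 0.121
j [ 1.47  0.42 -1.07  1.69  0.51  1.18 -0.95]
```

View pics/t42.png

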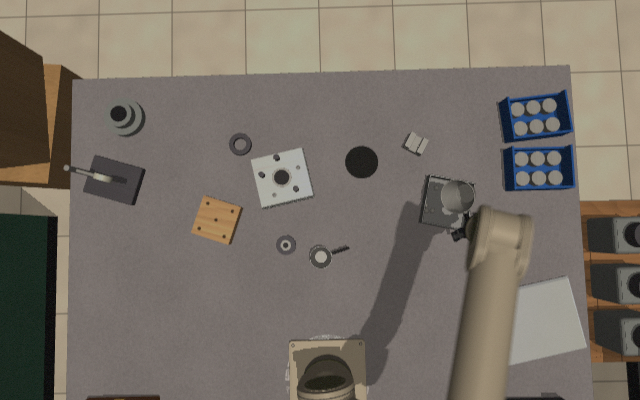

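jog_arm([
  {"fingers": 0, "linear": [-0.014, -0.002, 0.014], "dr": [0, 0.02, 0.12]},
  {"fingers": 0, "linear": [-0.028, -0.005, 0.028], "dr": [0.005, 0.04, 0.24]},
  {"fingers": 0, "linear": [-0.045, -0.008, 0.046], "dr": [0.01, 0.06, 0.36]},
  {"fingers": 0, "linear": [-0.065, -0.011, 0.066], "dr": [0.015, 0.08, 0.48]},
  {"fingers": 0, "linear": [-0.084, -0.014, 0.086], "dr": [0.02, 0.095, 0.6]},
])

```text
t: 33.02
tcp_pos: [0.4983, -0.2915, 0.1703]
orientation: [-0.442, 0.551, -0.3, 0.641]
contact_force: [0.3, 0.1, -1.2]
gripper_width: 0.116
```

Run:
```python
from h import *
gg([.570,-.136,.14],-83,30)
```

```text
TCP [ 0.5688 -0.1266  0.1235]
t 33.02 p [ 0.4983 -0.2915  0.1703] q [-0.4424  0.5511 -0.3     0.6408] F [ 0.3  0.1 -1.2] g 0.116
LIN [-0.1083, 0.1054, 0.1075] DR [0.054, 0.103, 0.067] dist 0.185
j [ 1.26  0.77 -1.03  1.34  0.25  1.61 -1.06]
```

jog_arm([
  {"fingers": 0, "linear": [-0.018, 0.016, 0.018], "dr": [0.01, 0.02, 0.02]},
  {"fingers": 0, "linear": [-0.04, 0.036, 0.04], "dr": [0.02, 0.04, 0.04]},
  {"fingers": 0, "linear": [-0.063, 0.058, 0.063], "dr": [0.03, 0.06, 0.06]},
  {"fingers": 0, "linear": [-0.086, 0.08, 0.086], "dr": [0.045, 0.08, 0.065]},
  {"fingers": 0, "linear": [-0.108, 0.105, 0.107], "dr": [0.053, 0.1, 0.065]},
])

```text
t: 33.43
tcp_pos: [0.5681, -0.1264, 0.1218]
orientation: [-0.392, 0.588, -0.317, 0.633]
contact_force: [1.2, 0.2, -1.4]
gripper_width: 0.115
```

jog_arm([
  {"fingers": 0, "linear": [0, 0, 0], "dr": [0, 0, 0]},
  {"fingers": 0, "linear": [0, 0, 0], "dr": [0, 0, 0]},
  {"fingers": 0, "linear": [0, 0, 0], "dr": [0, 0, 0]},
  {"fingers": 0, "linear": [0, 0, 0], "dr": [0, 0, 0]},
  {"fingers": 0, "linear": [0, 0, 0], "dr": [0, 0, 0]},
])

```text
t: 33.85
tcp_pos: [0.5659, -0.1289, 0.121]
orientation: [-0.394, 0.589, -0.316, 0.631]
contact_force: [0.4, 0.2, -2.4]
gripper_width: 0.119
```

Run:
```python
from h import *
gg([.570,-.136,.064],-83,30)
zoomw('t43.png',330,120,490,250,5,'top');zoomw('s43.png',260,80,440,240,4,'side')
s=ctrl.state();d=shot('wrist','w43.png');P=cloud(d,s)
v,u=np.where((P[...,2]>.08)&(P[...,0]>.6)&(P[...,0]<.72));
```

```text
TCP [ 0.5688 -0.1266  0.0475]
t 33.85 p [ 0.5659 -0.1289  0.121 ] q [-0.3937  0.589  -0.3159  0.6311] F [ 0.4  0.2 -2.4] g 0.119
LIN [0.0347, 0.0648, 0.0035] DR [0.005, 0.001, 0.006] dist 0.074
j [ 1.1   0.78 -1.05  1.49  0.17  1.37 -1.34]
```

View pics/t43.png

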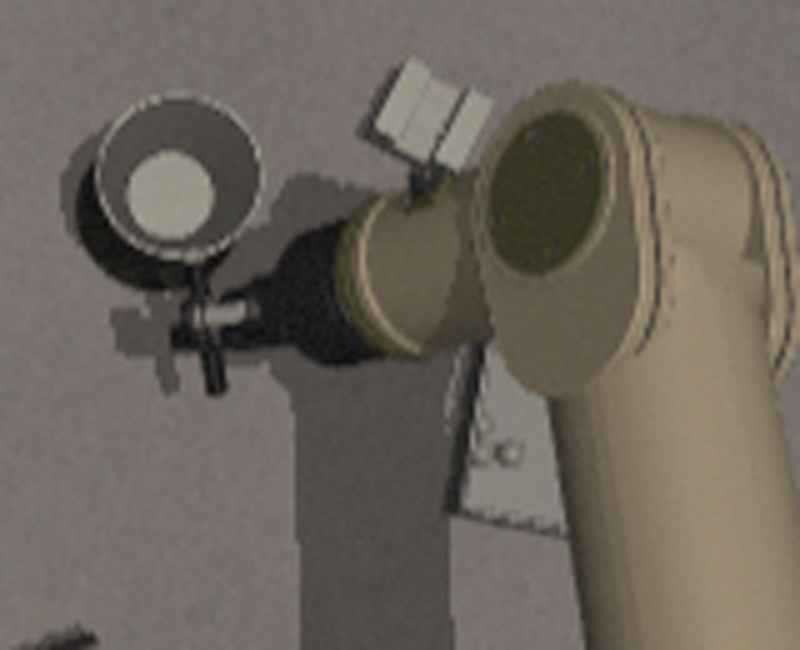

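View pics/s43.png

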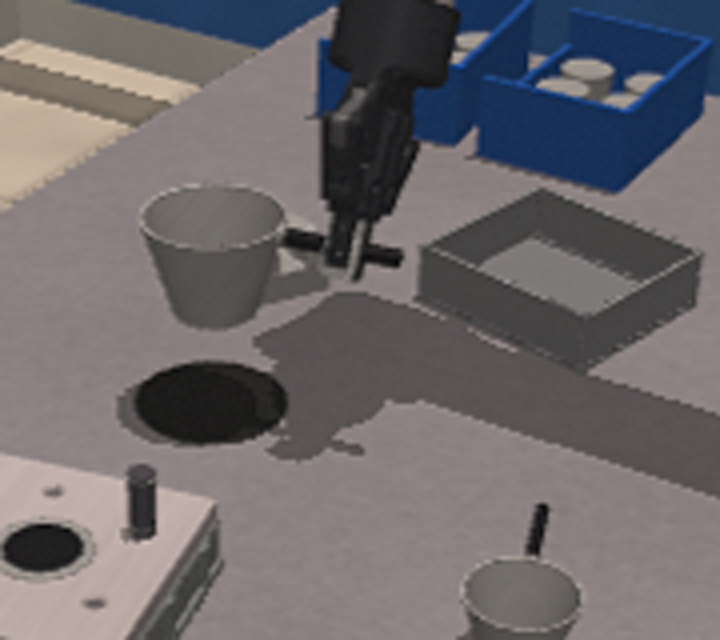

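View pics/w43.png

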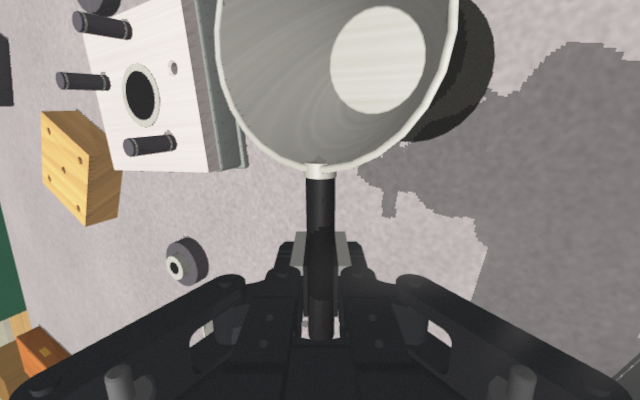

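jog_arm([
  {"fingers": 0, "linear": [0.007, 0.012, 0.001], "dr": [0.003, 0, 0.003]},
  {"fingers": 0, "linear": [0.014, 0.026, 0.002], "dr": [0.004, 0, 0.005]},
  {"fingers": 0, "linear": [0.022, 0.04, 0.003], "dr": [0.005, 0, 0.006]},
  {"fingers": 0, "linear": [0.027, 0.051, 0.0035], "dr": [0.005, 0, 0.006]},
  {"fingers": 0, "linear": [0.029, 0.055, 0.0035], "dr": [0.005, 0, 0.006]},
])

```text
t: 34.42
tcp_pos: [0.5669, -0.1241, 0.055]
orientation: [-0.391, 0.591, -0.313, 0.632]
contact_force: [-0.6, 0.2, -1.7]
gripper_width: 0.117
```

Run:
```python
from h import *
gg([.570,-.136,.064],-83,30)
zoomw('t44.png',330,120,490,250,5,'top');zoomw('s44.png',260,80,440,240,4,'side')
```

```text
TCP [ 0.5688 -0.1266  0.0475]
t 34.42 p [ 0.5669 -0.1241  0.055 ] q [-0.3914  0.5909 -0.3126  0.6323] F [-0.6  0.2 -1.7] g 0.117
LIN [0.006, 0.0051, 0.0017] DR [0.006, 0.001, -0.003] dist 0.008
j [ 1.08  0.86 -1.01  1.53  0.21  1.27 -1.33]
```

View pics/s44.png

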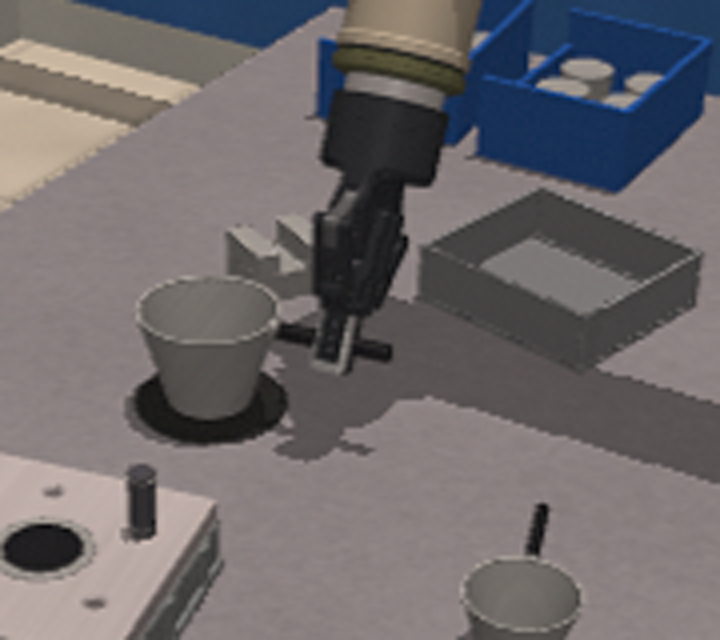

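View pics/t44.png

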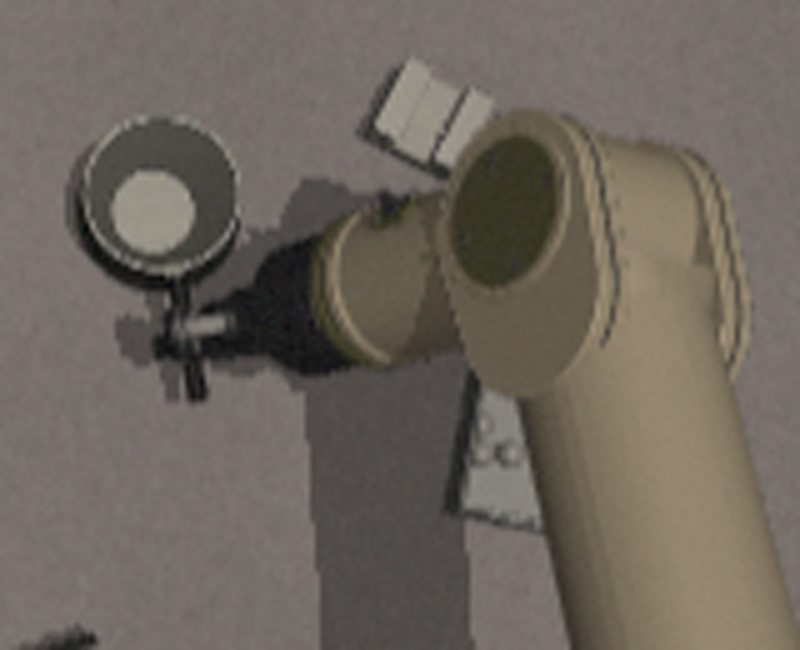

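jog_arm([
  {"fingers": 0, "linear": [0.001, 0.001, 0], "dr": [0, 0, 0]},
  {"fingers": 0, "linear": [0.002, 0.0025, 0.001], "dr": [0, 0, 0]},
  {"fingers": 0, "linear": [0.003, 0.0035, 0.001], "dr": [0, 0, 0]},
  {"fingers": 0, "linear": [0.004, 0.0045, 0.001], "dr": [0, 0, 0]},
  {"fingers": 0, "linear": [0.005, 0.005, 0.001], "dr": [0, 0, 0]},
])

```text
t: 34.93
tcp_pos: [0.5696, -0.1265, 0.0516]
orientation: [-0.391, 0.589, -0.314, 0.633]
contact_force: [-0.9, -0.1, -1.6]
gripper_width: 0.114
```

jog_arm([
  {"fingers": 0, "linear": [0, 0, 0], "dr": [0, 0, 0]},
  {"fingers": 0, "linear": [0, 0, 0], "dr": [0, 0, 0]},
  {"fingers": 0, "linear": [0, 0, 0], "dr": [0, 0, 0]},
  {"fingers": 0, "linear": [0, 0, 0], "dr": [0, 0, 0]},
  {"fingers": 0, "linear": [0, 0, 0], "dr": [0, 0, 0]},
])

```text
t: 35.35
tcp_pos: [0.5695, -0.1264, 0.0515]
orientation: [-0.391, 0.59, -0.314, 0.633]
contact_force: [0.9, 0.6, -1.4]
gripper_width: 0.117
```

jog_arm([
  {"fingers": 0, "linear": [0.0006, 0.001, 0], "dr": [0, 0, 0]},
  {"fingers": 0, "linear": [0.0012, 0.002, 0], "dr": [0, 0, 0]},
  {"fingers": 0, "linear": [0.0018, 0.003, 0], "dr": [0, 0, 0]},
  {"fingers": 0, "linear": [0.002, 0.0035, 0], "dr": [0, 0, 0]},
  {"fingers": 0, "linear": [0.002, 0.0035, 0], "dr": [0, 0, 0]},
])

```text
t: 35.77
tcp_pos: [0.5693, -0.126, 0.0476]
orientation: [-0.391, 0.59, -0.314, 0.633]
contact_force: [-2.3, 1.1, 4.3]
gripper_width: 0.117
```

Run:
```python
from h import *
gg([.570,-.136,.064],-83,30)
zoomw('s45.png',280,130,400,210,6,'side')
```

```text
TCP [ 0.5688 -0.1266  0.0475]
t 35.77 p [ 0.5693 -0.126   0.0476] q [-0.3913  0.5897 -0.3135  0.6331] F [-2.3  1.1  4.3] g 0.117
LIN [0.0005, -0.0002, -0.0005] DR [0.003, 0.002, -0.002] dist 0.001
j [ 1.07  0.87 -1.    1.52  0.22  1.26 -1.32]
```

View pics/s45.png

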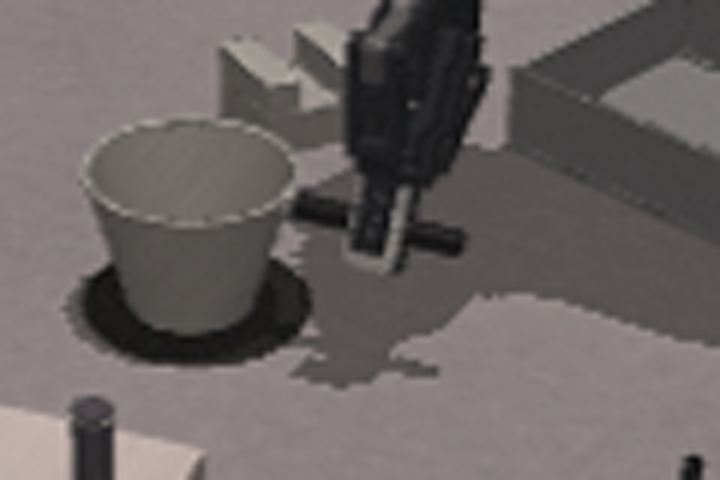

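jog_arm([
  {"fingers": 15, "linear": [0, 0, 0], "dr": [0, 0, 0]},
  {"fingers": 20, "linear": [0, 0, 0], "dr": [0, 0, 0]},
  {"fingers": 30, "linear": [0, 0, 0], "dr": [0, 0, 0]},
  {"fingers": 45, "linear": [0, 0, 0], "dr": [0, 0, 0]},
  {"fingers": 60, "linear": [0, 0, 0], "dr": [0, 0, 0]},
])

```text
t: 36.23
tcp_pos: [0.5695, -0.1265, 0.0474]
orientation: [-0.391, 0.59, -0.314, 0.633]
contact_force: [-0.0, -0.9, -0.6]
gripper_width: 0.569
```

Run:
```python
from h import *
st(); shot('wrist','w46.png')
```

```text
t 36.23 p [ 0.5695 -0.1265  0.0474] q [-0.3912  0.5896 -0.3141  0.633 ] F [-0.  -0.9 -0.6] g 0.569
```

View pics/w46.png

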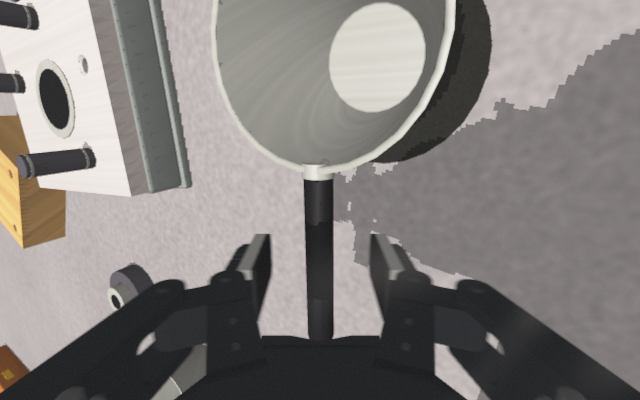

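Bar is free between the open fingers. Retreat straight back along the tool axis.

jog_arm([
  {"fingers": 60, "linear": [0, -0.01, 0], "dr": [0, 0, 0]},
  {"fingers": 60, "linear": [0, -0.03, 0], "dr": [0, 0, 0]},
  {"fingers": 60, "linear": [0, -0.06, 0], "dr": [0, 0, 0]},
  {"fingers": 60, "linear": [0, -0.1, 0], "dr": [0, 0, 0]},
  {"fingers": 60, "linear": [0, -0.13, 0], "dr": [0, 0, 0]},
])

```text
t: 36.7
tcp_pos: [0.5781, -0.1926, 0.163]
orientation: [-0.391, 0.589, -0.315, 0.633]
contact_force: [0.9, -1.0, 0.3]
gripper_width: 0.602
```

Run:
```python
from h import *
gg([.40,-.2,.33],-60,0)
```

```text
TCP [ 0.4   -0.2    0.311]
t 36.7 p [ 0.5781 -0.1926  0.163 ] q [-0.391   0.5892 -0.3147  0.6332] F [ 0.9 -1.   0.3] g 0.602
LIN [-0.0869, -0.1207, -0.1776] DR [-0.104, -0.39, -0.517] dist 0.232
j [ 1.11  0.81 -1.04  1.33  0.18  1.51 -1.29]
```

jog_arm([
  {"fingers": 60, "linear": [-0.016, -0.027, -0.01], "dr": [0, 0, 0]},
  {"fingers": 60, "linear": [-0.03, -0.05, -0.04], "dr": [0, 0, -0.1]},
  {"fingers": 60, "linear": [-0.05, -0.075, -0.075], "dr": [0, 0, -0.2]},
  {"fingers": 60, "linear": [-0.065, -0.1, -0.11], "dr": [0, 0, -0.3]},
  {"fingers": 60, "linear": [-0.08, -0.115, -0.145], "dr": [0, 0, -0.35]},
])

```text
t: 37.12
tcp_pos: [0.4457, -0.1964, 0.294]
orientation: [-0.489, 0.511, -0.419, 0.569]
contact_force: [-1.1, -1.4, 4.3]
gripper_width: 0.601
```

Run:
```python
from h import *
st()
shot('side','s47.png');d=shot('top','t47.png');np.savez('pics/t47.npz',**d)
```

```text
t 37.12 p [ 0.4457 -0.1964  0.294 ] q [-0.4888  0.5111 -0.4194  0.5692] F [-1.1 -1.4  4.3] g 0.601
```

View pics/s47.png

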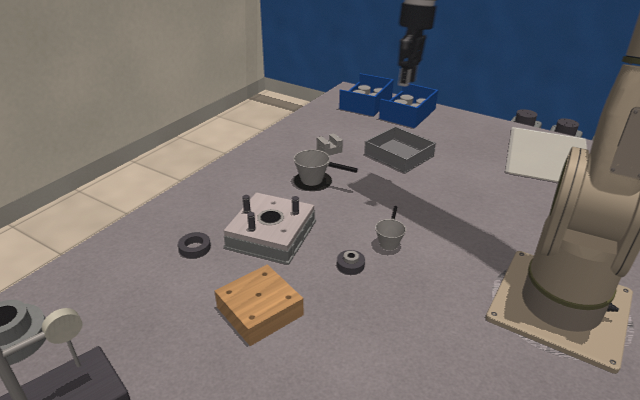

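View pics/t47.png

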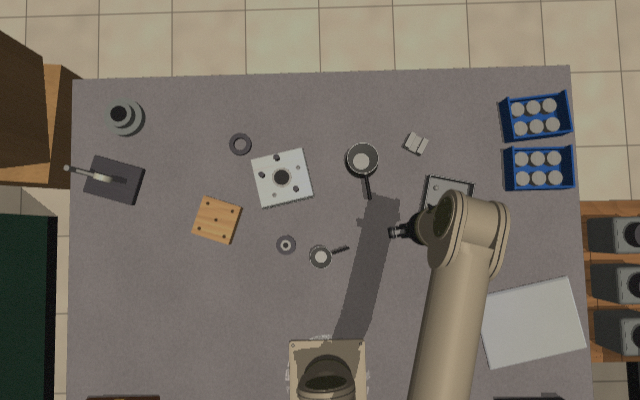

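Run:
```python
from h import *
gg([.42,-.02,.33],-50,0)
```

```text
TCP [ 0.42  -0.02   0.311]
t 37.22 p [ 0.4439 -0.1983  0.2971] q [-0.4899  0.5103 -0.4235  0.5659] F [ 0.4 -0.3  0.9] g 0.6
LIN [-0.1797, 0.0156, -0.0019] DR [-0.046, -0.574, -0.159] dist 0.18
j [ 1.5   0.24 -1.23  1.6   0.08  1.52 -1.18]
```

jog_arm([
  {"fingers": 60, "linear": [-0.03, 0, 0], "dr": [0, -0.1, -0.03]},
  {"fingers": 60, "linear": [-0.07, 0, 0], "dr": [0, -0.2, -0.06]},
  {"fingers": 60, "linear": [-0.11, 0, 0], "dr": [0, -0.3, -0.1]},
  {"fingers": 60, "linear": [-0.15, 0, 0], "dr": [0, -0.4, -0.15]},
  {"fingers": 60, "linear": [-0.17, 0, 0], "dr": [0, -0.5, -0.15]},
])

```text
t: 37.63
tcp_pos: [0.4257, -0.0441, 0.3205]
orientation: [-0.6, 0.342, -0.34, 0.638]
contact_force: [2.1, -0.3, -1.5]
gripper_width: 0.599
```

jog_arm([
  {"fingers": 60, "linear": [0, 0, 0], "dr": [0, 0, 0]},
  {"fingers": 60, "linear": [0, 0, 0], "dr": [0, 0, 0]},
  {"fingers": 60, "linear": [0, 0, 0], "dr": [0, 0, 0]},
  {"fingers": 60, "linear": [0, 0, 0], "dr": [0, 0, 0]},
  {"fingers": 60, "linear": [0, 0, 0], "dr": [0, 0, 0]},
])

```text
t: 38.05
tcp_pos: [0.4258, -0.0438, 0.3202]
orientation: [-0.599, 0.343, -0.339, 0.639]
contact_force: [0.2, -0.7, -0.1]
gripper_width: 0.605
```

Run:
```python
from h import *
st()
s,d=zoomw('t48.png',330,120,490,250,5,'top')
def q(u,v): return 330+u/5-.4,120+v/5-.4
P=cloud(d)
m=((P[...,2]>.06)&(P[...,2]<.08)&(abs(P[...,0]-.66)<.08)&(abs(P[...,1]+.125)<.08)).astype(np.uint8)
v,u=np.where(m);print('rim',P[v,u].mean(0),P[v,u][:,2].std())
s,d=zoomw('s48.png',200,120,360,270,4,'side')
```

```text
t 38.05 p [ 0.4258 -0.0438  0.3202] q [-0.5993  0.3432 -0.3389  0.6389] F [ 0.2 -0.7 -0.1] g 0.605
rim [ 0.65069861 -0.12738147  0.06795069] 0.0038325179965266773
```

View pics/t48.png

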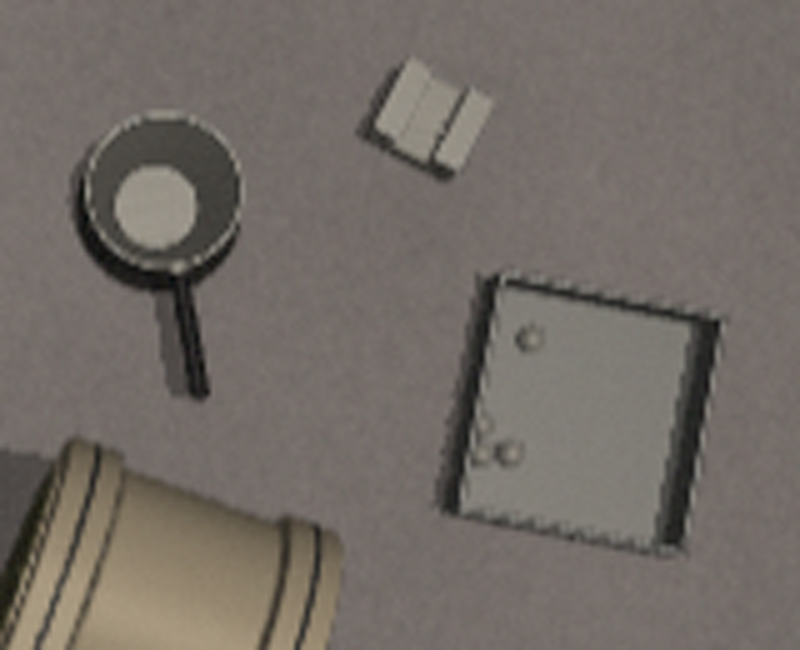

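View pics/s48.png

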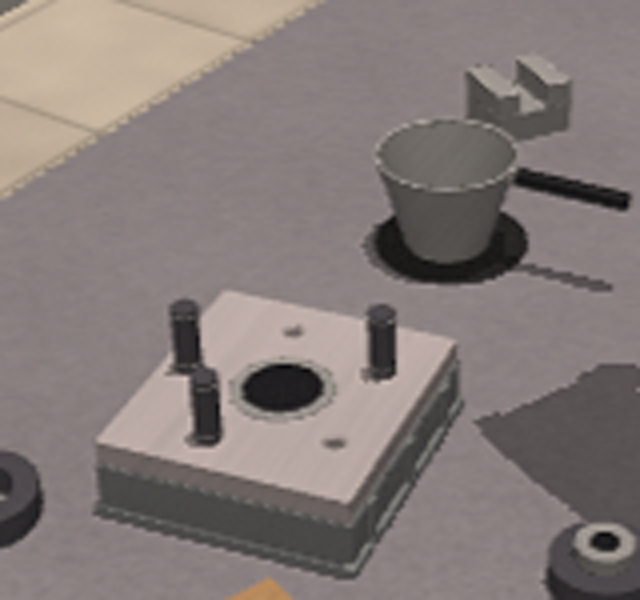

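Run:
```python
from h import *
print(order.finish_job())
```

```text
the job is handed in; nothing more can be done
None
```

I finished the job at about 38 s of the 210 s and handed it in. No verdict was reported.

- **Pins:** Three gauge pins were on the stand, and each is now in its own housing bore. I pressed each one until the shoulder met the face, feeling contact forces of about 5 to 26 N. A wrist-camera check then put all three handle tops at the same height, about 91 mm, and the last side view shows them upright.
- **Balls:** I poured the large cup's four balls over the tray after the pins were in. The last top view shows all four inside the walls, two of them partly hidden against the left wall.
- **Cup:** It stands empty and upright on the mat. The last top view puts its floor within about 3 mm of the mat's centre.
- **Bystanders:** The ring, V-block and hub look unmoved in the pictures. I did not measure their positions.

Two measurements disagreed slightly. The top and wrist cameras differed by 1 to 2 mm on the bore positions, so I lined each pin up on the wrist view before inserting it. The last rim measurement put the cup about 7 mm off the mat's centre; I took this as depth noise, and it is still well inside the 30 mm allowed.

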